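# Pin the springs and fit the wheels of a model lorry chassis

### The arm

A 7-joint arm with a two-finger parallel gripper is mounted at the origin on the work surface. World frame = base frame: x ahead of the robot, y to its left, z up, the work surface at z = 0. Lengths are in m, angles in rad, forces in N, time in s.
With the tool pointing down it reaches from about 0.4 to 0.925 m from the base axis. Payload 5.6 kg.
Tool frame: the origin (TCP) lies between the finger pads; the fingertips stand tip_extent ahead of it and the grasp point (between the pads) lies 6 mm ahead of it (tip_extent is the distance from the TCP to the fingertips, in m); z points along the fingers, y is the direction in which the jaws open and shut (so a half turn about z gives the same grasp; the last joint's range is limited). The gripper opens to 85 mm and grips with 20 to 120 N. Pads are 22 mm wide; open, the fingers measure 114 mm over their backs; the gripper's body (76 mm by 85 mm) begins 54 mm behind the grasp point. The pads swing forward as they close: fully open they stand 13 mm farther back than shut.
Start: joints at [-1.267, 0.468, -0.012, 1.603, 0.006, 1.071, -0.056], TCP at [0.221, 0.611, 0.256] pointing down, gripper open.
Joint ranges: [-2.53, 2.53], [-0.31, 2.02], [-1.57, 1.55], [0.28, 2.44], [-1.29, 4.43], [0.15, 1.84], [-2.92, 2.92]. Speed limits (rad/s): [2.57, 2.57, 3.14, 3.14, 3.14, 3.14, 3.14].

### API

Orientations are given as a unit quaternion [w, x, y, z].
In Python, from workcell import * gives the robot as it stands.
- The arm moves only by the tool jog_arm, never from a script. Its argument "plan" is a list of rows, each a list of 5 numbers: the opening, from 0 (shut) to 1 (fully open), then the shift along the tool's x, y, z normalised to -1 to 1, where 1 is 50 mm, then the turn about the tool's z normalised to -1 to 1, where 1 is 0.12 rad. In form: [[claw, x, y, z, spin], ...]. A call has 1 to 8 rows; each row shifts and turns the pose as measured when the row begins, along the tool's axes as they then stand; what a row does not reach is not made up. A row lasts 1/10 s, in which the tool goes at most 50 mm and 8.59 degrees, less where a joint would pass 70% of its speed; a pose out of reach is approached as far as the arm can. A call with a number of a shift or a turn outside -1 to 1 is refused whole. A call with a gripper value outside its range is refused whole. The fingers move at their own pace and stop on an object; the grip force is fixed at half the most. Time passes only in rows, so rows that do not move let the fingers close. It gives the time, the measured TCP pose, the force and the opening at its end, in the units of the state.
- get_state(): the state, without advancing time (a new reading comes with each control period).
- read_camera(name): name is "scene" or "top"; returns the picture (480x640x3 uint8, blue, green, red); there is no depth.
- camera_params(name): a dict with "K" (3x3 intrinsics, pixels), "R" (3x3) and "t" (3): a world point X has camera coordinates R X + t. Camera axes: x right, y down, z forward; pixel columns grow to the right and rows downward; lengths in m; the calibration is good to about 2 mm. A picture is of the moment at which its call begins. camera_params takes no time and is no camera call.
- finish_job(): hands the job in, once; it reports no verdict.
The state is a dict: "time_s": time; "qpos": joint angles; "qd": joint speeds; "effort": joint torques, N m; "position": TCP position; "tcp_rot": TCP orientation; "force": force on the tool from outside, world axes, zero at the start; "ft_torque": the same for the moment, N m; "width": finger opening in m.
Only numpy, scipy, OpenCV 4.12 (cv2) and the standard library are available. Lean on these libraries where they do the work, as an engineer would, in place of code of your own. Each camera call takes 0.05 s, during which the arm holds its last target.

### The job

The painted model lorry chassis lies on its side in the cradle, ready for its running gear. Pull any masking caps off the axle ends and drop them in the blue bin, and push the two steel pins from the wooden block fully home through the slotted hanger plates, one in each, feeling along the slot for the hole in the spring end hidden behind. Only when both pins are in, seat every wheel lying on the bench fully down against the shoulder of an axle of its own, turning it as you press until the square drops in; leave the other things on the bench where they are.

Things in the scene. Friction and masses are not known exactly. Their poses are not given: they have to be found in the camera images.
- chassis: White ladder chassis of a six-wheel model lorry, 440 mm long, lying on its side in a fixed plywood cradle 150 x 470 mm. Origin under the cradle's centre on the bench; y runs along the chassis to the lorry's front, z up. The upper rail (x 0 to 43 mm) and the two hanger plates at its -x side have their tops at z = 118 mm; three axles stand upright at x = -40 mm.
- axle1 (a point): Front axle (chassis axes): centre of its shoulder, a round flange 32 mm across, 135 mm above the bench, on which a wheel seats. Above it the axle end is square, 14 mm across flats, for 12.5 mm, tapers to 11 mm square at 16 mm, then a round pilot 12.4 mm across with a coned tip ends at 26 mm. The square is fixed, at an unknown angle that differs each time.
- axle2 (a point): First rear axle (chassis axes): centre of its shoulder, a round flange 32 mm across, 135 mm above the bench, on which a wheel seats. Above it the axle end is square, 14 mm across flats, for 12.5 mm, tapers to 11 mm square at 16 mm, then a round pilot 12.4 mm across with a coned tip ends at 26 mm. The square is fixed, at an unknown angle that differs each time.
- axle3 (a point): Last rear axle (chassis axes): centre of its shoulder, a round flange 32 mm across, 135 mm above the bench, on which a wheel seats. Above it the axle end is square, 14 mm across flats, for 12.5 mm, tapers to 11 mm square at 16 mm, then a round pilot 12.4 mm across with a coned tip ends at 26 mm. The square is fixed, at an unknown angle that differs each time.
- slot1 (a point): Centre of the slot in the front hanger plate, on its top face 118 mm above the bench (chassis axes). Plate 5 mm thick; slot right through, 34 mm along y, 15 mm wide. 26 mm below the top face is the flat spring end with a round hole 11.6 mm across, 32 mm deep, chamfer 1.5 mm, on the slot's centre line but up to 9 mm either way along it, unknown: feel for it with the pin tip.
- slot2 (a point): Centre of the slot in the rear hanger plate, on its top face 118 mm above the bench (chassis axes). Plate 5 mm thick; slot right through, 34 mm along y, 15 mm wide. 26 mm below the top face is the flat spring end with a round hole 11.6 mm across, 32 mm deep, chamfer 1.5 mm, on the slot's centre line but up to 9 mm either way along it, unknown: feel for it with the pin tip.
- wheel1: Wheel, black rubber tyre on a white rim, 60 mm in diameter, 24 mm wide, 120 g, lying flat on the bench; origin at the centre of its underside (z up); square bore 15.5 mm across flats, sides along its own x and y, right through. May be absent.
- wheel2: Wheel, black rubber tyre on a white rim, 60 mm in diameter, 24 mm wide, 120 g, lying flat on the bench; origin at the centre of its underside (z up); square bore 15.5 mm across flats, sides along its own x and y, right through. May be absent.
- wheel3: Wheel, black rubber tyre on a white rim, 60 mm in diameter, 24 mm wide, 120 g, lying flat on the bench; origin at the centre of its underside (z up); square bore 15.5 mm across flats, sides along its own x and y, right through. May be absent.
- pin1: Steel spring pin, 110 g, standing in a drilled fixed wooden block (70 x 170 x 55 mm), two alike, 100 mm apart. Shank 10 mm in diameter, 62 mm long with a 5 mm tapered, rounded tip; round knurled head 24 mm across, 22 mm tall. Origin at the tip, z to the head. In the block the tip is 10 mm above the bench, the head's underside 17 mm above the block; lift 50 mm to clear its hole.
- pin2: Steel spring pin, 110 g, standing in a drilled fixed wooden block (70 x 170 x 55 mm), two alike, 100 mm apart. Shank 10 mm in diameter, 62 mm long with a 5 mm tapered, rounded tip; round knurled head 24 mm across, 22 mm tall. Origin at the tip, z to the head. In the block the tip is 10 mm above the bench, the head's underside 17 mm above the block; lift 50 mm to clear its hole.
- cap1: Black rubber masking cap, an upturned cup 30 mm in outside diameter and 32 mm tall, 25 g, loosely over an axle end and resting on its shoulder; origin at the centre of its open rim (below), z up; it lifts straight off by 28 mm. May be absent.
- cap2: Black rubber masking cap, an upturned cup 30 mm in outside diameter and 32 mm tall, 25 g, loosely over an axle end and resting on its shoulder; origin at the centre of its open rim (below), z up; it lifts straight off by 28 mm. May be absent.
- cap3: Black rubber masking cap, an upturned cup 30 mm in outside diameter and 32 mm tall, 25 g, loosely over an axle end and resting on its shoulder; origin at the centre of its open rim (below), z up; it lifts straight off by 28 mm. May be absent.
- bin: Blue open plastic bin, 140 x 160 mm (its x, y), 55 mm high, walls 4 mm, fixed; origin at the centre of its underside.
- glue: Bystander: round white plastic glue bottle, 44 mm across, 110 mm tall, upright; origin at the centre of its foot.
- tape: Bystander: roll of paper tape lying flat, 90 mm across, 24 mm high; origin at the centre of its underside.

How it is judged:
On the way, in this order (a step that is already met when the one before it is completed fails the run):
1. both pins fully home, one in each hanger plate (((horizontal distance between pin1 and slot1 below 0.016 m and z of pin1 in the frame of slot1 below -0.056 m and angle between pin1's own z axis and vertical below 0.15 rad) or (horizontal distance between pin1 and slot2 below 0.016 m and z of pin1 in the frame of slot2 below -0.056 m and angle between pin1's own z axis and vertical below 0.15 rad)) and ((horizontal distance between pin2 and slot1 below 0.016 m and z of pin2 in the frame of slot1 below -0.056 m and angle between pin2's own z axis and vertical below 0.15 rad) or (horizontal distance between pin2 and slot2 below 0.016 m and z of pin2 in the frame of slot2 below -0.056 m and angle between pin2's own z axis and vertical below 0.15 rad))), for 0.2 s.
2. every wheel there is sits fully down on an axle of its own (((horizontal distance between wheel1 and axle1 below 0.004 m and z of wheel1 in the frame of axle1 between -0.004 and 0.004 m) or (horizontal distance between wheel1 and axle2 below 0.004 m and z of wheel1 in the frame of axle2 between -0.004 and 0.004 m) or (horizontal distance between wheel1 and axle3 below 0.004 m and z of wheel1 in the frame of axle3 between -0.004 and 0.004 m)) and ((horizontal distance between wheel2 and axle1 below 0.004 m and z of wheel2 in the frame of axle1 between -0.004 and 0.004 m) or (horizontal distance between wheel2 and axle2 below 0.004 m and z of wheel2 in the frame of axle2 between -0.004 and 0.004 m) or (horizontal distance between wheel2 and axle3 below 0.004 m and z of wheel2 in the frame of axle3 between -0.004 and 0.004 m)) and ((horizontal distance between wheel3 and axle1 below 0.004 m and z of wheel3 in the frame of axle1 between -0.004 and 0.004 m) or (horizontal distance between wheel3 and axle2 below 0.004 m and z of wheel3 in the frame of axle2 between -0.004 and 0.004 m) or (horizontal distance between wheel3 and axle3 below 0.004 m and z of wheel3 in the frame of axle3 between -0.004 and 0.004 m))), for 0.2 s.
At the end, for the whole second after the job is handed in: Both pins upright in the hanger slots, one each, heads within 6 mm of the plate; every wheel present on an axle of its own, centred and against the shoulder within 4 mm; every masking cap inside the bin below its rim; all at rest (all of step 1 and all of step 2 and x of cap1 in the frame of bin between -0.07 and 0.07 m and y of cap1 in the frame of bin between -0.08 and 0.08 m and z of each of cap1, cap2, cap3 in the frame of bin below 0.055 m and x of cap2 in the frame of bin between -0.07 and 0.07 m and y of cap2 in the frame of bin between -0.08 and 0.08 m and x of cap3 in the frame of bin between -0.07 and 0.07 m and y of cap3 in the frame of bin between -0.08 and 0.08 m and linear speed of each of pin1, pin2, wheel1, wheel2, wheel3, cap1, cap2, cap3 below 0.02 m/s); the robot touches nothing.
It fails at once if another thing on the bench is pushed more than 60 mm away, or the glue bottle is knocked over (distance of any of glue, tape from where it was at the start of the episode above 0.06 m or angle between glue's own z axis and vertical above 0.6 rad).
It fails at once if a wheel is seated on an axle before both pins have been fully home ((((horizontal distance between wheel1 and axle1 below 0.004 m and z of wheel1 in the frame of axle1 between -0.004 and 0.004 m) or (horizontal distance between wheel1 and axle2 below 0.004 m and z of wheel1 in the frame of axle2 between -0.004 and 0.004 m) or (horizontal distance between wheel1 and axle3 below 0.004 m and z of wheel1 in the frame of axle3 between -0.004 and 0.004 m)) or ((horizontal distance between wheel2 and axle1 below 0.004 m and z of wheel2 in the frame of axle1 between -0.004 and 0.004 m) or (horizontal distance between wheel2 and axle2 below 0.004 m and z of wheel2 in the frame of axle2 between -0.004 and 0.004 m) or (horizontal distance between wheel2 and axle3 below 0.004 m and z of wheel2 in the frame of axle3 between -0.004 and 0.004 m)) or ((horizontal distance between wheel3 and axle1 below 0.004 m and z of wheel3 in the frame of axle1 between -0.004 and 0.004 m) or (horizontal distance between wheel3 and axle2 below 0.004 m and z of wheel3 in the frame of axle2 between -0.004 and 0.004 m) or (horizontal distance between wheel3 and axle3 below 0.004 m and z of wheel3 in the frame of axle3 between -0.004 and 0.004 m))) and not (((horizontal distance between pin1 and slot1 below 0.016 m and z of pin1 in the frame of slot1 below -0.056 m and angle between pin1's own z axis and vertical below 0.15 rad) or (horizontal distance between pin1 and slot2 below 0.016 m and z of pin1 in the frame of slot2 below -0.056 m and angle between pin1's own z axis and vertical below 0.15 rad)) and ((horizontal distance between pin2 and slot1 below 0.016 m and z of pin2 in the frame of slot1 below -0.056 m and angle between pin2's own z axis and vertical below 0.15 rad) or (horizontal distance between pin2 and slot2 below 0.016 m and z of pin2 in the frame of slot2 below -0.056 m and angle between pin2's own z axis and vertical below 0.15 rad)))).
Of wheel1, wheel2, wheel3 only 2 to 3 are there at a start; the rules pass over those that are not, and their reading is None.
Of cap1, cap2, cap3 only 1 to 2 are there at a start; the rules pass over those that are not, and their reading is None.
At some moment in a run one of wheel1, wheel2, wheel3 may be knocked a few centimetres aside while the robot is not near it.
It also fails if it takes over 210 s, if anything falls off the work surface, if the arm or the gripper's body presses on something with over 40 N, if the wrist force passes 120 N, or if a joint passes its speed limit or range.

## Working session

There is one attempt and no reset: what is moved stays moved. The work goes in short steps, Python scripts to look and compute and a tool call to move; the robot and the scene stay as the last step left them, time stands still between calls to the robot, and variables do not carry over. Pictures are saved under pics/ and viewed, and the job is handed in when it is done.

Besides the shell and the picture viewer there is one more tool, called after "Request:" as a command line: name --pt "numbers of a row" for each row, then --argument value for the rest. jog_arm: Moves the arm, as the interface text tells. Its arguments: {"type":"object","properties":{"plan":{"type":"array","items":{"type":"array","items":{"type":"number"}}}},"required":["plan"]}

```bash
ls; mkdir -p pics; python3 - <<'E'
from workcell import *
import cv2
print(get_state())
for n in("scene","top"):
    cv2.imwrite(f"pics/{n}0.png",read_camera(n)); p=camera_params(n); print(n,p)
E
```

```text
pics
{'time_s': 0.0, 'qpos': array([-1.26702168,  0.46838052, -0.0116202 ,  1.60366545,  0.00598251,
        1.07141153, -0.05631868]), 'qd': array([ 0.00052375, -0.00027643,  0.00069323,  0.00126818,  0.00060603,
       -0.00062915, -0.00113683]), 'effort': array([-1.87854057e-03, -5.32381582e+01,  2.03767244e-02, -2.51317191e+01,
        1.12865111e-02,  7.52620341e-03,  5.59342695e-06]), 'position': array([0.22077863, 0.61078341, 0.25531882]), 'tcp_rot': array([-1.06468947e-04,  1.72556881e-01,  9.84999130e-01, -9.08840191e-04]), 'force': array([-0.27379798,  0.27297865, -0.76255304]), 'ft_torque': array([ 0.02094461,  0.04696909, -0.01586682]), 'width': 0.08547952032662373}
scene {'K': array([[508.44143451,   0.        , 319.05283198],
       [  0.        , 508.44143451, 239.32395509],
       [  0.        ,   0.        ,   1.        ]]), 'R': array([[ 0.70773003,  0.70642583, -0.00898604],
       [ 0.38540456, -0.39671369, -0.83311558],
       [-0.59209925,  0.58615765, -0.55302593]]), 't': array([-0.36895948, -0.07727473,  1.52484915])}
top {'K': array([[551.7120113 ,   0.        , 319.64113744],
       [  0.        , 551.7120113 , 231.422563  ],
       [  0.        ,   0.        ,   1.        ]]), 'R': array([[ 0.02360528, -0.99955668, -0.01814456],
       [-0.99480211, -0.02168698, -0.09949093],
       [ 0.09905333,  0.02039876, -0.99487302]]), 't': array([0.02095504, 0.50088428, 1.16753244])}
```

View pics/scene0.png

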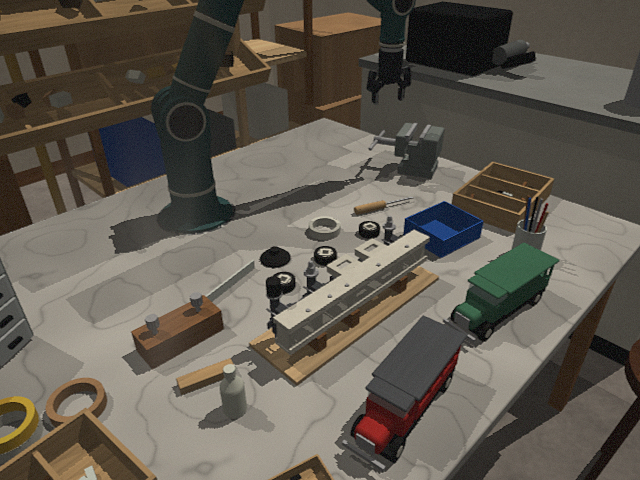

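View pics/top0.png

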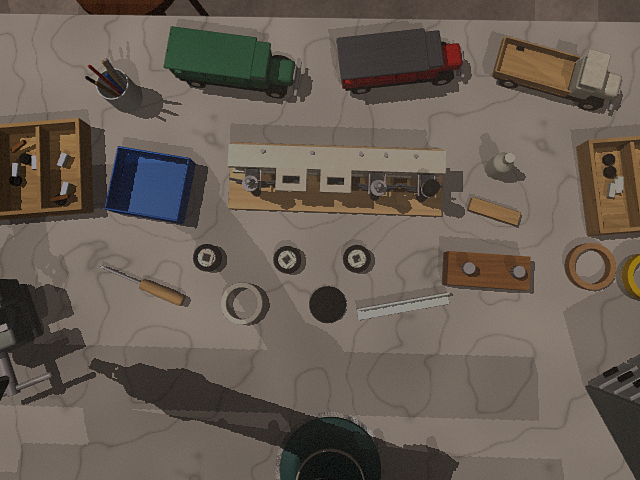

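The top view shows the wheels at (207,257), (287,260) and (357,258). The pins are at (470,268) and (519,271), the chassis is around (337,180), and the bin is at (150,185). Next I'll zoom in.

```bash
python3 - <<'E'
import cv2
a=cv2.imread("pics/top0.png")
def crop(im,x0,y0,x1,y1,s,n):
    c=im[y0:y1,x0:x1]; c=cv2.resize(c,None,fx=s,fy=s,interpolation=cv2.INTER_CUBIC); c=cv2.convertScaleAbs(c,alpha=1.4,beta=10); cv2.imwrite(n,c); print(c.shape)
crop(a,220,130,460,230,3.33,"pics/c1.png")
crop(a,180,235,380,325,4,"pics/c2.png")
s=cv2.imread("pics/scene0.png")
crop(s,240,190,440,350,4,"pics/c3.png")
crop(a,440,140,540,300,3.7,"pics/c4.png")
E
```

```text
(333, 799, 3)
(360, 800, 3)
(640, 800, 3)
(592, 370, 3)
```

View pics/c1.png

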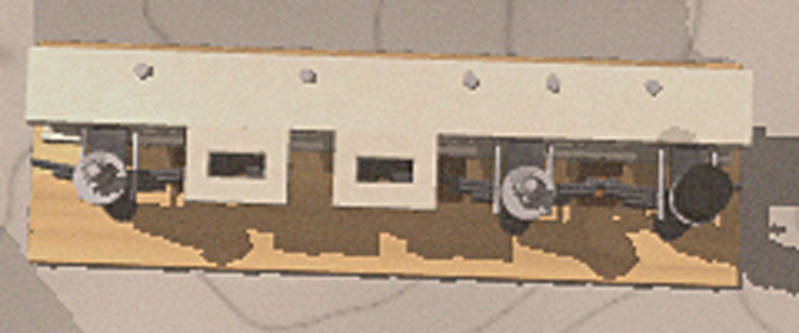

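View pics/c2.png

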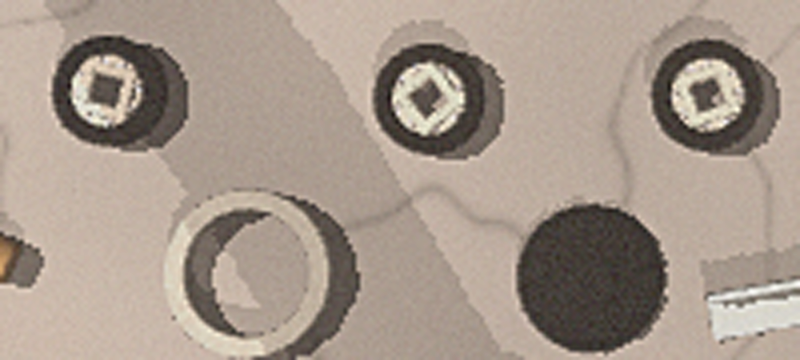

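View pics/c3.png

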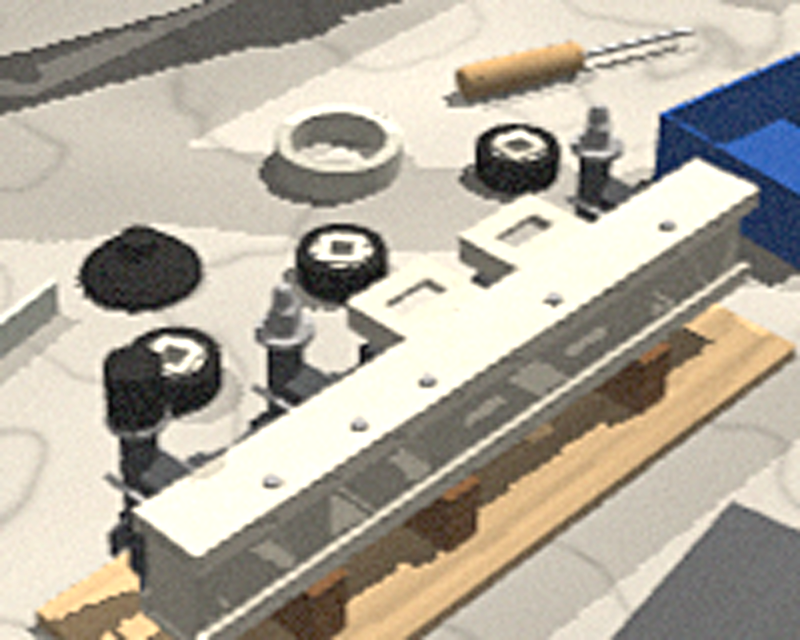

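View pics/c4.png

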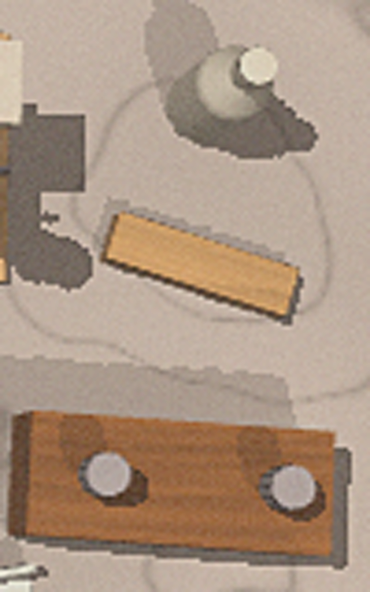

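View pics/m.png

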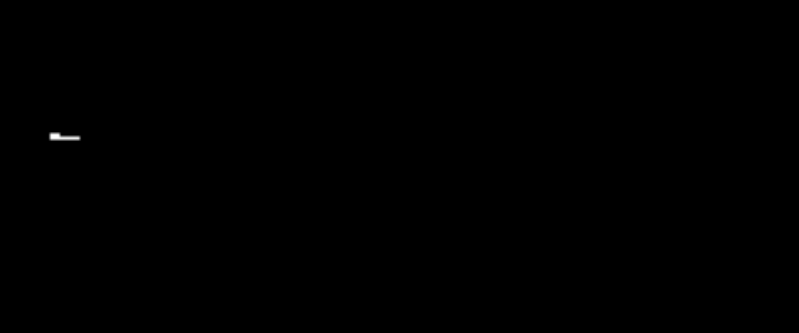

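```bash
python3 - <<'E'
from h import *
np.set_printoptions(precision=4,suppress=True)
a=cv2.imread("pics/top0.png")
for p in [(155,300),(160,400),(165,240),(185,280),(140,300),(155,215),(125,400),(182,336),(183,252)]: print(p,a[p])
L=cv2.cvtColor(cv2.GaussianBlur(a,(3,3),0),cv2.COLOR_BGR2LAB).astype(int)
for p in [(155,300),(160,400),(185,280),(155,215),(125,400),(210,300)]: print(p,L[p])
m=((L[...,1]<128)&(L[...,0]>115)).astype(np.uint8)
m[:,:200]=0;m[:,470:]=0;m[:130]=0;m[215:]=0
n,l,st,c=cv2.connectedComponentsWithStats(m)
i=1+np.argmax(st[1:,4]);print(st[i],c[i])
cv2.imwrite("pics/m2.png",cv2.resize(((l==i)*255).astype(np.uint8)[130:230,220:460],None,fx=3.33,fy=3.33))
E
```

```text
(155, 300) [123 137 147]
(160, 400) [121 136 147]
(165, 240) [133 150 153]
(185, 280) [120 132 147]
(140, 300) [ 96 106 116]
(155, 215) [115 123 136]
(125, 400) [108 118 131]
(182, 336) [35 31 41]
(183, 252) [54 58 66]
(155, 300) [146 130 137]
(160, 400) [147 129 138]
(185, 280) [145 130 137]
(155, 215) [133 132 135]
(125, 400) [129 131 135]
(210, 300) [112 133 149]
[228 145  55  23 703] [248.1664 157.845 ]
```

View pics/m2.png

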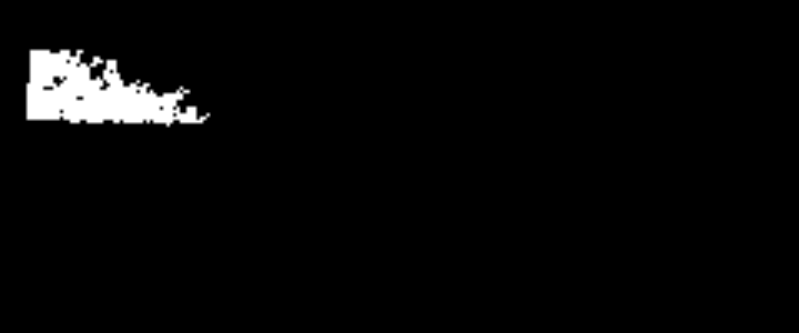

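```bash
python3 - <<'E'
from h import *
np.set_printoptions(precision=4,suppress=True)
a=cv2.imread("pics/top0.png")
L=cv2.cvtColor(cv2.GaussianBlur(a,(3,3),0),cv2.COLOR_BGR2LAB).astype(int)
m=(L[...,0]>139).astype(np.uint8)
m[:,:200]=0;m[:,470:]=0;m[:130]=0;m[204:]=0
m=cv2.morphologyEx(m,cv2.MORPH_OPEN,np.ones((3,3)))
n,l,st,c=cv2.connectedComponentsWithStats(m)
i=1+np.argmax(st[1:,4]);print(st[i],c[i])
mm=(l==i).astype(np.uint8)
cv2.imwrite("pics/m3.png",cv2.resize(mm[130:230,220:460]*255,None,fx=3.33,fy=3.33))
# rail top edge at columns, ends
up=[(u,np.flatnonzero(mm[:,u])[0]-.5) for u in range(235,440)]
k=np.polyfit(*zip(*up),1); 
lo=[(u,np.flatnonzero(mm[:,u])[-1]+.5) for u in list(range(235,272))+list(range(310,318))+list(range(355,440))]
k2=np.polyfit(*zip(*lo),1);print(k,k2)
row=[np.flatnonzero(mm[v])[[0,-1]] for v in range(150,165)];print(np.median(row,0))
r=np.median(row,0)
for u in(r[0]-.5,r[1]+.5):
  for kk in(k,k2): print(onz("top",u,np.polyval(kk,u),.118))
# holes (slots)
inv=((L[...,0]<110)).astype(np.uint8)
n,l,st,c=cv2.connectedComponentsWithStats(inv[165:200,275:365])
for j in range(1,n):
  if 40<st[j,4]<400: print("slot?",st[j]+[275,165,0,0,0],c[j]+[275,165],onz("top",*(c[j]+[275,165]),.118))
# plates outline
print("plate rows")
for v in (175,180,187): print(v,np.flatnonzero(np.diff(mm[v].astype(int))))
for u in (280,290,302,325,336,348): print(u,np.flatnonzero(np.diff(mm[:,u].astype(int))))
E
```

```text
[ 228  144  218   48 5323] [331.1837 161.5033]
[  0.0341 136.0394] [  0.0273 159.0649]
[228. 445.]
[0.6658 0.2218 0.118 ]
[0.6214 0.22   0.118 ]
[ 0.6588 -0.2192  0.118 ]
[ 0.6179 -0.2192  0.118 ]
slot? [282 175  18   9 134] [290.5896 179.1045] [0.5956 0.0914 0.118 ]
slot? [327 177  17   8 135] [334.9407 180.5259] [0.5945 0.0021 0.118 ]
plate rows
175 [276 281 299 305 321 349]
180 [276 280 300 304 320 325 344 349]
187 [275 304 320 349]
280 [145 188]
290 [145 174 183 189]
302 [146 189]
325 [147 190]
336 [147 175 185 190]
348 [147 191]
```

View pics/m3.png

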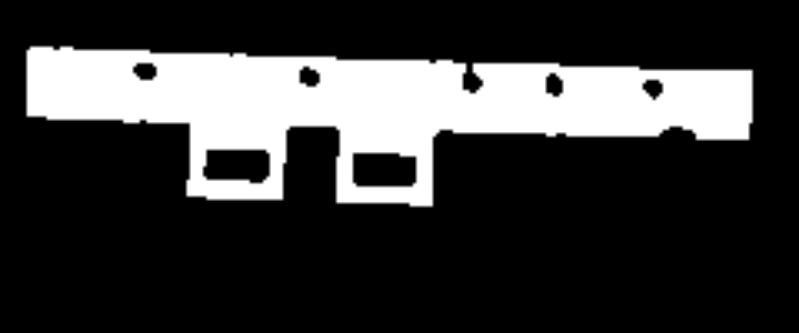

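```bash
python3 - <<'E'
from h import *
np.set_printoptions(precision=4,suppress=True)
a=cv2.imread("pics/top0.png"); s=cv2.imread("pics/scene0.png")
g=cv2.GaussianBlur(cv2.cvtColor(a,cv2.COLOR_BGR2GRAY),(3,3),0)
def near(m,box):
    x0,y0,x1,y1=box; n,l,st,c=cv2.connectedComponentsWithStats(m[y0:y1,x0:x1].astype(np.uint8))
    i=1+np.argmax(st[1:,4]); mm=(l==i).astype(np.uint8)
    ct=max(cv2.findContours(mm,cv2.RETR_EXTERNAL,cv2.CHAIN_APPROX_NONE)[0],key=cv2.contourArea)
    (cx,cy),r=cv2.minEnclosingCircle(ct)
    return c[i]+[x0,y0],(cx+x0,cy+y0),r,st[i,4],cv2.fitEllipse(ct)
# wheels: rim bright blob
for nm,(u,v) in dict(A=(207,257),B=(288,259),C=(357,258)).items():
    box=(u-16,v-16,u+17,v+17)
    c,e,r,ar,el=near(g<70,box)
    mrim=(g>95); 
    x0,y0=u-8,v-8
    print(nm,"tyre",c,e,r,ar,onz("top",*e,.012), "bbox ell",el)
    n,l,st,cc=cv2.connectedComponentsWithStats(((g>90)[v-9:v+10,u-9:u+10]).astype(np.uint8))
    i=1+np.argmax(st[1:,4]);cc=cc[i]+[u-9,v-9];print("  rim",cc,st[i],onz("top",*cc,.024), "scene pred",proj("scene",onz("top",*cc,.024)))
for nm,(u,v) in dict(P1=(469,268),P2=(519,271)).items():
    c,e,r,ar,el=near((g>75)&(a.max(2).astype(int)-a.min(2)<30),(u-10,v-10,u+11,v+11))
    print(nm,c,e,r,ar,onz("top",*c,.094),proj("scene",onz("top",*c,.094)))
for nm,P in dict(s1=(.5956,.0914,.118),s2=(.5945,.0021,.118),c1=(.6658,.2218,.118),c2=(.6179,-.2192,.118)).items(): print(nm,proj("scene",P))
E
python3 - <<'E'
import cv2
a=cv2.imread("pics/top0.png")
t=[]
for (u,v) in [(252,182),(377,186),(430,188)]:
    t.append(cv2.resize(a[v-16:v+17,u-16:u+17],(264,264),interpolation=cv2.INTER_CUBIC))
t2=[]
for (u,v) in [(207,257),(288,259),(357,258)]:
    t2.append(cv2.resize(a[v-16:v+17,u-16:u+17],(264,264),interpolation=cv2.INTER_CUBIC))
import numpy as np
cv2.imwrite("pics/t.png",cv2.convertScaleAbs(np.vstack([np.hstack(t),np.hstack(t2)]),alpha=1.5))
E
```

```text
A tyre [210.5604 258.0505] (209.0, 258.5) 16.37843894958496 455 [0.4369 0.2727 0.012 ] bbox ell ((17.929332733154297, 16.70255470275879), (27.340145111083984, 31.718130111694336), 106.00581359863281)
  rim [205.8541 257.1189] [  0   1  17  18 185] [0.4392 0.277  0.024 ] scene pred [368.4498 225.6981]
B tyre [290.4847 260.1082] (289.1408443450928, 260.0704231262207) 15.967391014099121 425 [0.4375 0.0975 0.012 ] bbox ell ((17.02164649963379, 16.732019424438477), (26.79306983947754, 31.340797424316406), 107.3552474975586)
  rim [286.896  259.2921] [  0   1  17  18 202] [0.4385 0.1015 0.024 ] scene pred [324.041  251.5241]
C tyre [358.7598 259.4559] (358.2246379852295, 258.86231803894043) 15.707012176513672 408 [ 0.4435 -0.0526  0.012 ] bbox ell ((16.95315933227539, 16.899269104003906), (26.696191787719727, 30.895559310913086), 112.1005630493164)
  rim [356.478  258.1366] [  0   1  18  18 205] [ 0.4444 -0.0482  0.024 ] scene pred [282.0725 278.1355]
P1 [468.6842 267.7632] (469.0, 267.5) 6.18475866317749 114 [ 0.4265 -0.2709  0.094 ] [194.848  294.9905]
P2 [518.5664 271.177 ] (518.7173910140991, 271.0217390060425) 6.064421653747559 113 [ 0.4219 -0.3705  0.094 ] [150.7419 317.1764]
s1 [369.9058 247.0808]
s2 [342.993  263.4926]
c1 [428.7356 236.3589]
c2 [272.9298 318.0825]
```

View pics/t.png

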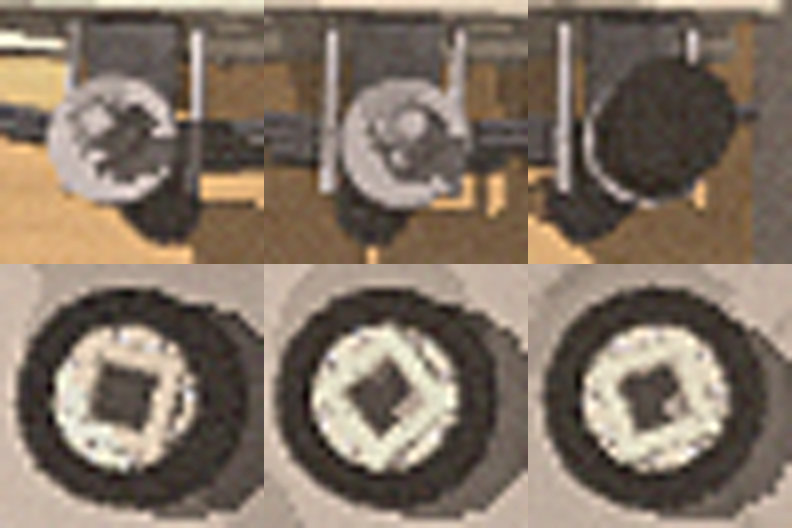

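```bash
python3 - <<'E'
from h import *
np.set_printoptions(precision=4,suppress=True)
for n,u,v,z in [("a1tip",247.4,180.5,.161),("a1fl",249.5,183,.135),("a2tip",378.75,184.75,.161),("a2fl",378.1,187.6,.135),("a3cap",430.75,187.5,.167),("a3flange",429.2,190,.135)]:
    P=onz("top",u,v,z); print(n,P,proj("scene",P))
# bin rim corners
for u,v in [(118,147),(194,157),(184,222),(107,211)]: print(onz("top",u,v,.055))
for u,v in [(500,163),(508,157)]: print(onz("top",u,v,.1))
E
python3 - <<'E'
import cv2
s=cv2.imread("pics/scene0.png")
c=cv2.resize(s[210:330,250:410],(800,600),interpolation=cv2.INTER_CUBIC)
cv2.imwrite("pics/s1.png",cv2.convertScaleAbs(c,alpha=1.6))
E
```

```text
a1tip [0.5828 0.1718 0.161 ] [388.7897 215.877 ]
a1fl [0.5828 0.1715 0.135 ] [387.9825 225.3428]
a2tip [ 0.5796 -0.0822  0.161 ] [310.1491 261.0303]
a2fl [ 0.5788 -0.0832  0.135 ] [309.7476 271.18  ]
a3cap [ 0.5751 -0.181   0.167 ] [271.9882 279.0638]
a3flange [ 0.576  -0.1837  0.135 ] [272.1836 292.7071]
[0.6706 0.4705 0.055 ]
[0.6518 0.305  0.055 ]
[0.5111 0.3198 0.055 ]
[0.5311 0.4857 0.055 ]
[ 0.641  -0.3336  0.1   ]
[ 0.6538 -0.3499  0.1   ]
```

View pics/s1.png

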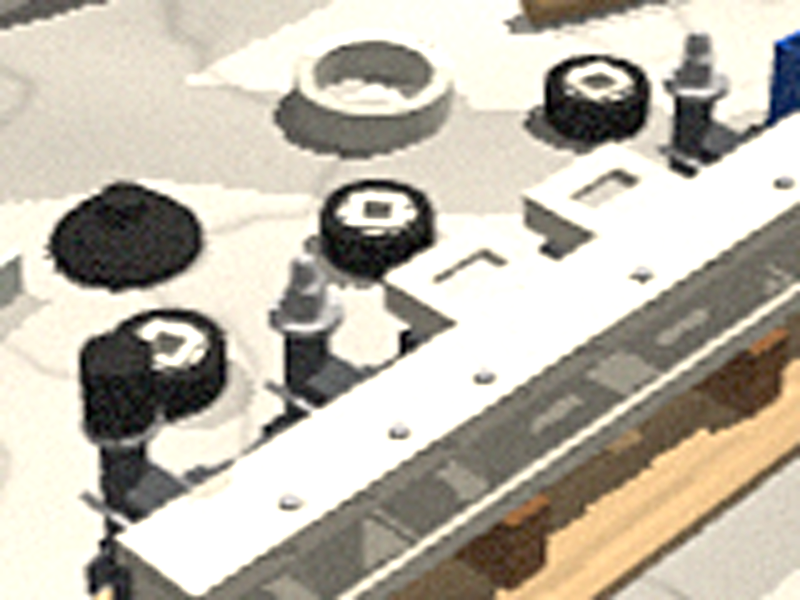

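Both views agree to within about 1–2 mm:

| Item | Measured position (x, y), m |
|---|---|
| axle1 | (.583, .172) |
| axle2 | (.5795, -.083) |
| axle3, with the only cap | (.5755, -.182) |
| slot1 | (.5956, .0914) |
| slot2 | (.5945, .0021) |
| pins | (.4265, -.271) and (.422, -.3705) |

I'll square the tool to the world axes first.

Request:
jog_arm --pt "1 0 0 0 -0.97" --pt "1 0 0 0 -0.97" --pt "1 0 0 0 -0.97" --pt "1 0 0 0 0"

```text
time_s: 0.5
position: [0.2203, 0.6097, 0.253]
tcp_rot: [-0.001, -0.008, 1.0, -0.003]
force: [-0.5, -0.6, 0.7]
width: 0.0854
```

Request:
jog_arm --pt "1 -0.5 -0.8 0 0.07" --pt "1 -0.5 -0.8 0 0.07" --pt "1 -0.5 -0.8 0 0" --pt "1 -0.5 -0.8 0 0" --pt "1 -0.5 -0.8 0 0" --pt "1 -0.5 -0.8 0 0" --pt "1 -0.5 -0.8 0 0" --pt "1 -0.5 -0.8 0 0"

```text
time_s: 1.3
position: [0.4188, 0.2827, 0.2509]
tcp_rot: [-0.003, 0.007, 1.0, -0.002]
force: [0.2, 0.2, 1.3]
width: 0.0855
```

Request:
jog_arm --pt "1 -0.3 -0.9 0 0" --pt "1 -0.3 -0.9 0 0" --pt "1 -0.3 -0.9 0 0" --pt "1 -0.3 -0.9 0 0" --pt "1 -0.3 -0.9 0 0" --pt "1 -0.3 -0.9 0 0" --pt "1 -0.3 -0.9 0 0" --pt "1 -0.3 -0.9 0 0"

```text
time_s: 2.1
position: [0.5327, -0.0957, 0.2524]
tcp_rot: [-0.001, 0.02, 1.0, -0.001]
force: [0.8, 1.0, 1.3]
width: 0.0855
```

Request:
jog_arm --pt "1 -0.43 -0.86 0 -0.2" --pt "1 -0.4 -0.7 0 0" --pt "1 0 -0.1 0 0" --pt "1 0 0 0 0"

```text
time_s: 2.5
position: [0.5717, -0.1921, 0.2519]
tcp_rot: [-0.001, 0.019, 1.0, -0.002]
force: [-0.0, 1.4, -1.0]
width: 0.0852
```

Request:
jog_arm --pt "1 -0.08 0.2 0.4 -0.2" --pt "1 0 0 0.6 0" --pt "1 0 0 0.5 0" --pt "1 0 0 0.1 0" --pt "1 0 0 0 0"

```text
time_s: 3.0
position: [0.5757, -0.1753, 0.1706]
tcp_rot: [-0.001, 0.007, 1.0, -0.001]
force: [0.0, 0.3, 0.3]
width: 0.0853
```

```bash
cat > cap.py <<'E'
import sys
from h import *
n=sys.argv[1]; a=read_camera("top"); s=read_camera("scene")
x0,y0,w,h=map(int,sys.argv[2:6]); X0,Y0,W,H=map(int,sys.argv[6:10])
A=cv2.resize(a[y0:y0+h,x0:x0+w],(400,400*h//w),interpolation=cv2.INTER_CUBIC)
B=cv2.resize(s[Y0:Y0+H,X0:X0+W],(400,400*H//W),interpolation=cv2.INTER_CUBIC)
hh=max(A.shape[0],B.shape[0]); o=np.zeros((hh,800,3),np.uint8);o[:A.shape[0],:400]=A;o[:B.shape[0],400:]=B
cv2.imwrite(f"pics/{n}.png",cv2.convertScaleAbs(o,alpha=1.5)); cv2.imwrite(f"pics/{n}_t.png",a); cv2.imwrite(f"pics/{n}_s.png",s)
q=get_state();print(q["time_s"],q["position"].round(4),q["tcp_rot"].round(4),q["force"].round(1),q["width"])
E
python3 cap.py k1 370 130 120 100 220 210 120 120
```

```text
3.1 [ 0.5764 -0.1757  0.1717] [ 2.0e-04  7.1e-03  1.0e+00 -8.0e-04] [-0.4 -0.3 -0.2] 0.08561009250045586
```

View pics/k1.png

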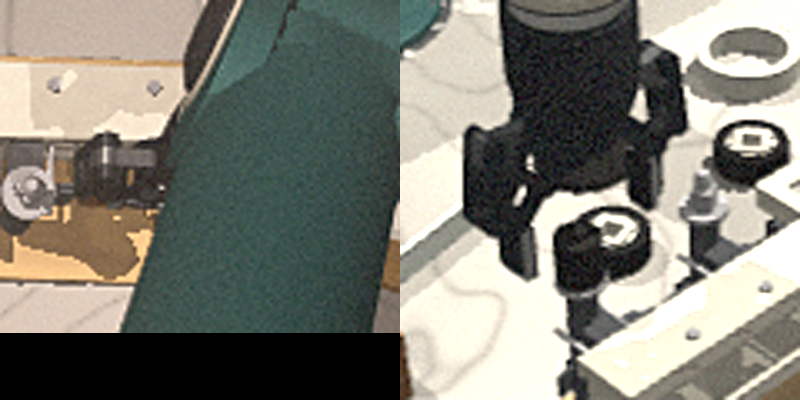

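The scene crop shows the fingers on either side of the cap, with the finger midpoint about 6 mm too far towards +y. I'll shift, close and lift.

Request:
jog_arm --pt "1 0 -0.12 0.04 0" --pt "0 0 0 0 0" --pt "0 0 0 0 0" --pt "0 0 0 0 0" --pt "0 0 0 0 0" --pt "0 0 0 0 0" --pt "0 0 0 0 0"

```text
time_s: 3.8
position: [0.5786, -0.1834, 0.1745]
tcp_rot: [0.004, 0.008, 1.0, -0.002]
force: [0.2, 1.0, -0.5]
width: 0.0312
```

Request:
jog_arm --pt "0 0 0 -0.3 0" --pt "0 0 0 -0.5 0" --pt "0 0 0 -0.6 0" --pt "0 0 0.3 -0.3 0" --pt "0 0 0.9 0 0" --pt "0 0 0.9 0 0" --pt "0 0 0.9 0 0" --pt "0 0 0.9 0 0"

```text
time_s: 4.6
position: [0.5823, 0.0079, 0.2696]
tcp_rot: [0.007, 0.017, 1.0, -0.004]
force: [0.6, -0.5, -1.0]
width: 0.0308
```

Request:
jog_arm --pt "0 0 0.9 0 0" --pt "0 0 0.9 0 0" --pt "0 0 0.9 0 0" --pt "0 0 0.9 0 0" --pt "0 0 0.9 0 0" --pt "0 0 0.9 0 0" --pt "0 0 0.3 0 0"

```text
time_s: 5.3
position: [0.5898, 0.3103, 0.2767]
tcp_rot: [0.011, 0.014, 1.0, -0.001]
force: [-0.7, 0.0, -0.8]
width: 0.0309
```

Request:
jog_arm --pt "0 0 0.7 0 0" --pt "0 0 0.6 0.3 0" --pt "0 0 0.15 0.8 0" --pt "0 0 0 0.8 0" --pt "0 0 0 0.8 0" --pt "0 0 0 0.5 0" --pt "0 0 0 0.2 0" --pt "0 0 0 0 0"

```text
time_s: 6.1
position: [0.5984, 0.3892, 0.1097]
tcp_rot: [0.015, 0.012, 1.0, 0.001]
force: [-0.1, -0.4, -0.4]
width: 0.031
```

Request:
jog_arm --pt "0 0 0 0.3 0" --pt "0 0 0 0.1 0" --pt "0.9 0 0 0 0" --pt "0.9 0 0 0 0" --pt "0.9 0 0 0 0" --pt "0.9 0 0 0 0"

```text
time_s: 6.7
position: [0.6028, 0.3905, 0.0953]
tcp_rot: [0.019, 0.013, 1.0, 0.004]
force: [-0.0, -0.2, -0.9]
width: 0.0769
```

```bash
python3 cap.py k2 90 120 140 120 380 180 120 100
```

```text
6.8 [0.6028 0.3905 0.0952] [0.0192 0.0125 0.9997 0.0036] [ 0.2 -0.3  0.7] 0.07689335186968202
```

View pics/k2.png

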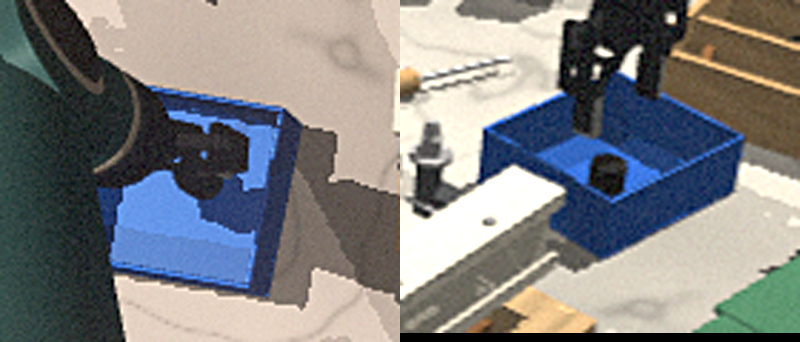

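The cap is in the bin at about (607,175) in the scene crop. The tool is slowly tilting, so I'll raise it and check what causes the drift.

Request:
jog_arm --pt "0.9 0 0 -0.7 0" --pt "0.9 0 0 -0.8 0" --pt "0.9 0 0 -0.8 0" --pt "0.9 0 0 -0.6 0"

```text
time_s: 7.2
position: [0.5944, 0.3878, 0.2382]
tcp_rot: [0.014, 0.013, 1.0, -0.0]
force: [0.1, 0.3, 0.1]
width: 0.0767
```

```bash
python3 -c "
from h import *
q=get_state();print(q['qpos'].round(4),q['position'],q['tcp_rot'].round(4),q['effort'].round(2))"
```

```text
[-0.7429  0.5737  0.1651  1.4835 -0.0827  1.0692  0.9798] [0.59437479 0.3877679  0.23822769] [ 1.420e-02  1.250e-02  9.998e-01 -2.000e-04] [ 1.900e-01 -5.694e+01  2.640e+00 -2.403e+01  2.000e-02 -4.500e-01
  3.000e-02]
```

Request:
jog_arm --pt "0.9 0 0 0 0" --pt "0.9 0 0 0 0" --pt "0.9 0 0 0 0" --pt "0.9 0 0 0 0"

```text
time_s: 7.6
position: [0.5956, 0.3888, 0.2429]
tcp_rot: [0.017, 0.012, 1.0, 0.002]
force: [0.6, 0.0, -0.3]
width: 0.0769
```

```bash
python3 -c "
from h import *
q=get_state();print(q['qpos'].round(4),q['position'],q['tcp_rot'].round(4),q['effort'].round(2))"
```

```text
[-0.743   0.5684  0.1652  1.481  -0.0825  1.0691  0.9798] [0.59558754 0.3888073  0.24292984] [0.0172 0.0124 0.9998 0.0022] [ 1.000e-02 -5.950e+01  2.820e+00 -2.591e+01  6.000e-02 -1.200e-01
 -0.000e+00]
```

Request:
jog_arm --pt "0.6 0.2 -0.9 0 0" --pt "0.6 0.2 -0.9 0 0" --pt "0.6 0.2 -0.9 0 0" --pt "0.6 0.2 -0.9 0 0" --pt "0.6 0.2 -0.9 0 0" --pt "0.6 0.2 -0.9 0 0" --pt "0.6 0.2 -0.9 0 0" --pt "0.6 0.2 -0.9 0 0"

```text
time_s: 8.4
position: [0.4995, 0.0247, 0.2269]
tcp_rot: [0.009, 0.006, 1.0, -0.0]
force: [1.1, -0.3, 0.8]
width: 0.0515
```

Request:
jog_arm --pt "0.6 0.3 -0.9 0 0" --pt "0.6 0.3 -0.9 0 0" --pt "0.6 0.3 -0.8 0 0" --pt "0.6 0.3 -0.8 0 0" --pt "0.6 0.3 -0.8 0 0" --pt "0.6 0.3 -0.5 0 0"

```text
time_s: 9.0
position: [0.398, -0.2206, 0.221]
tcp_rot: [0.004, 0.008, 1.0, -0.001]
force: [1.3, 0.3, 0.1]
width: 0.0511
```

Request:
jog_arm --pt "0.6 -0.28 -0.5 0.2 0" --pt "0.6 -0.28 -0.4 0.4 0" --pt "0.6 0 0 0.4 0" --pt "0.6 0 0 0 0"

```text
time_s: 9.4
position: [0.421, -0.2723, 0.1672]
tcp_rot: [0.002, 0.013, 1.0, -0.001]
force: [-0.2, 0.4, -0.3]
width: 0.0512
```

Request:
jog_arm --pt "0.6 -0.1 0.03 0.5 0" --pt "0.6 -0.02 0 0.5 0" --pt "0.6 0 0 0.3 0" --pt "0.6 0 0 0.1 0"

```text
time_s: 9.8
position: [0.4276, -0.2703, 0.0958]
tcp_rot: [0.001, 0.012, 1.0, -0.0]
force: [-0.4, -0.3, -0.5]
width: 0.051
```

Request:
jog_arm --pt "0.6 0 0 -0.1 0" --pt "0 0 0 0 0" --pt "0 0 0 0 0" --pt "0 0 0 0 0" --pt "0 0 0 0 0"

```text
time_s: 10.3
position: [0.4287, -0.2701, 0.1041]
tcp_rot: [0.003, 0.012, 1.0, -0.001]
force: [-0.0, 0.4, -1.9]
width: 0.0216
```

```bash
python3 cap.py k3 420 220 140 100 110 240 150 130
```

```text
10.4 [ 0.4286 -0.2701  0.1039] [ 2.600e-03  1.180e-02  9.999e-01 -7.000e-04] [ 0.7 -0.3 -1.2] 0.02176997325373685
```

View pics/k3.png

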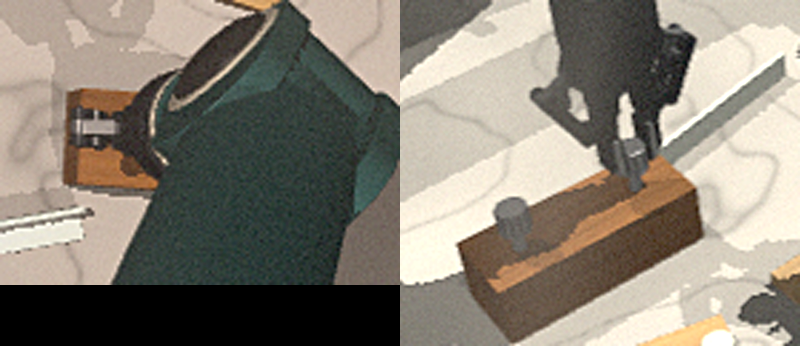

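Request:
jog_arm --pt "0 0 0 -0.3 0" --pt "0 0 0 -0.5 0" --pt "0 0 0 -0.6 0" --pt "0 0 0 -0.6 0" --pt "0 0 0 -0.2 0" --pt "0 0 0 0 0"

```text
time_s: 11.0
position: [0.4269, -0.2698, 0.2163]
tcp_rot: [0.001, 0.012, 1.0, -0.0]
force: [0.5, 0.2, -1.2]
width: 0.0214
```

```bash
python3 cap.py k4 420 200 100 100 150 210 100 100
```

```text
11.1 [ 0.4261 -0.2694  0.2147] [-4.000e-04  1.220e-02  9.999e-01  1.000e-04] [ 0.7 -0.3 -1.4] 0.021493851997593825
```

View pics/k4.png

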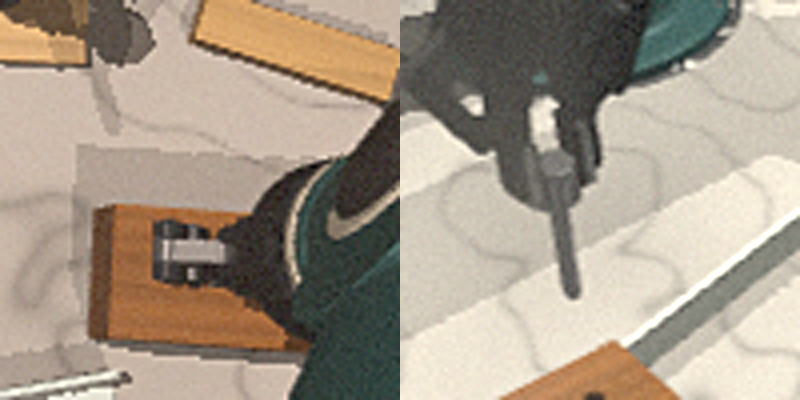

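```bash
python3 -c "
from h import *
for z in(.121,.205): print(proj('scene',(.4261,-.2694,z)),proj('scene',(.4265,-.271,z)))
for z in(.03,.094):print(proj('scene',(.4265,-.271,z)))"
```

```text
[193.46529028 284.46168355] [192.91274082 284.89561652]
[187.25535294 251.01954017] [186.66984377 251.43434883]
[199.07915602 317.94694956]
[194.80334169 295.02903713]
```

Request:
jog_arm --pt "0 0 0.9 0 0" --pt "0 0 0.9 0 0" --pt "0 0 0.9 -0.1 0" --pt "0 0 0.9 -0.1 0" --pt "0 0 0.9 -0.1 0" --pt "0 0 0.9 -0.1 0" --pt "0 -0.3 0.7 -0.1 0" --pt "0 -0.3 0.4 0 0"

```text
time_s: 11.9
position: [0.4578, 0.0629, 0.2271]
tcp_rot: [-0.011, 0.017, 1.0, -0.002]
force: [0.7, -0.2, -0.9]
width: 0.0217
```

Request:
jog_arm --pt "0 -0.6 0.2 -0.1 0" --pt "0 -0.7 0.2 -0.1 -0.1" --pt "0 -0.7 0 0 -0.1" --pt "0 -0.4 0 0 0" --pt "0 -0.1 0 0 0" --pt "0 0 0 0 0"

```text
time_s: 12.5
position: [0.5829, 0.0868, 0.2205]
tcp_rot: [-0.022, -0.001, 1.0, -0.003]
force: [-0.5, 0.0, -1.4]
width: 0.0214
```

Request:
jog_arm --pt "0 0 0 0 0" --pt "0 0 0 0 0" --pt "0 0 0 0 0" --pt "0 0 0 0 0" --pt "0 0 0 0 0" --pt "0 0 0 0 0" --pt "0 0 0 0 0" --pt "0 0 0 0 0"

```text
time_s: 13.3
position: [0.5785, 0.0865, 0.2201]
tcp_rot: [-0.023, -0.001, 1.0, -0.003]
force: [0.1, 0.1, -1.2]
width: 0.0214
```

Request:
jog_arm --pt "0 0 0 -0.8 0" --pt "0 0 0 -0.8 0" --pt "0 0 0 -0.8 0" --pt "0 0 0 0 0"

```text
time_s: 13.7
position: [0.5837, 0.087, 0.3427]
tcp_rot: [-0.025, -0.001, 1.0, -0.003]
force: [0.9, -0.2, -1.9]
width: 0.0218
```

Request:
jog_arm --pt "0 0 0 0.8 0" --pt "0 0 0 0.8 0" --pt "0 0 0 0.8 0" --pt "0 0 0 0 0"

```text
time_s: 14.1
position: [0.5796, 0.0867, 0.2225]
tcp_rot: [-0.021, -0.001, 1.0, -0.002]
force: [-0.9, -0.1, -1.0]
width: 0.0217
```

Request:
jog_arm --pt "0 0 0 -0.3 0" --pt "0 0 0 -0.3 0" --pt "0 0 0 -0.3 0" --pt "0 0 0 -0.3 0" --pt "0 0 0 -0.3 0" --pt "0 0 0 -0.3 0" --pt "0 0 0 -0.3 0" --pt "0 0 0 -0.3 0"

```text
time_s: 14.9
position: [0.5898, 0.0867, 0.3703]
tcp_rot: [-0.01, -0.0, 1.0, 0.0]
force: [0.2, 0.3, -1.5]
width: 0.0216
```

Request:
jog_arm --pt "0 0 0 1 0" --pt "0 0 0 1 0" --pt "0 0 0 0.4 0" --pt "0 0 0 0 0"

```text
time_s: 15.3
position: [0.597, 0.0879, 0.2685]
tcp_rot: [0.006, 0.0, 1.0, 0.004]
force: [-0.1, 0.8, -1.1]
width: 0.0216
```

Request:
jog_arm --pt "0 0.05 0.22 0.4 0" --pt "0 0 0 0.2 0"

```text
time_s: 15.5
position: [0.5987, 0.0996, 0.2462]
tcp_rot: [0.012, 0.0, 1.0, 0.006]
force: [-0.9, 0.0, -1.0]
width: 0.0214
```

Request:
jog_arm --pt "0 0.13 0 0.2 0" --pt "0 0.03 0 0.1 0"

```text
time_s: 15.7
position: [0.593, 0.0994, 0.2344]
tcp_rot: [0.015, 0.001, 1.0, 0.006]
force: [-0.3, -0.3, -1.1]
width: 0.0216
```

```bash
cat >> h.py <<'E'
def tip(L=.094):
    from scipy.spatial.transform import Rotation as Ro
    q=get_state();w,x,y,z=q["tcp_rot"];R=Ro.from_quat([x,y,z,w]).as_matrix()
    print("t",q["time_s"],"tip",(q["position"]+L*R[:,2]).round(4),"z",R[:2,2].round(3),"yaw",np.arctan2(-R[1,0],-R[0,0]).round(3),"F",q["force"].round(1),"w",round(q["width"],4)); return R
E
python3 -c "
from h import *
tip()"; python3 cap.py k5 250 130 100 80 330 200 90 80
```

```text
t 15.7 tip [0.5957 0.1006 0.1405] z [0.029 0.013] yaw -0.001 F [-0.3 -0.3 -1.1] w 0.0216
15.8 [0.5934 0.099  0.2343] [1.470e-02 8.000e-04 9.999e-01 6.100e-03] [ 0.6 -0.3 -0.3] 0.021677842815770267
```

View pics/k5.png

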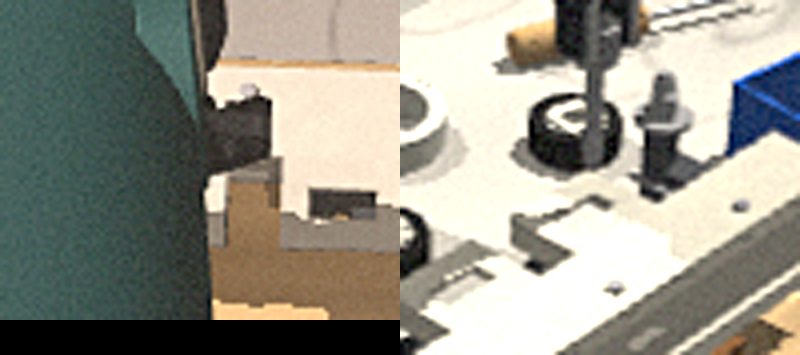

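```bash
python3 -c "
from h import *
print(proj('scene',(.5957,.1006,.1405)))
im=cv2.imread('pics/k5_s.png')[220:270,340:400]
cv2.imwrite('pics/k5z.png',cv2.convertScaleAbs(cv2.resize(im,None,fx=12,fy=12,interpolation=cv2.INTER_CUBIC),alpha=1.2))"
```

```text
[373.02630509 237.27354779]
```

View pics/k5z.png

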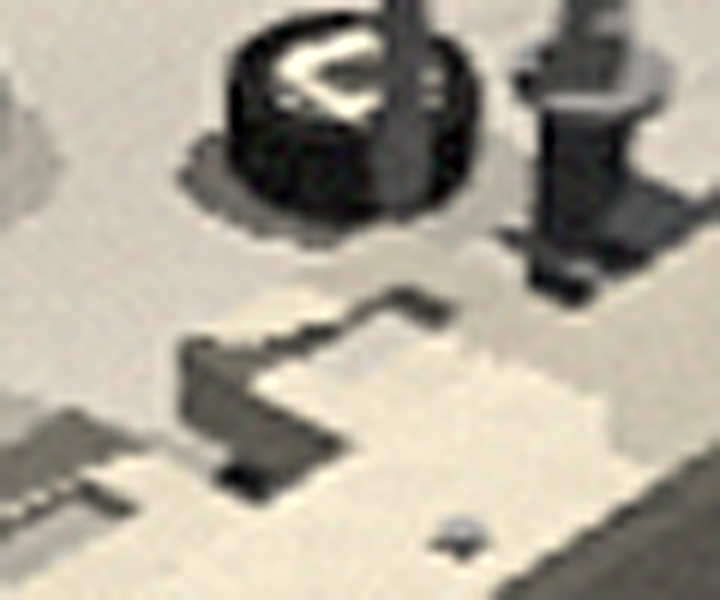

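```bash
python3 -c "
from h import *
c=np.array([.5956,.0914]);e=np.array([.015,1.]);n=np.array([1,-.015])
for dy in(.017,-.017):
  for dx in(-.0075,.0075):
    p=c+e*dy+n*dx; print(dy,dx,((proj('scene',(*p,.118))-[340,220])*12).round(0), proj('top',(*p,.118)).round(1))"
```

```text
0.017 -0.0075 [388. 274.] [282.  182.5]
0.017 0.0075 [447. 305.] [282.3 175.2]
-0.017 -0.0075 [270. 345.] [298.9 183.1]
-0.017 0.0075 [329. 377.] [299.2 175.7]
```

Request:
jog_arm --pt "0 0.02 0 0.3 0" --pt "0 0.02 0 0.25 0"

```text
time_s: 16.0
position: [0.594, 0.0991, 0.2082]
tcp_rot: [0.018, 0.001, 1.0, 0.007]
force: [0.1, -0.0, -1.3]
width: 0.0216
```

```bash
python3 -c "
from h import *
tip()"
```

```text
t 16.0 tip [0.5973 0.1004 0.1142] z [0.035 0.013] yaw -0.003 F [ 0.1 -0.  -1.3] w 0.0216
```

Request:
jog_arm --pt "0 0.02 0 0.2 0" --pt "0 0.02 0 0.2 0"

```text
time_s: 16.2
position: [0.5923, 0.099, 0.1856]
tcp_rot: [0.017, 0.001, 1.0, 0.007]
force: [0.2, -0.1, -0.4]
width: 0.0211
```

```bash
python3 -c "
from h import *
tip()"
```

```text
t 16.2 tip [0.5955 0.1003 0.0916] z [0.034 0.013] yaw -0.003 F [ 0.2 -0.1 -0.4] w 0.0211
```

Request:
jog_arm --pt "0 0 0 0.15 0" --pt "0 0 0 0.1 0"

```text
time_s: 16.4
position: [0.6007, 0.0989, 0.1822]
tcp_rot: [0.026, 0.002, 1.0, 0.008]
force: [-4.4, -3.8, 23.5]
width: 0.0212
```

```bash
python3 -c "
from h import *
tip()"
```

```text
t 16.4 tip [0.6056 0.1004 0.0884] z [0.052 0.016] yaw -0.004 F [-4.4 -3.8 23.5] w 0.0212
```

Request:
jog_arm --pt "0 0.15 -0.08 0.0 0" --pt "0 0.05 -0.08 0.06 0"

```text
time_s: 16.6
position: [0.5939, 0.0919, 0.1808]
tcp_rot: [0.03, 0.002, 1.0, 0.009]
force: [1.8, 2.6, 3.8]
width: 0.0216
```

```bash
python3 -c "
from h import *
tip(.090)"
```

```text
t 16.6 tip [0.5993 0.0935 0.091 ] z [0.06  0.018] yaw -0.004 F [1.8 2.6 3.8] w 0.0216
```

Request:
jog_arm --pt "0 0.04 -0.04 0.08 0" --pt "0 0.02 -0.04 0.08 0"

```text
time_s: 16.8
position: [0.5943, 0.0909, 0.1736]
tcp_rot: [0.034, 0.001, 0.999, 0.012]
force: [2.9, 5.5, 3.7]
width: 0.0216
```

```bash
python3 -c "
from h import *
tip(.090)"
```

```text
t 16.8 tip [0.6004 0.093  0.0839] z [0.069 0.023] yaw -0.003 F [2.9 5.5 3.7] w 0.0216
```

Request:
jog_arm --pt "0 0 0.03 0.15 0" --pt "0 0 0 0.15 0"

```text
time_s: 17.0
position: [0.5952, 0.0925, 0.1569]
tcp_rot: [0.034, 0.001, 0.999, 0.011]
force: [1.6, -0.3, -0.7]
width: 0.0217
```

```bash
python3 -c "
from h import *
tip(.090)"; python3 cap.py k6 250 130 100 80 330 200 90 80
```

```text
t 17.0 tip [0.6013 0.0945 0.0672] z [0.068 0.022] yaw -0.003 F [ 1.6 -0.3 -0.7] w 0.0217
17.1 [0.5947 0.0923 0.156 ] [0.0333 0.0012 0.9994 0.0111] [ 2.9  0.6 -3.1] 0.02163798700663672
```

View pics/k6.png

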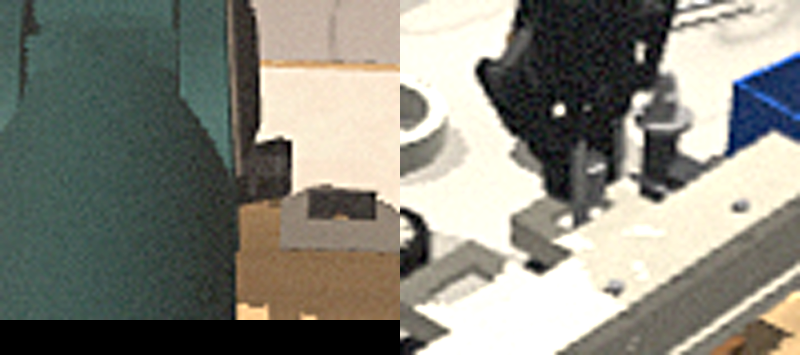

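Request:
jog_arm --pt "0 0 0 0.1 0" --pt "0 0 0 0.08 0"

```text
time_s: 17.3
position: [0.5957, 0.0924, 0.1477]
tcp_rot: [0.033, 0.001, 0.999, 0.011]
force: [-12.3, -1.9, 39.9]
width: 0.0216
```

Request:
jog_arm --pt "0 0 0 -0.02 0" --pt "0.6 0 0 0 0" --pt "0.6 0 0 0 0" --pt "0.6 0 0 -0.1 0" --pt "0.6 0 0 -0.4 0" --pt "0.6 0 0 -0.6 0" --pt "0.6 0 0 -0.6 0"

```text
time_s: 18.0
position: [0.5832, 0.0883, 0.2286]
tcp_rot: [0.022, 0.002, 1.0, 0.008]
force: [0.3, 1.2, 0.1]
width: 0.0513
```

```bash
python3 -c "
from h import *
tip(.090)"; python3 cap.py k7 250 130 100 80 330 200 90 80
```

```text
t 18.0 tip [0.5872 0.0898 0.1387] z [0.044 0.016] yaw -0.004 F [0.3 1.2 0.1] w 0.0513
18.1 [0.586  0.0886 0.2323] [0.0265 0.0017 0.9996 0.0094] [ 0.  -0.7  0.6] 0.0512940384668248
```

View pics/k7.png

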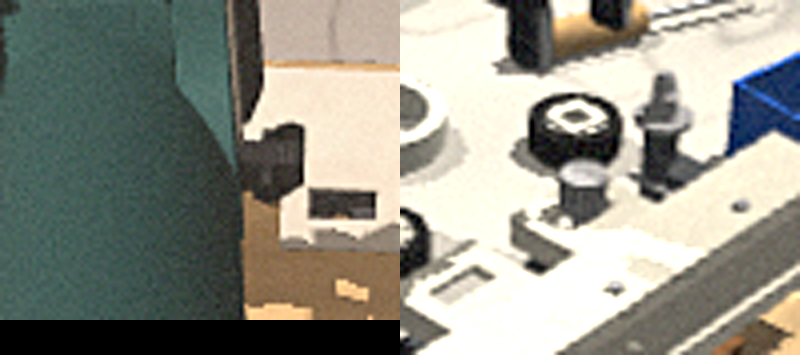

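```bash
python3 -c "
from h import *
for z in (.14,.145,.15): print(z,onz('scene',371.0,238.9,z))
im=cv2.imread('pics/k7_s.png')[225:265,350:400]
cv2.imwrite('pics/k7z.png',cv2.convertScaleAbs(cv2.resize(im,None,fx=14,fy=14,interpolation=cv2.INTER_CUBIC),alpha=1.3))"
```

```text
0.14 [0.59624966 0.09287394 0.14      ]
0.145 [0.60095019 0.08692126 0.145     ]
0.15 [0.60565071 0.08096857 0.15      ]
```

View pics/k7z.png

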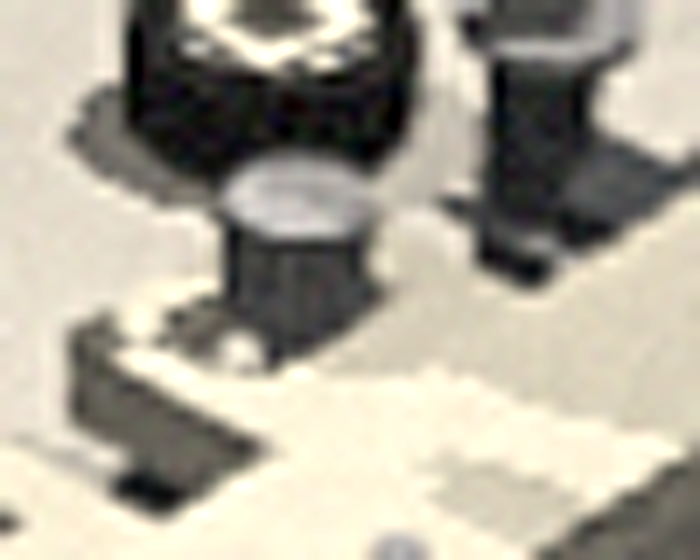

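Pin 1 is home: its head top at scene (371,239) maps to (.596,.093) at z=.140. Next is pin 2.

Request:
jog_arm --pt "0.6 0.5 -0.8 0 0" --pt "0.6 0.5 -0.8 0 0" --pt "0.6 0.5 -0.9 0 0" --pt "0.6 0.4 -0.9 0 0" --pt "0.6 0.4 -0.9 0 0" --pt "0.6 0.3 -0.9 0 0" --pt "0.6 0.3 -0.9 0 0" --pt "0.6 0.2 -0.9 0 0"

```text
time_s: 18.9
position: [0.4262, -0.2611, 0.2137]
tcp_rot: [0.025, -0.006, 1.0, 0.012]
force: [0.8, 0.1, 0.4]
width: 0.0514
```

Request:
jog_arm --pt "0.6 0 -0.8 -0.9 0" --pt "0.6 0 -0.8 -0.9 0" --pt "0.6 0 -0.3 -0.9 0"

```text
time_s: 19.2
position: [0.4141, -0.3507, 0.3278]
tcp_rot: [0.016, -0.002, 1.0, 0.016]
force: [0.7, -0.8, 0.2]
width: 0.0512
```

Request:
jog_arm --pt "0.6 0 0 0.3 0" --pt "0.6 0 0 0.3 0" --pt "0.6 0 0 0.3 0" --pt "0.6 0 0 0.3 0"

```text
time_s: 19.6
position: [0.4165, -0.3544, 0.271]
tcp_rot: [0.021, 0.001, 1.0, 0.012]
force: [-1.1, -0.0, 0.1]
width: 0.0511
```

Request:
jog_arm --pt "0.6 0 0 -1 0" --pt "0.6 0 0 -1 0" --pt "0.6 0 0 1 0" --pt "0.6 0 0 1 0" --pt "0.6 0 0 -1 0" --pt "0.6 0 0 -1 0" --pt "0.6 0 0 1 0" --pt "0.6 0 0 1 0"

```text
time_s: 20.4
position: [0.4127, -0.3434, 0.2579]
tcp_rot: [0.006, -0.003, 1.0, 0.02]
force: [0.2, 0.8, -1.2]
width: 0.0513
```

Request:
jog_arm --pt "0.6 0 -1 0 0" --pt "0.6 0 -1 0 0" --pt "0.6 0 1 0 0" --pt "0.6 0 1 0 0" --pt "0.6 0 -1 0 0" --pt "0.6 0 -1 0 0" --pt "0.6 0 1 0 0" --pt "0.6 0 1 0 0"

```text
time_s: 21.2
position: [0.3955, -0.3341, 0.2148]
tcp_rot: [-0.029, -0.0, 0.999, 0.041]
force: [1.0, 1.3, 0.3]
width: 0.0512
```

Request:
jog_arm --pt "0.6 -1 0 -0.5 0" --pt "0.6 -1 0 -0.5 0" --pt "0.6 1 0 0 0" --pt "0.6 1 0 0 0"

```text
time_s: 21.6
position: [0.392, -0.3199, 0.2444]
tcp_rot: [-0.05, -0.007, 0.997, 0.054]
force: [-1.3, -0.7, 0.7]
width: 0.0511
```

Request:
jog_arm --pt "0.6 0 0 0 0" --pt "0.6 0 0 0 0" --pt "0.6 0 0 0 0" --pt "0.6 0 0 0 0" --pt "0.6 0 0 0 0" --pt "0.6 0 0 0 0" --pt "0.6 0 0 0 0" --pt "0.6 0 0 0 0"

```text
time_s: 22.4
position: [0.3884, -0.3163, 0.2394]
tcp_rot: [-0.054, -0.007, 0.997, 0.057]
force: [-0.1, -0.6, -0.2]
width: 0.0511
```

```bash
python3 -c "
from h import *
tip();print(get_state()['qpos'].round(3))"
```

```text
t 22.4 tip [ 0.3781 -0.3056  0.1465] z [-0.109  0.114] yaw 0.021 F [-0.1 -0.6 -0.2] w 0.0511
[ 0.235  0.331  0.487  1.906 -0.188  1.107  2.394]
```

Request:
jog_arm --pt "0.6 0 0 -0.3 0" --pt "0.6 0 0 -0.3 0" --pt "0.6 0 0 -0.3 0" --pt "0.6 0 0 -0.3 0" --pt "0.6 0 0 -0.3 0" --pt "0.6 0 0 -0.3 0" --pt "0.6 0 0 -0.3 0" --pt "0.6 0 0 -0.3 0"

```text
time_s: 23.2
position: [0.4012, -0.3296, 0.3607]
tcp_rot: [-0.056, -0.007, 0.997, 0.058]
force: [0.4, -1.7, 0.2]
width: 0.0513
```

Request:
jog_arm --pt "0.6 0 0 0.3 0" --pt "0.6 0 0 0.3 0" --pt "0.6 0 0 0.3 0" --pt "0.6 0 0 0.3 0" --pt "0.6 0 0 0.3 0" --pt "0.6 0 0 0.3 0" --pt "0.6 0 0 0.3 0" --pt "0.6 0 0 0.3 0"

```text
time_s: 24.0
position: [0.3908, -0.3185, 0.2437]
tcp_rot: [-0.05, -0.007, 0.997, 0.055]
force: [-0.0, 1.0, -0.5]
width: 0.0514
```

```bash
python3 -c "
from h import *
tip();print(get_state()['qpos'].round(3))"
```

```text
t 24.0 tip [ 0.3813 -0.3082  0.1507] z [-0.101  0.109] yaw 0.02 F [-0.   1.  -0.5] w 0.0514
[ 0.234  0.326  0.489  1.9   -0.187  1.108  2.394]
```

Request:
jog_arm --pt "0.6 0 0 -0.5 0" --pt "0.6 0 0 -0.5 0" --pt "0.6 0 0 -0.5 0" --pt "0.6 0 0 -0.5 0" --pt "0.6 0 0 -0.5 0" --pt "0.6 0 0 -0.2 0" --pt "0.6 0 0 0 0"

```text
time_s: 24.7
position: [0.4036, -0.3324, 0.3785]
tcp_rot: [-0.053, -0.007, 0.997, 0.057]
force: [-0.1, -0.4, -0.2]
width: 0.0514
```

Request:
jog_arm --pt "0.6 0 0 1 0" --pt "0.6 0 0 1 0" --pt "0.6 0 0 0.4 0" --pt "0.6 0 0 0 0"

```text
time_s: 25.1
position: [0.3892, -0.3175, 0.2537]
tcp_rot: [-0.054, -0.007, 0.997, 0.057]
force: [0.4, -1.0, -0.1]
width: 0.051
```

```bash
python3 -c "
from h import *
tip();print(get_state()['qpos'].round(3))"
```

```text
t 25.1 tip [ 0.3791 -0.3069  0.1608] z [-0.108  0.113] yaw 0.019 F [ 0.4 -1.  -0.1] w 0.051
[ 0.23   0.315  0.493  1.89  -0.179  1.137  2.386]
```

Request:
jog_arm --pt "0.6 -0.5 -0.3 0 0" --pt "0.6 -0.5 -0.3 0 0" --pt "0.6 -0.5 -0.3 0 0" --pt "0.6 -0.5 -0.3 0 0" --pt "0.6 0 0 0 0"

```text
time_s: 25.6
position: [0.4919, -0.3765, 0.2358]
tcp_rot: [-0.054, -0.007, 0.997, 0.058]
force: [-0.2, 1.0, -0.3]
width: 0.0511
```

Request:
jog_arm --pt "0.6 0.3 0.15 0 0" --pt "0.6 0.3 0.15 0 0" --pt "0.6 0.3 0.15 0 0" --pt "0.6 0.3 0.15 0 0" --pt "0.6 0 0 0 0"

```text
time_s: 26.1
position: [0.4287, -0.347, 0.247]
tcp_rot: [-0.055, -0.007, 0.997, 0.058]
force: [0.3, -0.4, 0.1]
width: 0.0518
```

Request:
jog_arm --pt "0.6 1 0 0 0" --pt "0.6 -1 0 0 0" --pt "0.6 -1 0 0 0"

```text
time_s: 26.4
position: [0.4648, -0.3448, 0.2419]
tcp_rot: [-0.058, -0.001, 0.996, 0.062]
force: [1.2, 0.3, 0.7]
width: 0.0513
```

Request:
jog_arm --pt "0.6 -0.3 -0.2 -0.6 0" --pt "0.6 -0.6 -0.3 0 0" --pt "0.6 -0.6 -0.3 0 0" --pt "0.6 -0.6 -0.3 0 0" --pt "0.6 -0.6 -0.3 0 0" --pt "0.6 -0.6 -0.3 0 0" --pt "0.6 -0.6 -0.3 0 0"

```text
time_s: 27.1
position: [0.6751, -0.444, 0.2394]
tcp_rot: [-0.055, -0.005, 0.997, 0.062]
force: [0.9, -0.6, -0.2]
width: 0.0509
```

Request:
jog_arm --pt "0.6 -0.6 -0.3 0 0" --pt "0.6 -0.6 -0.3 0 0" --pt "0.6 -0.6 -0.3 0 0"

```text
time_s: 27.4
position: [0.7656, -0.4851, 0.2253]
tcp_rot: [-0.054, -0.006, 0.997, 0.062]
force: [1.4, -1.2, 1.0]
width: 0.0513
```

Request:
jog_arm --pt "0.6 -0.5 -0.3 -0.2 0" --pt "0.6 -0.5 -0.3 -0.2 0" --pt "0.6 -0.5 -0.3 -0.2 0"

```text
time_s: 27.7
position: [0.7799, -0.504, 0.2231]
tcp_rot: [-0.037, 0.008, 0.997, 0.063]
force: [-0.7, -0.9, 0.1]
width: 0.0512
```

```bash
python3 -c "
from h import *
tip();print(get_state()['qpos'].round(3))"
```

```text
t 27.7 tip [ 0.773  -0.4922  0.1301] z [-0.073  0.126] yaw -0.011 F [-0.7 -0.9  0.1] w 0.0512
[ 0.439  1.303  1.093  0.284 -1.095  1.837  2.238]
```

Request:
jog_arm --pt "0.6 0 -0.6 -0.1 0" --pt "0.6 0 -0.6 -0.1 0" --pt "0.6 0 -0.6 -0.1 0"

```text
time_s: 28.0
position: [0.7452, -0.5653, 0.2158]
tcp_rot: [-0.03, 0.004, 0.998, 0.054]
force: [0.3, 0.3, -0.1]
width: 0.0515
```

```bash
python3 -c "
from h import *
tip();print(get_state()['qpos'].round(3))"
```

```text
t 28.0 tip [ 0.7396 -0.5551  0.1225] z [-0.059  0.109] yaw -0.006 F [ 0.3  0.3 -0.1] w 0.0515
[ 0.503  1.338  1.306  0.279 -1.291  1.842  2.328]
```

Request:
jog_arm --pt "0.6 0.5 0.2 0 0" --pt "0.6 0.7 0.3 -0.1 0" --pt "0.6 0.7 0.3 -0.1 0" --pt "0.6 0.7 0.3 -0.1 0" --pt "0.6 0.7 0.3 -0.1 0" --pt "0.6 0.7 0.3 0 0" --pt "0.6 0.7 0.3 0 0" --pt "0.6 0.7 0.3 0 0"

```text
time_s: 28.8
position: [0.4725, -0.4582, 0.2545]
tcp_rot: [-0.039, -0.001, 0.998, 0.057]
force: [-0.1, -0.0, 1.5]
width: 0.0512
```

```bash
python3 -c "
from h import *
tip();print(get_state()['qpos'].round(3))"
```

```text
t 28.8 tip [ 0.4652 -0.4476  0.1614] z [-0.077  0.114] yaw 0.006 F [-0.1 -0.   1.5] w 0.0512
[ 0.033  0.859  1.224  1.53  -0.771  1.467  2.905]
```

Joint 7 is near its limit, which explains the tilt build-up. I'll turn the tool a quarter turn so the jaws lie along x, which brings joint 7 back to mid-range.

Request:
jog_arm --pt "0.6 0 0 0 1" --pt "0.6 0 0 0 1" --pt "0.6 0 0 0 1" --pt "0.6 0 0 0 1" --pt "0.6 0 0 0 1" --pt "0.6 0 0 0 1" --pt "0.6 0 0 0 1" --pt "0.6 0 0 0 1"

```text
time_s: 29.6
position: [0.4706, -0.4524, 0.2565]
tcp_rot: [-0.063, 0.471, 0.879, 0.044]
force: [0.4, 0.1, -1.5]
width: 0.0511
```

Request:
jog_arm --pt "0.6 0 0 0 1" --pt "0.6 0 0 0 1" --pt "0.6 0 0 0 1" --pt "0.6 0 0 0 1" --pt "0.6 0 0 0 0"

```text
time_s: 30.1
position: [0.4723, -0.4507, 0.254]
tcp_rot: [-0.077, 0.67, 0.738, 0.03]
force: [0.0, 0.7, -0.2]
width: 0.0516
```

```bash
cat >> h.py <<'E'
def st():
    from scipy.spatial.transform import Rotation as Ro
    q=get_state();w,x,y,z=q["tcp_rot"];R=Ro.from_quat([x,y,z,w]).as_matrix()
    print("t",q["time_s"],"P",q["position"].round(4),"zdir",R[:2,2].round(3),"xang",round(float(np.degrees(np.arctan2(R[1,0],R[0,0]))),1),"q",q["qpos"].round(2),"F",q["force"].round(1),"w",round(q["width"],4)); return R
E
python3 -c "
from h import *
st()"
```

```text
t 30.1 P [ 0.4723 -0.4507  0.254 ] zdir [-0.074  0.146] xang 95.2 q [-0.01  1.05  1.47  1.53 -0.98  1.66  1.57] F [ 0.   0.7 -0.2] w 0.0516
```

Request:
jog_arm --pt "0.6 0.6 0 -0.2 0" --pt "0.6 0.7 0 -0.1 0" --pt "0.6 0.7 0 0 0" --pt "0.6 0.7 0 0 0" --pt "0.6 0.7 0 0 0" --pt "0.6 0.7 0 0 0" --pt "0.6 0.7 0 0 0" --pt "0.6 0.7 0 0 0"

```text
time_s: 30.9
position: [0.4424, -0.1765, 0.3095]
tcp_rot: [-0.083, 0.658, 0.748, 0.029]
force: [1.7, 0.5, 0.7]
width: 0.0514
```

```bash
python3 -c "
from h import *
st()"
```

```text
t 30.9 P [ 0.4424 -0.1765  0.3095] zdir [-0.086  0.153] xang 97.0 q [-0.71  0.6   1.53  1.93 -0.64  1.43  1.16] F [1.7 0.5 0.7] w 0.0514
```

```bash
cat > fk.py <<'E'
import numpy as np
from scipy.optimize import least_squares
from scipy.spatial.transform import Rotation as Ro
import itertools
D=[([-1.267,.4684,-.0116,1.6037,.006,1.0714,-.0563],[.2208,.6108,.2553],[0,.1726,.985,-.0009]),
([-.7429,.5737,.1651,1.4835,-.0827,1.0692,.9798],[.5944,.3878,.2382],[.0142,.0125,.9998,-.0002]),
([.235,.331,.487,1.906,-.188,1.107,2.394],[.3884,-.3163,.2394],[-.054,-.007,.997,.057]),
([.439,1.303,1.093,.284,-1.095,1.837,2.238],[.7799,-.504,.2231],[-.037,.008,.997,.063]),
([.503,1.338,1.306,.279,-1.291,1.842,2.328],[.7452,-.5653,.2158],[-.03,.004,.998,.054]),
([.033,.859,1.224,1.53,-.771,1.467,2.905],[.4725,-.4582,.2545],[-.039,-.001,.998,.057]),
([-.01,1.05,1.47,1.53,-.98,1.66,1.57],[.4723,-.4507,.254],[-.077,.67,.738,.03]),
([-.71,.6,1.53,1.93,-.64,1.43,1.16],[.4424,-.1765,.3095],[-.083,.658,.748,.029])]
def quat(q): return Ro.from_quat([q[1],q[2],q[3],q[0]])
S=[-1,1,-1,1,-1,1,-1]
def fk(q,p,s=S):
    d1,a,b,c,e4,e5,f5,ph=p
    R=np.eye(3);t=np.zeros(3);ax="zyzyzyz"
    pre=[(0,0,d1),(0,0,0),(0,0,a),(e4,0,0),(e5,0,b),(0,0,0),(f5,0,c)]
    for i in range(7):
        t=t+R@np.array(pre[i]); R=R@Ro.from_euler(ax[i],s[i]*q[i]).as_matrix()
    R=R@Ro.from_euler("z",ph).as_matrix()
    return R,t
def res(p,s):
    o=[]
    for q,P,qt in D:
        R,t=fk(q,p,s); o+=list(t-P)+list(.3*(Ro.from_matrix(R.T)*quat(qt)).as_rotvec())
    return o
def fit():
    best=None
    for s in itertools.product([1,-1],repeat=4):
        ss=[s[0],1,s[1],1,s[2],1,s[3]]
        for ph in(0,np.pi/2,np.pi,-np.pi/2):
            r=least_squares(res,[.3,.4,.4,.2,0,0,0,ph],args=(ss,))
            if best is None or r.cost<best[0]: best=(r.cost,ss,r.x,r.fun)
    return best
if __name__=="__main__":
    b=fit();print(b[0],b[1],b[2].round(4),np.abs(b[3]).max())
E
python3 fk.py
```

```text
0.0015705104603788694 [-1, 1, -1, 1, -1, 1, -1] [ 0.2361  0.5125  0.4635  0.1995  0.0167  0.01   -0.0069  1.5694] 0.03043371260254793
```

```bash
cat > fk2.py <<'E'
from fk import *
def fk(q,p):
    R=np.eye(3);t=np.zeros(3);ax="zyzyzyz";off=np.array(p[:18]).reshape(6,3)
    for i in range(7):
        if i>0: t=t+R@off[i-1]
        R=R@Ro.from_euler(ax[i],S[i]*q[i]).as_matrix()
    R=R@Ro.from_euler("z",p[18]).as_matrix()
    return R,t
def res(p):
    o=[]
    for q,P,qt in D:
        R,t=fk(q,p); o+=list(t-P)+list(.3*(Ro.from_matrix(R.T)*quat(qt)).as_rotvec())
    return np.r_[o,1e-2*(p-p0)]
p0=np.array([0,0,.2361,0,0,0,0,0,.5125,0,0,0,0,0,.4635,0,0,.1995,np.pi/2])
r=least_squares(res,p0); P=r.x
if __name__=="__main__":
    print(P[:18].reshape(6,3).round(4),P[18],np.abs(r.fun).max())
    for q,pp,qt in D:
        R,t=fk(q,P);print((t-pp).round(4),(Ro.from_matrix(R.T)*quat(qt)).as_rotvec().round(3))
E
python3 fk2.py
```

```text
[[-2.500e-03 -1.360e-02  2.996e-01]
 [-2.000e-04 -1.360e-02  5.600e-03]
 [ 2.000e-03 -1.900e-03  5.181e-01]
 [-2.700e-03 -1.900e-03  6.500e-03]
 [-1.000e-04 -1.200e-03  4.700e-01]
 [ 5.200e-03 -1.200e-03  2.840e-01]] 1.5694154883327822 0.0017341354250053858
[-0.0001  0.0002 -0.    ] [-0.    -0.     0.001]
[-0.0002  0.0001 -0.0004] [-0.    -0.     0.001]
[-0.0003 -0.0002  0.0004] [ 0.001 -0.     0.001]
[0.0002 0.0002 0.0003] [-0.001  0.001  0.002]
[-0.0004 -0.0001 -0.0004] [ 0.001 -0.    -0.001]
[0.0003 0.0001 0.0008] [-0.     0.     0.001]
[ 0.0002 -0.0005 -0.0001] [-0.006 -0.002 -0.001]
[-0.0004  0.0002 -0.0007] [ 0.001 -0.    -0.005]
```

```bash
cat >> fk2.py <<'E'
def jac(q):
    R0,t0=fk(q,P);J=np.zeros((6,7));e=1e-5
    for i in range(7):
        q2=np.array(q,float);q2[i]+=e;R,t=fk(q2,P)
        J[:3,i]=(t-t0)/e;J[3:,i]=Ro.from_matrix(R@R0.T).as_rotvec()/e
    return J
E
python3 - <<'E'
from fk2 import *
np.set_printoptions(precision=2,suppress=True)
from workcell import get_state
q=get_state()["qpos"];J=jac(q)
print(q);print("pinv q3 row",np.linalg.pinv(J)[2],"null",np.linalg.svd(J)[2][-1])
print(np.linalg.pinv(J))
E
```

```text
[-0.71  0.6   1.53  1.93 -0.64  1.43  1.16]
pinv q3 row [-1.95  1.28  1.51 -0.69 -0.45 -0.23] null [-0.02  0.53  0.45  0.   -0.41  0.34  0.48]
[[ 1.67 -2.95 -1.04  0.89  0.49  0.01]
 [ 1.1  -0.11 -0.82 -0.24  0.5  -0.16]
 [-1.95  1.28  1.51 -0.69 -0.45 -0.23]
 [-1.99  0.94 -1.21 -0.21 -0.52 -0.06]
 [-1.1  -0.18  1.08 -0.27  0.39  0.29]
 [ 0.71 -0.08  1.67  0.61  0.77 -0.1 ]
 [-0.74 -1.33 -0.82  0.29 -0.31  0.71]]
```

```bash
cat >> fk2.py <<'E'
lo=np.array([-2.53,-.31,-1.57,.28,-1.29,.15,-2.92]);hi=np.array([2.53,2.02,1.55,2.44,4.43,1.84,2.92])
def go(q,wp,spin=0,step=.01):
    q=np.array(q,float);R,t=fk(q,P);d=np.array(wp)-t;n=max(1,int(np.linalg.norm(d)/step),int(abs(spin)/.03))
    ok=True
    for k in range(n):
        v=np.r_[d/n,R[:,2]*spin/n];q=q+np.linalg.pinv(jac(q))@v
        if (q<lo+.02).any() or (q>hi-.02).any(): ok=False
    return q,ok
E
cat > plan.py <<'E'
from fk2 import *
np.set_printoptions(precision=2,suppress=True)
from workcell import get_state
q0=get_state()["qpos"];print(fk(q0,P)[1])
rng=np.random.default_rng(0);out=[]
for k in range(400):
    q=q0;ok=True;path=[]
    for j in range(3):
        while 1:
            w=np.array([rng.uniform(.3,.85),rng.uniform(-.5,.5),rng.uniform(.27,.55)])
            if .45<np.hypot(w[0],w[1])<.8: break
        q,o=go(q,w,step=.04);ok&=o;path.append(w)
        if not ok: break
        out.append((abs(q[2]),len(path),q,[p.round(2) for p in path]))
out.sort(key=lambda a:a[0]+.1*a[1])
for o in out[:6]: print(o[2],o[3])
E
python3 plan.py
```

```text
[ 0.44 -0.18  0.31]
[ 0.18  0.94  1.13  1.07 -0.82  1.75  1.23] [array([ 0.61, -0.47,  0.34])]
[ 0.14  0.92  1.13  1.28 -0.8   1.62  1.34] [array([ 0.56, -0.47,  0.28])]
[ 0.17  0.94  1.13  1.11 -0.82  1.73  1.25] [array([ 0.6 , -0.47,  0.33])]
[-0.1   0.97  1.13  1.16 -0.9   1.68  1.02] [array([ 0.71, -0.3 ,  0.29])]
[-0.25  0.97  1.15  1.21 -0.92  1.66  0.92] [array([ 0.73, -0.21,  0.29])]
[ 0.03  0.91  1.15  1.25 -0.82  1.67  1.22] [array([ 0.61, -0.4 ,  0.31])]
```

```bash
cat > plan2.py <<'E'
from fk2 import *
np.set_printoptions(precision=2,suppress=True)
from workcell import get_state
q0=get_state()["qpos"]
rng=np.random.default_rng(1)
beam=[(q0,[])]
for depth in range(5):
    c=[]
    for q,path in beam:
        for k in range(25):
            w=np.array([rng.uniform(.35,.8),rng.uniform(-.55,.4),rng.uniform(.27,.6)]);
            if not .45<np.hypot(w[0],w[1])<.82: continue
            s=rng.choice([0,0,1.5,-1.5,.75,-.75])
            q2,ok=go(q,w,spin=s,step=.05)
            if ok: c.append((q2,path+[(w.round(2).tolist(),float(s))]))
    c.sort(key=lambda a:abs(a[0][2]));beam=c[:6]
    print(depth,beam[0][0],beam[0][1])
E
python3 plan2.py
```

```text
0 [-0.9   0.7   1.02  1.32 -0.73  1.54  1.72] [([0.67, 0.24, 0.36], -1.5)]
1 [-0.53  0.66  0.73  0.98 -0.58  1.73  2.42] [([0.56, -0.29, 0.27], -0.75), ([0.74, 0.15, 0.47], -1.5)]
2 [-1.   -0.05  0.38  1.98 -0.17  1.19  1.84] [([0.56, -0.29, 0.27], -0.75), ([0.6, -0.18, 0.53], -1.5), ([0.37, 0.28, 0.38], 0.0)]
3 [-1.05 -0.    0.39  1.73 -0.18  1.39  1.76] [([0.56, -0.29, 0.27], -0.75), ([0.6, -0.18, 0.53], -1.5), ([0.43, 0.24, 0.53], 0.0), ([0.38, 0.31, 0.47], 0.0)]
4 [-1.06  0.1   0.27  1.73 -0.2   1.28  2.43] [([0.56, -0.29, 0.27], -0.75), ([0.6, -0.18, 0.53], -1.5), ([0.37, 0.28, 0.38], 0.0), ([0.49, 0.38, 0.4], 0.0), ([0.35, 0.39, 0.43], -0.75)]
```

```bash
python3 - <<'E'
from fk2 import *
np.set_printoptions(precision=2,suppress=True)
for a,b,s in((5,6,1.56),(6,7,0),(3,5,0),(0,1,-.35),(1,2,0)):
    q,ok=go(D[a][0],D[b][1],spin=s); print(np.array(D[a][0]),q,np.array(D[b][0]),ok)
E
```

```text
[ 0.03  0.86  1.22  1.53 -0.77  1.47  2.9 ] [-0.04  1.07  1.51  1.55 -1.    1.65  1.5 ] [-0.01  1.05  1.47  1.53 -0.98  1.66  1.57] True
[-0.01  1.05  1.47  1.53 -0.98  1.66  1.57] [-0.66  0.96  1.79  1.94 -0.88  1.7   1.43] [-0.71  0.6   1.53  1.93 -0.64  1.43  1.16] False
[ 0.44  1.3   1.09  0.28 -1.09  1.84  2.24] [ 0.01  0.91  1.3   1.56 -0.83  1.51  2.95] [ 0.03  0.86  1.22  1.53 -0.77  1.47  2.9 ] False
[-1.27  0.47 -0.01  1.6   0.01  1.07 -0.06] [-0.64  0.58  0.02  1.46 -0.01  1.1   0.96] [-0.74  0.57  0.17  1.48 -0.08  1.07  0.98] True
[-0.74  0.57  0.17  1.48 -0.08  1.07  0.98] [ 0.17  0.22  0.53  2.04 -0.17  0.9   2.34] [ 0.23  0.33  0.49  1.91 -0.19  1.11  2.39] True
```

```bash
cat > plan3.py <<'E'
from fk2 import *
np.set_printoptions(precision=2,suppress=True)
from workcell import get_state
q0=get_state()["qpos"]
rng=np.random.default_rng(2)
beam=[(q0,[])]
cost=lambda q:abs(q[2])+.3*max(0,abs(q[6])-1.6)
for depth in range(4):
    c=[]
    for q,path in beam:
        for k in range(70):
            w=np.array([rng.uniform(.35,.8),rng.uniform(-.5,.5),rng.uniform(.27,.6)]);
            if not .45<np.hypot(w[0],w[1])<.8: continue
            s=rng.choice([0,1.5,-1.5,.75,-.75,-2.5,2.5])
            q2,ok=go(q,w,spin=s,step=.06)
            if ok: c.append((q2,path+[(w.round(2).tolist(),float(s))]))
    c.sort(key=lambda a:cost(a[0]));beam=c[:8]
    for b in beam[:2]: print(depth,b[0],b[1])
E
python3 plan3.py
```

```text
0 [-0.09  0.93  1.01  1.01 -0.81  1.7   1.59] [([0.75, -0.26, 0.32], -0.75)]
0 [-0.94  0.66  1.04  1.4  -0.71  1.5   1.74] [([0.65, 0.23, 0.36], -1.5)]
1 [-1.16  0.17  0.27  1.35 -0.22  1.54 -0.01] [([0.45, -0.43, 0.33], -1.5), ([0.38, 0.49, 0.58], 0.75)]
1 [-1.13  0.24  0.31  1.37 -0.26  1.48  1.57] [([0.45, -0.43, 0.33], -1.5), ([0.41, 0.5, 0.53], -0.75)]
2 [-0.69  0.56  0.15  0.92 -0.27  1.64  1.81] [([0.45, -0.43, 0.33], -1.5), ([0.38, 0.49, 0.58], 0.75), ([0.61, 0.45, 0.51], -1.5)]
2 [-0.95  0.28  0.24  1.49 -0.26  1.33  0.97] [([0.45, -0.43, 0.33], -1.5), ([0.38, 0.49, 0.58], 0.75), ([0.44, 0.45, 0.43], -0.75)]
3 [-0.91  0.21  0.03  1.71 -0.2   1.15  1.83] [([0.45, -0.43, 0.33], -1.5), ([0.38, 0.49, 0.58], 0.75), ([0.57, 0.48, 0.47], -2.5), ([0.35, 0.46, 0.37], 0.75)]
3 [-0.88  0.17  0.1   1.43 -0.19  1.48  1.63] [([0.45, -0.43, 0.33], -1.5), ([0.38, 0.49, 0.58], 0.75), ([0.61, 0.45, 0.51], -1.5), ([0.4, 0.44, 0.54], 0.0)]
```

```bash
python3 - <<'E'
from fk2 import *
np.set_printoptions(precision=2,suppress=True)
from workcell import get_state
q0=get_state()["qpos"]
def seq(q,L):
    for l in L:
        if len(l)==3: q,ok=go(q,l,step=.03)
        else: q,ok=go(q,fk(q,P)[1],spin=l[0])
        print(q,ok,fk(q,P)[1])
    print()
A=[.45,-.43,.33];B=[.38,.49,.58]
seq(q0,[A,[-1.5],B,[.75]])
seq(q0,[[-1.5],A,B,[.75]])
seq(q0,[[-1.5],A,B,[1.5]])
seq(q0,[A,[-1.5],B,[1.5],[.5,.25,.35],[.6,.09,.25]])
E
```

```text
[-0.    0.73  1.26  1.54 -0.66  1.56  1.43] True [ 0.44 -0.43  0.33]
[ 0.16  0.56  0.89  1.53 -0.44  1.45  2.73] True [ 0.44 -0.43  0.33]
[-1.05  0.19  0.16  1.31 -0.21  1.57  0.74] True [0.35 0.48 0.57]
[-1.11  0.19  0.24  1.31 -0.22  1.57 -0.  ] True [0.35 0.48 0.57]

[-0.56  0.31  1.15  1.92 -0.38  1.28  2.36] True [ 0.44 -0.18  0.31]
[ 0.09  0.61  1.02  1.53 -0.52  1.48  2.81] True [ 0.44 -0.43  0.32]
[-1.25  0.19  0.41  1.34 -0.26  1.56  0.79] True [0.35 0.48 0.57]
[-1.31  0.19  0.49  1.34 -0.28  1.56  0.06] True [0.35 0.48 0.57]

[-0.56  0.31  1.15  1.92 -0.38  1.28  2.36] True [ 0.44 -0.18  0.31]
[ 0.09  0.61  1.02  1.53 -0.52  1.48  2.81] True [ 0.44 -0.43  0.32]
[-1.25  0.19  0.41  1.34 -0.26  1.56  0.79] True [0.35 0.48 0.57]
[-1.37  0.2   0.57  1.34 -0.29  1.56 -0.68] True [0.35 0.48 0.57]

[-0.    0.73  1.26  1.54 -0.66  1.56  1.43] True [ 0.44 -0.43  0.33]
[ 0.16  0.56  0.89  1.53 -0.44  1.45  2.73] True [ 0.44 -0.43  0.33]
[-1.05  0.19  0.16  1.31 -0.21  1.57  0.74] True [0.35 0.48 0.57]
[-1.17  0.19  0.31  1.31 -0.24  1.57 -0.74] True [0.35 0.48 0.57]
[-0.82  0.23  0.47  1.76 -0.31  1.22 -0.11] True [0.49 0.24 0.35]
[-0.5   0.46  0.53  1.71 -0.44  1.15  0.33] True [0.6  0.09 0.25]
```

Request:
jog_arm --pt "0.6 -0.6 0 -0.05 0" --pt "0.6 -0.6 0 -0.05 0" --pt "0.6 -0.6 0 -0.05 0" --pt "0.6 -0.6 0 -0.05 0" --pt "0.6 -0.6 0 -0.05 0" --pt "0.6 -0.6 0 0 0" --pt "0.6 -0.6 0 0 0" --pt "0.6 -0.6 0 0 0"

```text
time_s: 31.7
position: [0.4974, -0.3934, 0.28]
tcp_rot: [-0.088, 0.623, 0.776, 0.037]
force: [0.1, -0.7, 0.6]
width: 0.051
```

Request:
jog_arm --pt "0.6 0 0 0 -1" --pt "0.6 0 0 0 -1" --pt "0.6 0 0 0 -1" --pt "0.6 0 0 0 -1" --pt "0.6 0 0 0 -1" --pt "0.6 0 0 0 -1"

```text
time_s: 32.3
position: [0.4962, -0.3979, 0.2787]
tcp_rot: [-0.069, 0.286, 0.953, 0.067]
force: [-0.5, 0.1, -1.1]
width: 0.0513
```

Request:
jog_arm --pt "0.6 0 0 0 -1" --pt "0.6 0 0 0 -1" --pt "0.6 0 0 0 -1" --pt "0.6 0 0 0 -1" --pt "0.6 0 0 0 -1" --pt "0.6 0 0 0 0"

```text
time_s: 32.9
position: [0.4974, -0.3967, 0.2811]
tcp_rot: [-0.043, -0.036, 0.995, 0.086]
force: [0.6, -0.1, 0.7]
width: 0.0511
```

```bash
python3 -c "
from h import *
st()"
```

```text
t 32.9 P [ 0.4974 -0.3967  0.2811] zdir [-0.091  0.167] xang -175.5 q [ 0.1   0.63  0.86  1.52 -0.5   1.41  2.69] F [ 0.6 -0.1  0.7] w 0.0511
```

Request:
jog_arm --pt "0.6 0.1 0.7 -0.4 0" --pt "0.6 0.1 0.7 -0.4 0" --pt "0.6 0.1 0.7 -0.4 0" --pt "0.6 0.1 0.7 -0.4 0" --pt "0.6 0.1 0.7 -0.4 0" --pt "0.6 0.1 0.7 -0.4 0" --pt "0.6 0.1 0.7 -0.4 0" --pt "0.6 0.1 0.7 -0.4 0"

```text
time_s: 33.7
position: [0.4524, -0.1454, 0.4937]
tcp_rot: [-0.047, -0.03, 0.995, 0.086]
force: [1.6, -0.4, -0.3]
width: 0.0515
```

Request:
jog_arm --pt "0.6 0 0.8 0 0" --pt "0.6 0 0.8 0 0" --pt "0.6 0 0.8 0 0" --pt "0.6 0 0.8 0 0" --pt "0.6 0 0.8 0 0" --pt "0.6 0 0.8 0 0" --pt "0.6 0 0.8 0 0" --pt "0.6 0 0.8 0 0"

```text
time_s: 34.5
position: [0.4322, 0.1773, 0.5601]
tcp_rot: [-0.04, -0.027, 0.995, 0.09]
force: [1.2, 0.3, 0.5]
width: 0.051
```

```bash
python3 -c "
from h import *
st()"
```

```text
t 34.5 P [0.4322 0.1773 0.5601] zdir [-0.085  0.176] xang -176.5 q [-0.91 -0.03  0.56  1.57 -0.18  1.62  1.27] F [1.2 0.3 0.5] w 0.051
```

Request:
jog_arm --pt "0.6 0.1 0.8 0 0" --pt "0.6 0.1 0.8 0 0" --pt "0.6 0.1 0.8 0 0" --pt "0.6 0.1 0.8 0 0" --pt "0.6 0.1 0.8 0 0" --pt "0.6 0.1 0.8 0 0" --pt "0.6 0.1 0.6 0 0" --pt "0.6 0 0.2 0 0"

```text
time_s: 35.3
position: [0.3781, 0.4632, 0.6178]
tcp_rot: [-0.039, -0.028, 0.995, 0.091]
force: [-0.6, 0.1, -0.4]
width: 0.0514
```

```bash
cat > idle.py <<'E'
from fk2 import *
np.set_printoptions(precision=3,suppress=True)
from h import st
st()
from workcell import get_state
E
python3 idle.py; python3 - <<'E'
from fk2 import *
np.set_printoptions(precision=2,suppress=True)
from workcell import get_state
q0=get_state()["qpos"]
def seq(q,L):
    for l in L:
        if len(l)==3: q,ok=go(q,l,step=.03)
        else: q,ok=go(q,fk(q,P)[1],spin=l[0])
        print(q,ok,fk(q,P)[1])
    print()
seq(q0,[[.5,0,.3],[.45,-.35,.25]])
seq(q0,[[1.5],[.5,0,.3],[.45,-.35,.25]])
seq(q0,[[.5,0,.3],[1.5],[.45,-.35,.25]])
seq(q0,[[.5,0,.3],[.45,-.35,.25],[1.5]])
E
```

```text
t 35.3 P [0.378 0.463 0.618] zdir [-0.083  0.178] xang -176.4 q [-1.14  0.21  0.37  1.2  -0.26  1.68  0.81] F [-0.6  0.1 -0.4] w 0.0514
[-0.59  0.21  0.74  1.94 -0.33  1.18  1.92] True [ 0.48 -0.01  0.3 ]
[ 0.06  0.52  0.82  1.75 -0.45  1.26  2.67] True [ 0.44 -0.35  0.25]

[-1.27  0.21  0.54  1.2  -0.3   1.69 -0.66] True [0.38 0.46 0.62]
[-0.71  0.24  0.89  1.94 -0.37  1.19  0.47] True [ 0.48 -0.01  0.3 ]
[ 0.01  0.55  0.91  1.75 -0.5   1.28  1.22] True [ 0.44 -0.35  0.25]

[-0.59  0.21  0.74  1.94 -0.33  1.18  1.92] True [ 0.48 -0.01  0.3 ]
[-0.8   0.26  1.    1.95 -0.4   1.2   0.5 ] True [ 0.48 -0.    0.3 ]
[-0.02  0.57  0.96  1.76 -0.53  1.3   1.25] True [ 0.44 -0.35  0.25]

[-0.59  0.21  0.74  1.94 -0.33  1.18  1.92] True [ 0.48 -0.01  0.3 ]
[ 0.06  0.52  0.82  1.75 -0.45  1.26  2.67] True [ 0.44 -0.35  0.25]
[-0.14  0.69  1.19  1.76 -0.67  1.38  1.39] True [ 0.44 -0.35  0.25]
```

```bash
cat > plan4.py <<'E'
from fk2 import *
np.set_printoptions(precision=2,suppress=True)
from workcell import get_state
q0=get_state()["qpos"]
rng=np.random.default_rng(5)
def final(q):
    o=True
    for w in([.5,0,.3],[.43,-.36,.2]):
        q,ok=go(q,w,step=.06);o&=ok
    return q,o
beam=[(q0,[])]
for depth in range(4):
    c=[]
    for q,path in beam:
        for k in range(50):
            w=np.array([rng.uniform(.25,.8),rng.uniform(-.6,.6),rng.uniform(.22,.65)]);
            if not .45<np.hypot(w[0],w[1])<.82: continue
            if w[2]<.3 and w[1]<-.2: pass
            s=rng.choice([0,0,1.5,-1.5,.75,-.75])
            q2,ok=go(q,w,spin=s,step=.06)
            if not ok: continue
            f,ok=final(q2)
            if ok: c.append((abs(f[2])+.1*abs(f[6]-.0),q2,path+[(w.round(2).tolist(),float(s))],f))
    c.sort(key=lambda a:a[0]);beam=[(a[1],a[2]) for a in c[:6]]
    for b in c[:2]: print(depth,b[3],b[1],b[2])
E
python3 plan4.py
```

```text
0 [ 0.08  0.56  0.85  1.84 -0.5   1.17  1.28] [-0.62  0.25  0.84  1.52 -0.34  1.58  0.37] [([0.56, -0.01, 0.48], 1.5)]
0 [ 0.19  0.52  0.71  1.83 -0.43  1.16  2.71] [-0.82  0.61  0.41  1.3  -0.45  1.28  1.27] [([0.62, 0.44, 0.32], 0.0)]
1 [ 0.25  0.51  0.62  1.82 -0.38  1.14  2.68] [ 0.54  0.74  0.59  1.29 -0.41  1.43  2.76] [([0.56, -0.01, 0.48], 1.5), ([0.46, -0.56, 0.25], -1.5)]
1 [ 0.09  0.58  0.85  1.83 -0.52  1.19  0.54] [-1.22  0.34  0.52  1.92 -0.45  0.91 -1.08] [([0.48, 0.22, 0.56], 1.5), ([0.38, 0.42, 0.23], 0.75)]
2 [ 0.37  0.5   0.46  1.79 -0.31  1.16  2.6 ] [-0.9   0.36 -0.14  1.44 -0.16  1.22  0.66] [([0.56, -0.01, 0.48], 1.5), ([0.39, -0.52, 0.3], -1.5), ([0.43, 0.58, 0.42], 0.0)]
2 [ 0.35  0.5   0.49  1.79 -0.32  1.17  2.62] [-0.8   0.17 -0.17  1.62 -0.18  1.25  0.72] [([0.56, -0.01, 0.48], 1.5), ([0.46, -0.56, 0.25], -1.5), ([0.39, 0.49, 0.45], 0.0)]
3 [ 0.4   0.47  0.4   1.81 -0.27  1.12  1.07] [-0.47  0.07 -0.08  1.61 -0.21  1.45 -0.37] [([0.56, -0.01, 0.48], 1.5), ([0.46, -0.56, 0.25], -1.5), ([0.34, 0.31, 0.4], 0.0), ([0.42, 0.29, 0.5], 1.5)]
3 [ 0.51  0.47  0.26  1.79 -0.21  1.14  2.51] [-0.41  0.09 -0.3   1.72 -0.21  1.28  0.98] [([0.56, -0.01, 0.48], 1.5), ([0.46, -0.56, 0.25], -1.5), ([0.26, -0.51, 0.39], 0.0), ([0.44, 0.34, 0.44], 0.0)]
```

Request:
jog_arm --pt "0.6 -0.15 -0.75 0.2 1" --pt "0.6 -0.3 -0.7 0.2 1" --pt "0.6 -0.4 -0.65 0.2 1" --pt "0.6 -0.45 -0.6 0.2 1" --pt "0.6 -0.55 -0.5 0.2 1" --pt "0.6 -0.6 -0.45 0.2 1" --pt "0.6 -0.65 -0.35 0.2 1" --pt "0.6 -0.7 -0.3 0.2 1"

```text
time_s: 36.1
position: [0.4731, 0.1896, 0.4764]
tcp_rot: [-0.077, 0.45, 0.888, 0.062]
force: [0.4, -0.4, 0.8]
width: 0.0513
```

```bash
python3 idle.py
```

```text
t 36.1 P [0.473 0.19  0.476] zdir [-0.081  0.179] xang 126.5 q [-0.91  0.07  0.62  1.65 -0.24  1.46  0.38] F [ 0.4 -0.4  0.8] w 0.0513
```

Request:
jog_arm --pt "0.6 -0.7 -0.2 0.1 1" --pt "0.6 -0.8 -0.1 0.1 1" --pt "0.6 -0.8 0 0.1 1" --pt "0.6 -0.8 0 0.1 1" --pt "0.6 -0.8 0 0.1 0.5" --pt "0.6 -0.8 0 0.1 0" --pt "0.6 -0.8 0 0.1 0" --pt "0.6 -0.8 0 0.1 0"

```text
time_s: 36.9
position: [0.5298, -0.1256, 0.3748]
tcp_rot: [-0.091, 0.684, 0.723, 0.04]
force: [1.3, 0.5, 1.3]
width: 0.0513
```

Request:
jog_arm --pt "0.6 -0.8 0 0 0" --pt "0.6 -0.8 0.1 0 0" --pt "0.6 -0.8 0.1 0 0" --pt "0.6 -0.8 0.1 0 0" --pt "0.6 -0.8 0.1 0 0" --pt "0.6 -0.6 0 0 0" --pt "0.6 0 0 0 0"

```text
time_s: 37.6
position: [0.5515, -0.3703, 0.3287]
tcp_rot: [-0.091, 0.69, 0.717, 0.039]
force: [-0.5, -0.2, 0.5]
width: 0.051
```

```bash
python3 idle.py
```

```text
t 37.6 P [ 0.551 -0.37   0.329] zdir [-0.077  0.181] xang 91.8 q [ 0.07  0.64  0.86  1.4  -0.53  1.52  0.99] F [-0.5 -0.2  0.5] w 0.051
```

Request:
jog_arm --pt "0.6 0 0 0 0" --pt "0.6 0 0 0 0" --pt "0.6 0 0 0 0" --pt "0.6 0 0 0 0"

```text
time_s: 38.0
position: [0.5508, -0.3688, 0.3301]
tcp_rot: [-0.091, 0.69, 0.717, 0.04]
force: [-0.4, -0.3, -0.0]
width: 0.0507
```

```bash
python3 idle.py
```

```text
t 38.0 P [ 0.551 -0.369  0.33 ] zdir [-0.076  0.183] xang 91.8 q [ 0.06  0.63  0.86  1.4  -0.53  1.52  0.98] F [-0.4 -0.3 -0. ] w 0.0507
```

```bash
python3 - <<'E'
from fk2 import *
np.set_printoptions(precision=4,suppress=True)
from workcell import get_state
q0=get_state()["qpos"]
def resp(q,f):
    J=jac(q); J0=J; d=J@(J[:3].T@np.array(f,float))  # unit stiffness
    R=fk(q,P)[0]; dz=np.cross(d[3:],R[:,2]); return d[:3],dz[:2]
for w in([.5,-.45,.1],[.45,-.3,.13],[.4,-.45,.1],[.55,-.3,.1],[.43,-.36,.15],[.43,-.2,.1]):
    q,ok=go(q0,w); 
    for f in([0,0,1],[1,0,0],[0,1,0]):
        a,b=resp(q,f);print(w,ok,f,a,b)
E
```

```text
[0.5, -0.45, 0.1] True [0, 0, 1] [ 0.1707 -0.1865  0.479 ] [ 0.6572 -0.4099]
[0.5, -0.45, 0.1] True [1, 0, 0] [0.6435 0.2313 0.1707] [ 0.6138 -0.1896]
[0.5, -0.45, 0.1] True [0, 1, 0] [ 0.2313  0.6202 -0.1865] [-0.2402  0.7323]
[0.45, -0.3, 0.13] True [0, 0, 1] [ 0.1645 -0.1288  0.2955] [ 0.5919 -0.1802]
[0.45, -0.3, 0.13] True [1, 0, 0] [0.508  0.0827 0.1645] [ 0.6303 -0.2446]
[0.45, -0.3, 0.13] True [0, 1, 0] [ 0.0827  0.5646 -0.1288] [-0.3382  0.6324]
[0.4, -0.45, 0.1] True [0, 0, 1] [ 0.1352 -0.1869  0.3679] [ 0.5525 -0.3861]
[0.4, -0.45, 0.1] True [1, 0, 0] [0.633  0.1429 0.1352] [ 0.5569 -0.2181]
[0.4, -0.45, 0.1] True [0, 1, 0] [ 0.1429  0.5479 -0.1869] [-0.2635  0.7682]
[0.55, -0.3, 0.1] True [0, 0, 1] [ 0.2057 -0.1343  0.412 ] [ 0.7017 -0.2049]
[0.55, -0.3, 0.1] True [1, 0, 0] [0.5318 0.1596 0.2057] [ 0.7063 -0.1952]
[0.55, -0.3, 0.1] True [0, 1, 0] [ 0.1596  0.6865 -0.1343] [-0.3003  0.6517]
[0.43, -0.36, 0.15] True [0, 0, 1] [ 0.1426 -0.1494  0.3203] [ 0.5849 -0.2599]
[0.43, -0.36, 0.15] True [1, 0, 0] [0.5274 0.1155 0.1426] [ 0.5527 -0.2348]
[0.43, -0.36, 0.15] True [0, 1, 0] [ 0.1155  0.5451 -0.1494] [-0.3086  0.6717]
[0.43, -0.2, 0.1] True [0, 0, 1] [ 0.1771 -0.0833  0.2201] [ 0.5355 -0.0509]
[0.43, -0.2, 0.1] True [1, 0, 0] [ 0.5017 -0.0024  0.1771] [ 0.7535 -0.2532]
[0.43, -0.2, 0.1] True [0, 1, 0] [-0.0024  0.5251 -0.0833] [-0.367   0.5498]
```

Request:
jog_arm --pt "0 -0.3 -0.5 0.4 0" --pt "0 -0.4 -0.5 0.4 0" --pt "0 -0.4 -0.5 0.4 0" --pt "0 -0.3 -0.5 0.4 0" --pt "0 -0.3 -0.4 0.4 0" --pt "0 0 0 0.3 0"

```text
time_s: 38.6
position: [0.4289, -0.4336, 0.2107]
tcp_rot: [-0.086, 0.684, 0.723, 0.042]
force: [-0.3, 0.5, 0.8]
width: 0.0003
```

```bash
python3 cap.py k8 440 200 160 120 60 230 180 140; python3 idle.py; python3 -c "
from h import *
print(proj('top',(.42,-.405,.055)),proj('top',(.42,-.44,0)))"
```

```text
38.7 [ 0.4322 -0.4303  0.2096] [-0.0878  0.6824  0.7244  0.0429] [-0.1 -0.1 -0.1] 4.9426043118410166e-05
t 38.7 P [ 0.432 -0.43   0.21 ] zdir [-0.069  0.182] xang 93.1 q [ 0.21  0.66  0.83  1.66 -0.54  1.27  1.26] F [-0.1 -0.1 -0.1] w 0.0
[528.88386756 273.00167834] [536.00957502 273.99513115]
```

View pics/k8.png

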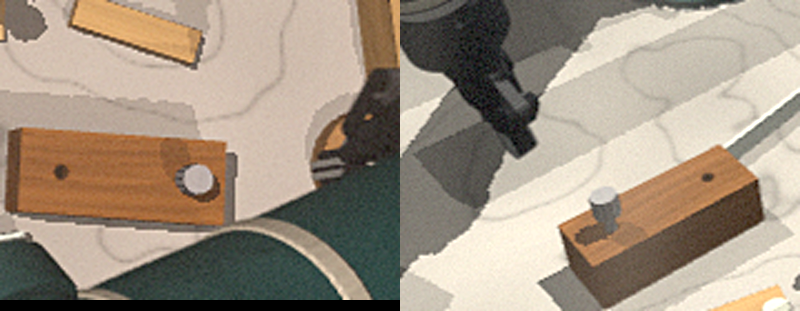

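Request:
jog_arm --pt "0 -0.5 0 0.5 0" --pt "0 -0.3 0 0.6 0" --pt "0 -0.2 0 0.6 0" --pt "0 -0.1 0 0.6 0" --pt "0 0 0 0.4 0" --pt "0 0 0 0.1 0"

```text
time_s: 39.3
position: [0.4437, -0.4552, 0.0638]
tcp_rot: [-0.081, 0.675, 0.732, 0.046]
force: [0.7, 0.3, 0.0]
width: 0.0002
```

```bash
python3 idle.py
```

```text
t 39.3 P [ 0.444 -0.455  0.064] zdir [-0.056  0.177] xang 94.5 q [ 0.31  0.87  0.71  1.66 -0.69  1.07  1.39] F [0.7 0.3 0. ] w 0.0002
```

Request:
jog_arm --pt "0 0.3 0 0 0" --pt "0 0.25 0 0 0"

```text
time_s: 39.5
position: [0.4445, -0.4276, 0.0696]
tcp_rot: [-0.08, 0.673, 0.734, 0.046]
force: [0.2, 0.7, -0.8]
width: 0.0
```

Request:
jog_arm --pt "0 0.2 0 0 0" --pt "0 0.2 0 0 0"

```text
time_s: 39.7
position: [0.4433, -0.4199, 0.0754]
tcp_rot: [-0.067, 0.675, 0.734, 0.035]
force: [-0.7, -27.3, -19.3]
width: -0.0001
```

```bash
python3 idle.py
```

```text
t 39.7 P [ 0.443 -0.42   0.075] zdir [-0.051  0.142] xang 94.7 q [ 0.24  0.8   0.73  1.75 -0.68  1.01  1.36] F [ -0.7 -27.3 -19.3] w -0.0001
```

Request:
jog_arm --pt "0 -0.2 0 0.1 0" --pt "0 0 0 0.4 0" --pt "0 0.1 0 0.1 0" --pt "0 0.12 0 0.05 0" --pt "0 0.12 0 0.05 0"

```text
time_s: 40.2
position: [0.4454, -0.4203, 0.0494]
tcp_rot: [-0.052, 0.675, 0.735, 0.028]
force: [0.1, -17.4, -4.5]
width: 0.0001
```

```bash
python3 idle.py
```

```text
t 40.2 P [ 0.445 -0.42   0.049] zdir [-0.038  0.111] xang 94.8 q [ 0.24  0.83  0.71  1.77 -0.71  0.93  1.38] F [  0.1 -17.4  -4.5] w 0.0001
```

Pushing the closed fingertips sideways on the fixed block straightens the tool, from 0.18 rad to 0.11 rad. I'll keep going.

Request:
jog_arm --pt "0 0.13 0 0 0" --pt "0 0.13 0 0 0" --pt "0 0.13 0 0 0" --pt "0 0.13 0 0 0"

```text
time_s: 40.6
position: [0.4411, -0.419, 0.0573]
tcp_rot: [-0.03, 0.68, 0.733, 0.01]
force: [0.0, -14.4, -11.0]
width: -0.0
```

```bash
python3 idle.py
```

```text
t 40.6 P [ 0.441 -0.419  0.057] zdir [-0.03   0.055] xang 94.2 q [ 0.2   0.8   0.73  1.82 -0.71  0.87  1.36] F [  0.  -14.4 -11. ] w -0.0
```

Request:
jog_arm --pt "0 0.13 0 0.03 0" --pt "0 0.13 0 0.03 0" --pt "0 0.13 0 0.03 0" --pt "0 0.13 0 0.03 0"

```text
time_s: 41.0
position: [0.4398, -0.4181, 0.0591]
tcp_rot: [-0.005, 0.684, 0.729, -0.007]
force: [1.4, -15.4, -8.9]
width: -0.0001
```

```bash
python3 idle.py
```

```text
t 41.0 P [ 0.44  -0.418  0.059] zdir [-0.017 -0.004] xang 93.7 q [ 0.16  0.78  0.75  1.86 -0.71  0.8   1.35] F [  1.4 -15.4  -8.9] w -0.0001
```

Request:
jog_arm --pt "0 -0.3 0 -0.1 0" --pt "0.3 0 0 -0.6 0.3" --pt "0.6 0 0 -0.6 0.3" --pt "0.6 0.1 0 -0.5 0" --pt "0.6 0.5 -0.2 -0.1 0" --pt "0.6 0.5 -0.1 0 0" --pt "0.6 0.2 0 0 0" --pt "0.6 0 0 0 0"

```text
time_s: 41.8
position: [0.4314, -0.3635, 0.1643]
tcp_rot: [-0.001, 0.71, 0.704, -0.004]
force: [0.7, 0.1, -0.6]
width: 0.0512
```

```bash
python3 idle.py
```

```text
t 41.8 P [ 0.431 -0.363  0.164] zdir [-0.007 -0.003] xang 89.5 q [-0.05  0.59  0.92  1.93 -0.58  0.91  1.15] F [ 0.7  0.1 -0.6] w 0.0512
```

Request:
jog_arm --pt "0.6 -0.14 -0.19 0.3 0" --pt "0.6 0 0 0.4 0" --pt "0.6 0 0 0.4 0" --pt "0.6 0 0 0.1 0"

```text
time_s: 42.2
position: [0.4246, -0.3735, 0.1049]
tcp_rot: [0.002, 0.709, 0.705, -0.003]
force: [-0.2, -0.1, -0.0]
width: 0.0513
```

```bash
python3 cap.py k9 440 200 160 120 110 260 120 100;python3 idle.py
```

```text
42.3 [ 0.425 -0.374  0.106] [ 0.0026  0.7093  0.7049 -0.0029] [-0.1 -0.2  0.8] 0.05130882095761004
t 42.3 P [ 0.425 -0.374  0.106] zdir [-0.    -0.008] xang 89.6 q [ 0.04  0.67  0.83  1.96 -0.67  0.81  1.24] F [-0.1 -0.2  0.8] w 0.0513
```

View pics/k9.png

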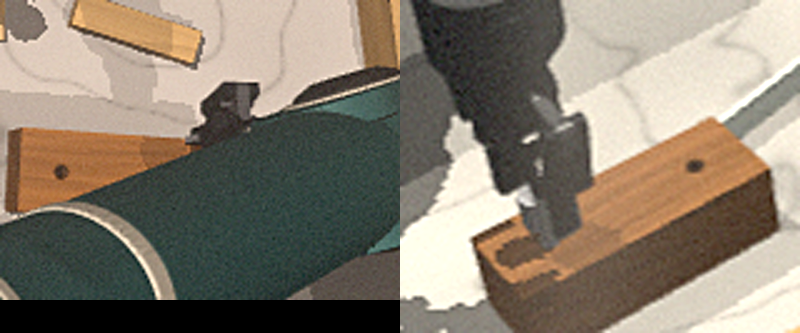

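Request:
jog_arm --pt "0.6 0.07 -0.06 0.06 0" --pt "0 0 0 0.02 0" --pt "0 0 0 0.02 0" --pt "0 0 0 0 0" --pt "0 0 0 0 0"

```text
time_s: 42.8
position: [0.4229, -0.3719, 0.1034]
tcp_rot: [0.005, 0.709, 0.705, -0.003]
force: [0.5, -0.5, -1.1]
width: 0.0212
```

```bash
python3 idle.py
```

```text
t 42.8 P [ 0.423 -0.372  0.103] zdir [ 0.003 -0.01 ] xang 89.6 q [ 0.04  0.66  0.83  1.97 -0.68  0.8   1.25] F [ 0.5 -0.5 -1.1] w 0.0212
```

Request:
jog_arm --pt "0 0 0 -0.3 0" --pt "0 0 0 -0.5 0" --pt "0 0 0 -0.5 0" --pt "0 0 0 -0.5 0" --pt "0 0 0 -0.5 0" --pt "0 0 0 -0.2 0"

```text
time_s: 43.4
position: [0.4218, -0.3704, 0.2357]
tcp_rot: [0.004, 0.71, 0.704, -0.003]
force: [0.3, -0.1, -0.8]
width: 0.0214
```

```bash
python3 cap.py k10 440 200 160 120 110 230 120 100;python3 idle.py
```

```text
43.5 [ 0.4219 -0.37    0.2345] [ 0.0037  0.7097  0.7045 -0.0027] [-0.3 -0.5 -0.9] 0.021453790830823136
t 43.5 P [ 0.422 -0.37   0.234] zdir [ 0.001 -0.009] xang 89.6 q [-0.11  0.49  1.01  1.9  -0.48  1.02  1.1 ] F [-0.3 -0.5 -0.9] w 0.0215
```

View pics/k10.png

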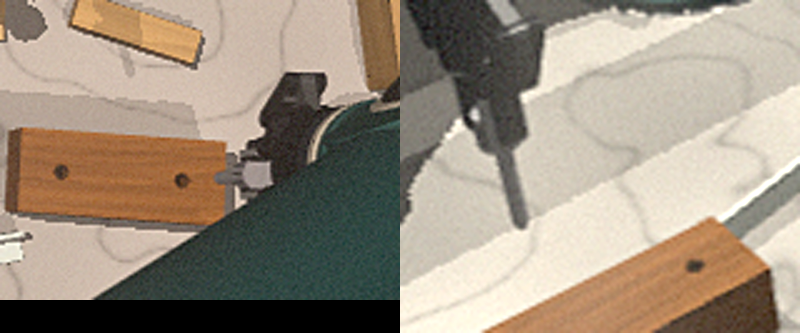

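```bash
cat > sim.py <<'E'
from fk2 import *
np.set_printoptions(precision=2,suppress=True)
from workcell import get_state
def seq(L,q=None):
    q=get_state()["qpos"] if q is None else q
    for l in L:
        if len(l)==3: q,ok=go(q,l,step=.03)
        else: q,ok=go(q,fk(q,P)[1],spin=l[0])
        print(q,ok,fk(q,P)[1])
    print(); return q
E
python3 - <<'E'
from sim import *
seq([[.43,0,.24],[.595,0,.24],[.595,0,.19]])
seq([[.6,-.37,.3],[.595,0,.3],[.595,0,.19]])
seq([[.43,0,.45],[.595,0,.45],[.595,0,.19]])
seq([[.6,-.37,.4],[.595,0,.4],[.595,0,.19]])
E
```

```text
[-1.18  0.15  1.22  2.21 -0.18  0.89  0.15] True [ 0.42 -0.    0.24]
[-0.74  0.57  0.96  1.81 -0.55  1.07  0.44] True [0.6  0.   0.22]
[-0.72  0.61  0.93  1.83 -0.59  1.02  0.47] True [ 0.59 -0.    0.19]

[-0.09  0.67  0.95  1.46 -0.55  1.29  0.91] True [ 0.6  -0.36  0.3 ]
[-0.83  0.47  1.05  1.77 -0.44  1.17  0.35] True [ 0.59 -0.    0.3 ]
[-0.73  0.6   0.94  1.85 -0.57  0.99  0.45] True [ 0.59 -0.    0.19]

[-0.99 -0.22  0.79  1.91  0.18  1.38 -0.26] True [ 0.42 -0.01  0.44]
[-0.83  0.33  1.01  1.55 -0.25  1.38  0.2 ] True [ 0.6  -0.    0.44]
[-0.71  0.54  0.86  1.88 -0.47  0.9   0.35] True [ 0.59 -0.    0.19]

[-0.1   0.61  1.    1.33 -0.49  1.46  0.86] True [ 0.6  -0.36  0.4 ]
[-0.87  0.38  1.1   1.63 -0.34  1.35  0.27] True [ 0.59 -0.    0.4 ]
[-0.73  0.6   0.93  1.85 -0.55  0.99  0.43] True [ 0.59 -0.01  0.19]
```

Request:
jog_arm --pt "0 0.5 0.2 -0.4 0" --pt "0 0.6 0.25 -0.4 0" --pt "0 0.6 0.25 -0.4 0" --pt "0 0.6 0.25 -0.2 0" --pt "0 0.6 0.3 0 0" --pt "0 0.6 0.3 0 0" --pt "0 0.6 0.3 0 0" --pt "0 0.6 0.3 0 0"

```text
time_s: 44.3
position: [0.529, -0.1289, 0.2966]
tcp_rot: [-0.002, 0.714, 0.7, -0.006]
force: [0.8, -1.1, -1.3]
width: 0.0217
```

```bash
python3 idle.py
```

```text
t 44.3 P [ 0.529 -0.129  0.297] zdir [-0.011 -0.005] xang 88.9 q [-0.68  0.39  1.1   1.86 -0.37  1.13  0.53] F [ 0.8 -1.1 -1.3] w 0.0217
```

Request:
jog_arm --pt "0 0.6 0.3 0 0" --pt "0 0.6 0.3 0 0" --pt "0 0.6 0.3 0 0" --pt "0 0.5 0.2 0 0" --pt "0 0.2 0.1 0 0" --pt "0 0 0 0 0"

```text
time_s: 44.9
position: [0.5911, 0.0076, 0.286]
tcp_rot: [-0.007, 0.711, 0.703, -0.011]
force: [-0.2, -0.0, -1.4]
width: 0.0213
```

```bash
python3 -c "
from h import *
tip(.093)"
```

```text
t 44.9 tip [0.5888 0.007  0.193 ] z [-0.025 -0.006] yaw -1.581 F [-0.2 -0.  -1.4] w 0.0213
```

Request:
jog_arm --pt "0 0.06 0.12 0.4 0" --pt "0 0 0.04 0.5 0" --pt "0 0 0 0.3 0" --pt "0 0 0 0 0"

```text
time_s: 45.3
position: [0.5955, 0.004, 0.2232]
tcp_rot: [-0.007, 0.713, 0.701, -0.012]
force: [0.3, 0.5, -0.4]
width: 0.0213
```

```bash
python3 -c "
from h import *
tip(.093)"; python3 cap.py k11 250 130 100 80 310 210 90 80
```

```text
t 45.3 tip [0.593  0.0032 0.1302] z [-0.027 -0.008] yaw -1.588 F [ 0.3  0.5 -0.4] w 0.0213
45.4 [0.5968 0.0038 0.2253] [-0.0054  0.713   0.7011 -0.0109] [ 0.6  0.2 -0.5] 0.021355204730546532
```

View pics/k11.png

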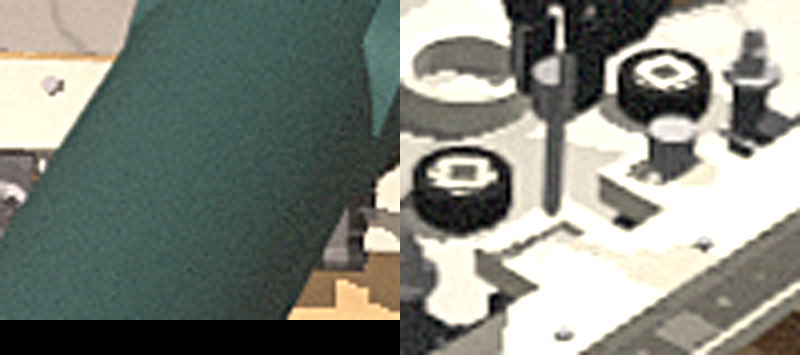

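Request:
jog_arm --pt "0 0.17 0.02 0.1 0" --pt "0 0 0 0.25 0" --pt "0 0 0 0.2 0"

```text
time_s: 45.7
position: [0.5995, 0.0121, 0.1998]
tcp_rot: [-0.004, 0.713, 0.701, -0.008]
force: [-0.1, -0.3, -2.0]
width: 0.0216
```

```bash
python3 -c "
from h import *
tip(.093)"
```

```text
t 45.7 tip [0.598  0.0115 0.1068] z [-0.016 -0.006] yaw -1.588 F [-0.1 -0.3 -2. ] w 0.0216
```

Request:
jog_arm --pt "0 0 -0.06 0.15 0" --pt "0 0 -0.02 0.12 0"

```text
time_s: 45.9
position: [0.5947, 0.0125, 0.1846]
tcp_rot: [-0.004, 0.713, 0.701, -0.008]
force: [-1.7, 0.7, 26.8]
width: 0.0217
```

```bash
python3 -c "
from h import *
tip(.093)"
```

```text
t 45.9 tip [0.5931 0.0119 0.0916] z [-0.017 -0.006] yaw -1.587 F [-1.7  0.7 26.8] w 0.0217
```

Request:
jog_arm --pt "0 -0.06 0.04 -0.02 0" --pt "0 -0.06 0 0.05 0"

```text
time_s: 46.1
position: [0.597, 0.0071, 0.1842]
tcp_rot: [-0.004, 0.713, 0.702, -0.007]
force: [-3.8, 1.1, 26.3]
width: 0.0215
```

```bash
python3 -c "
from h import *
tip(.093)"
```

```text
t 46.1 tip [0.5954 0.0067 0.0912] z [-0.017 -0.004] yaw -1.586 F [-3.8  1.1 26.3] w 0.0215
```

Request:
jog_arm --pt "0 -0.06 -0.01 -0.01 0" --pt "0 -0.05 0 0.05 0"

```text
time_s: 46.3
position: [0.5971, 0.0009, 0.1829]
tcp_rot: [-0.004, 0.713, 0.701, -0.006]
force: [0.4, -0.6, -0.7]
width: 0.0214
```

Request:
jog_arm --pt "0 -0.05 -0.01 0 0" --pt "0 -0.04 0 0.05 0"

```text
time_s: 46.5
position: [0.5967, -0.0031, 0.18]
tcp_rot: [-0.004, 0.713, 0.701, -0.006]
force: [0.1, 3.7, 8.4]
width: 0.0212
```

```bash
python3 -c "
from h import *
tip(.093)"
```

```text
t 46.5 tip [ 0.5954 -0.0033  0.087 ] z [-0.014 -0.002] yaw -1.587 F [0.1 3.7 8.4] w 0.0212
```

Request:
jog_arm --pt "0 0.03 0 0.1 0" --pt "0 0 0 0.15 0" --pt "0 0 0 0.15 0"

```text
time_s: 46.8
position: [0.5964, -0.0004, 0.1584]
tcp_rot: [-0.005, 0.712, 0.702, -0.005]
force: [0.3, 1.0, -0.3]
width: 0.0213
```

```bash
python3 -c "
from h import *
tip(.093)"
```

```text
t 46.8 tip [ 5.951e-01 -4.000e-04  6.540e-02] z [-0.014 -0.   ] yaw -1.586 F [ 0.3  1.  -0.3] w 0.0213
```

In the hole. I'll press it home.

Request:
jog_arm --pt "0 0 0 0.12 0" --pt "0 0 0 0.08 0"

```text
time_s: 47.0
position: [0.5962, -0.0001, 0.1489]
tcp_rot: [-0.006, 0.712, 0.702, -0.005]
force: [-14.8, 5.5, 51.0]
width: 0.0216
```

Request:
jog_arm --pt "0 0 0 -0.03 0" --pt "0.5 0 0 0 0" --pt "0.5 0 0 0 0" --pt "0.5 0 0 -0.2 0" --pt "0.5 0 0 -0.5 0" --pt "0.5 0 0 -0.5 0" --pt "0.5 -0.1 -0.4 0 0" --pt "0.5 -0.1 -0.4 0 0"

```text
time_s: 47.8
position: [0.5576, -0.013, 0.2136]
tcp_rot: [-0.003, 0.712, 0.702, -0.008]
force: [-1.3, -0.2, -0.5]
width: 0.0425
```

```bash
python3 idle.py; python3 cap.py k12 220 130 240 140 310 210 90 80
```

```text
t 47.8 P [ 0.558 -0.013  0.214] zdir [-0.015 -0.006] xang 89.1 q [-0.79  0.52  0.99  1.91 -0.51  1.01  0.42] F [-1.3 -0.2 -0.5] w 0.0425
47.9 [ 0.5563 -0.0136  0.2136] [-0.004   0.7132  0.7009 -0.0075] [-0.7  0.3  0.2] 0.04268552290418803
```

View pics/k12.png

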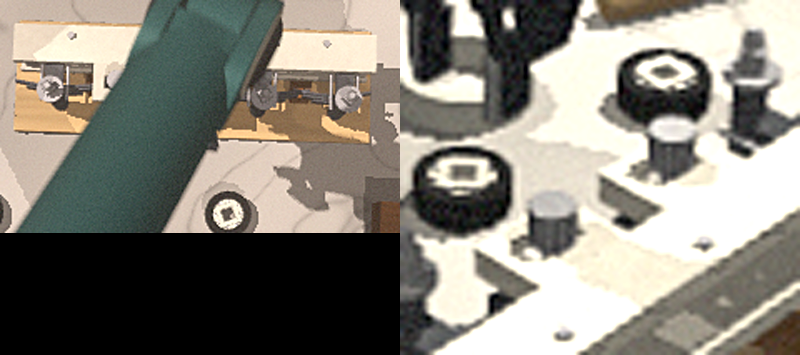

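```bash
python3 - <<'E'
from sim import *
q=seq([[.45,.2,.3],[.3,.5,.3]])
seq([[.44,.1,.1]],q)
seq([[.44,.277,.1],[.44,.277,.3],[.58,.17,.25]],q)
seq([[1.],[.44,.277,.1]],q)
seq([[-1.],[.44,.277,.1]],q)
E
```

```text
[-1.49  0.26  1.19  1.99 -0.28  1.09 -0.19] True [0.44 0.19 0.3 ]
[-1.87  0.46  1.05  1.78 -0.45  1.18 -0.7 ] True [0.29 0.5  0.3 ]

[-1.01  0.5   0.88  2.25 -0.62  0.69  0.3 ] True [0.42 0.09 0.1 ]

[-1.28  0.61  0.85  2.08 -0.67  0.78 -0.02] True [0.43 0.27 0.1 ]
[-1.53  0.34  1.14  1.92 -0.33  1.13 -0.29] True [0.44 0.27 0.3 ]
[-1.03  0.57  0.99  1.76 -0.51  1.14  0.1 ] True [0.58 0.16 0.24]

[-1.99  0.6   1.3   1.79 -0.62  1.26 -1.53] True [0.29 0.5  0.3 ]
[-1.39  0.7   1.03  2.08 -0.82  0.87 -0.88] True [0.43 0.27 0.1 ]

[-1.72  0.38  0.81  1.78 -0.32  1.14  0.18] True [0.29 0.5  0.3 ]
[-1.17  0.55  0.69  2.07 -0.54  0.73  0.86] True [0.43 0.27 0.1 ]
```

Request:
jog_arm --pt "0.5 0.4 -0.4 -0.4 0" --pt "0.8 0.6 -0.4 -0.4 0" --pt "0.8 0.6 -0.3 -0.3 0" --pt "0.8 0.7 -0.2 -0.1 0" --pt "0.8 0.7 -0.2 0 0" --pt "0.8 0.7 -0.3 0 0" --pt "0.8 0.7 -0.4 0 0" --pt "0.8 0.7 -0.4 0 0"

```text
time_s: 48.7
position: [0.4369, 0.2486, 0.2797]
tcp_rot: [0.0, 0.719, 0.695, -0.004]
force: [0.9, 0.4, 0.9]
width: 0.0682
```

Request:
jog_arm --pt "0.8 0.7 -0.4 0 0" --pt "0.8 0.7 -0.4 0 0" --pt "0.8 0.7 -0.4 0 0" --pt "0.8 0.5 -0.3 0 0" --pt "0.8 0.2 0 0 0"

```text
time_s: 49.2
position: [0.3617, 0.4041, 0.2811]
tcp_rot: [0.001, 0.715, 0.699, -0.002]
force: [-0.2, -0.2, -0.4]
width: 0.0682
```

```bash
python3 idle.py; python3 - <<'E'
from h import *
f=[];
a=np.mean([read_camera("top").astype(float) for _ in range(6)],0); s=np.mean([read_camera("scene").astype(float) for _ in range(6)],0)
a=np.clip(a,0,255).astype(np.uint8);s=np.clip(s,0,255).astype(np.uint8)
cv2.imwrite("pics/topA.png",a);cv2.imwrite("pics/sceneA.png",s)
T=lambda im,u,v,w=16:cv2.resize(im[v-w:v+w+1,u-w:u+w+1],(264,264),interpolation=cv2.INTER_CUBIC)
t=np.vstack([np.hstack([T(a,*p) for p in[(250,182),(378,186),(430,188)]]),np.hstack([T(a,*p) for p in [(207,257),(288,259),(357,258)]])])
cv2.imwrite("pics/tA.png",cv2.convertScaleAbs(t,alpha=1.5))
E
```

```text
t 49.2 P [0.362 0.404 0.281] zdir [-0.001 -0.003] xang 88.6 q [-1.76  0.41  1.1   1.89 -0.41  1.1  -0.52] F [-0.2 -0.2 -0.4] w 0.0682
```

View pics/tA.png

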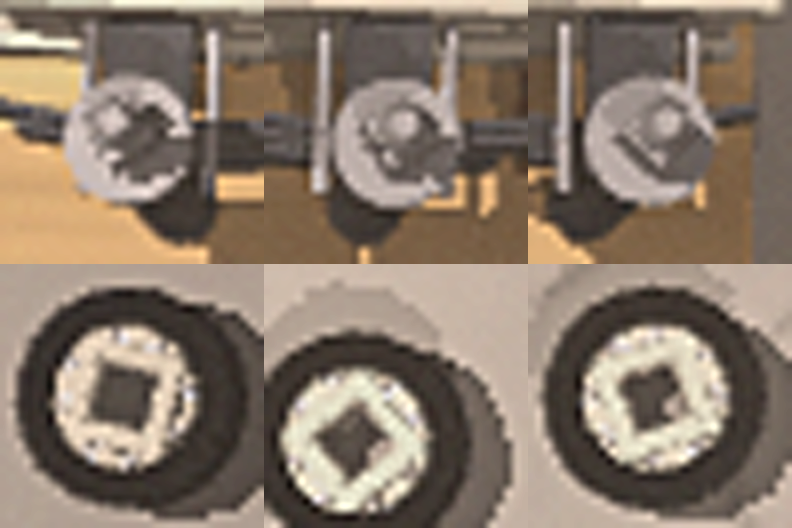

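View pics/topA.png

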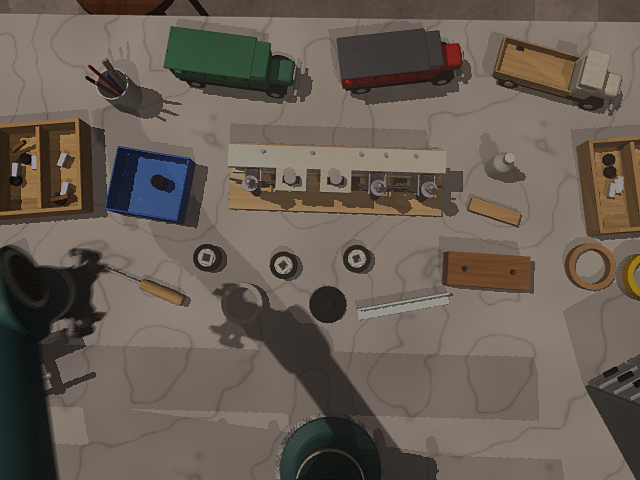

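```bash
python3 - <<'E'
from h import *
a=cv2.imread("pics/topA.png");s=cv2.imread("pics/sceneA.png")
T=lambda im,u,v,w=9:cv2.resize(im[v-w:v+w+1,u-w:u+w+1],(266,266),interpolation=cv2.INTER_LANCZOS4)
r1=np.hstack([T(a,*p) for p in[(249,182),(378,186),(429,188)]])
pts=[proj("scene",(x,y,.148)).round().astype(int) for x,y in((.583,.1717),(.5795,-.0827),(.5755,-.182))]
print(pts)
r2=np.hstack([T(s,*p,11) for p in pts])
cv2.imwrite("pics/tB.png",cv2.convertScaleAbs(np.vstack([r1,r2]),alpha=1.8))
E
```

```text
[array([388, 221]), array([310, 266]), array([272, 287])]
```

View pics/tB.png

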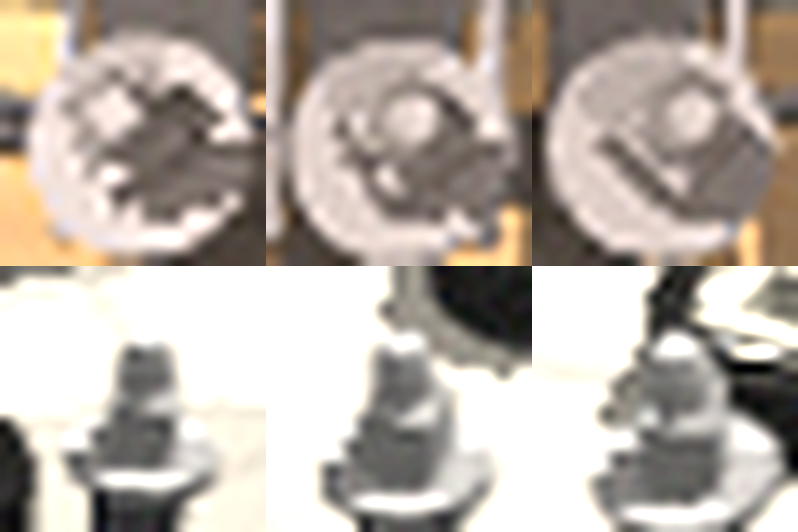

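```bash
cat > wheel.py <<'E'
from h import *
def rim(img,u,v,r=12):
    g=cv2.GaussianBlur(cv2.cvtColor(img,cv2.COLOR_BGR2GRAY),(3,3),0)
    sub=(g[v-r:v+r+1,u-r:u+r+1]>88).astype(np.uint8)
    n,l,st,c=cv2.connectedComponentsWithStats(sub)
    best=min((i for i in range(1,n) if st[i,4]>100),key=lambda i:np.hypot(*(c[i]-r)))
    ct=max(cv2.findContours((l==best).astype(np.uint8),cv2.RETR_EXTERNAL,cv2.CHAIN_APPROX_NONE)[0],key=cv2.contourArea)
    m=cv2.moments(ct); p=np.array([m["m10"]/m["m00"],m["m01"]/m["m00"]])+[u-r,v-r]
    return p,cv2.contourArea(ct),onz("top",*p,.024)
if __name__=="__main__":
    a=cv2.imread("pics/topA.png")
    for n,(u,v) in dict(A=(206,257),B=(284,265),C=(356,258)).items(): print(n,rim(a,u,v))
E
python3 wheel.py
```

```text
A (array([205.88494878, 257.03624901]), 211.5, array([0.43939592, 0.27696095, 0.024     ]))
B (array([282.93185185, 264.65777778]), 225.0, array([0.42676046, 0.10969901, 0.024     ]))
C (array([356.43414275, 258.11773363]), 226.5, array([ 0.44443131, -0.04815014,  0.024     ]))
```

Request:
jog_arm --pt "1 -0.6 0.15 0.2 0" --pt "1 -0.7 0.15 0.3 0" --pt "1 -0.7 0.15 0.3 0" --pt "1 -0.7 0.2 0.3 0" --pt "1 -0.7 0.2 0.3 0" --pt "1 -0.7 0.2 0.3 0" --pt "1 -0.7 0.1 0.3 0" --pt "1 -0.5 0 0.2 0"

```text
time_s: 50.6
position: [0.4173, 0.1293, 0.1699]
tcp_rot: [0.001, 0.714, 0.7, 0.003]
force: [0.2, 0.3, -0.4]
width: 0.0855
```

```bash
python3 idle.py
```

```text
t 50.6 P [0.417 0.129 0.17 ] zdir [0.005 0.003] xang 88.8 q [-1.26  0.36  1.05  2.23 -0.46  0.77  0.09] F [ 0.2  0.3 -0.4] w 0.0855
```

Request:
jog_arm --pt "1 -0.3 0.18 0.5 0" --pt "1 -0.08 0.02 0.6 0" --pt "1 0 0 0.6 0" --pt "1 0 0 0.3 0"

```text
time_s: 51.0
position: [0.4296, 0.1056, 0.0679]
tcp_rot: [0.001, 0.717, 0.697, 0.005]
force: [-0.6, 0.2, 0.6]
width: 0.0854
```

```bash
python3 idle.py
```

```text
t 51.0 P [0.43  0.106 0.068] zdir [0.01  0.005] xang 88.4 q [-0.95  0.56  0.78  2.26 -0.75  0.58  0.37] F [-0.6  0.2  0.6] w 0.0854
```

Request:
jog_arm --pt "1 0.1 -0.07 0.4 0" --pt "1 0 0 0.35 0" --pt "1 0 0 0.05 0"

```text
time_s: 51.3
position: [0.4265, 0.1098, 0.025]
tcp_rot: [0.001, 0.718, 0.696, 0.004]
force: [0.1, 0.4, -0.2]
width: 0.0853
```

```bash
python3 idle.py; python3 cap.py k13 220 220 120 100 270 200 120 100
```

```text
t 51.3 P [0.426 0.11  0.025] zdir [0.008 0.004] xang 88.2 q [-0.87  0.63  0.66  2.27 -0.87  0.5   0.46] F [ 0.1  0.4 -0.2] w 0.0853
51.4 [0.4272 0.1099 0.0262] [0.0016 0.718  0.6961 0.005 ] [-0.   0.6  1. ] 0.08559500765047863
```

View pics/k13.png

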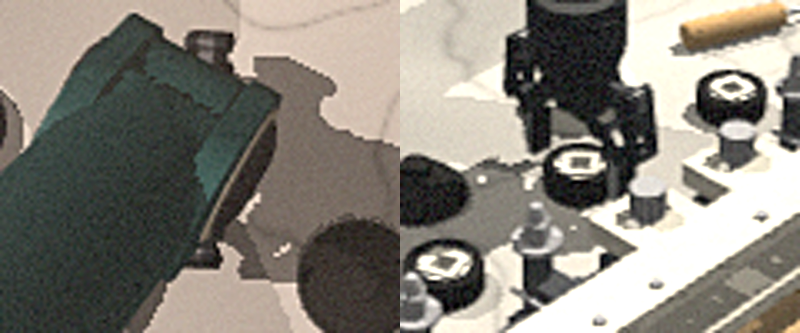

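```bash
python3 - <<'E'
from h import *
c=lambda p:((np.array(p)-[270,200])*400/120+[400,0]).round()
for z in(0,.024): print(z,c(proj('scene',(.427,.11,z))))
for dx in(-.043,.043): print(dx,c(proj('scene',(.427+dx,.11,.013))),c(proj('scene',(.427+dx,.11,.05))))
# wheel from scene pixel of top face centre
p=np.array([578-400,160])*120/400+[270,200];print(p,onz('scene',*p,.024))
im=cv2.imread('pics/k13_s.png')[210:280,290:370];cv2.imwrite('pics/k13z.png',cv2.convertScaleAbs(cv2.resize(im,None,fx=9,fy=9,interpolation=cv2.INTER_CUBIC),alpha=1.7))
E
```

```text
0 [577. 186.]
0.024 [577. 161.]
-0.043 [539. 151.] [538. 113.]
0.043 [617. 195.] [618. 156.]
[323.4 248. ] [0.42608113 0.11176233 0.024     ]
```

View pics/k13z.png

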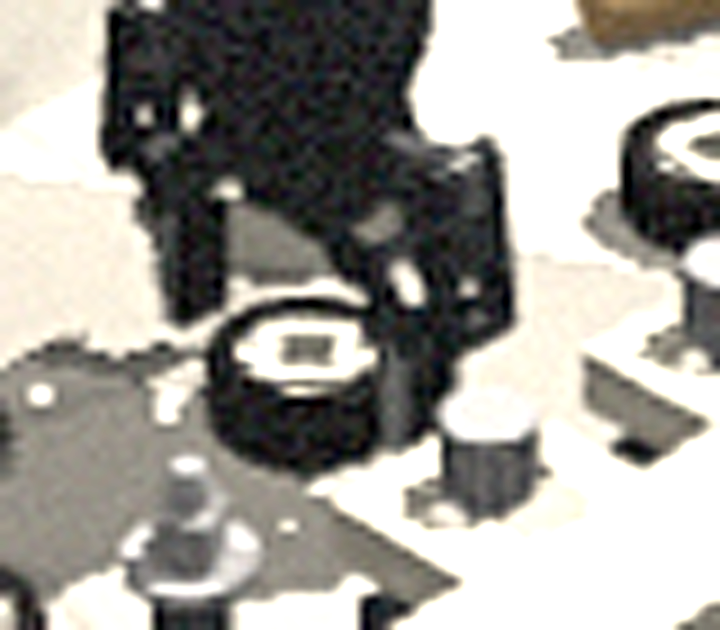

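Request:
jog_arm --pt "0 0.02 0 0.06 0" --pt "0 0 0 0 0" --pt "0 0 0 0 0" --pt "0 0 0 0 0"

```text
time_s: 51.8
position: [0.4289, 0.1117, 0.0257]
tcp_rot: [0.002, 0.718, 0.696, 0.007]
force: [0.4, -0.3, -0.8]
width: 0.0591
```

Request:
jog_arm --pt "0 0 0 -0.3 0" --pt "0 0 0 -0.5 0" --pt "0 0 0 -0.6 0" --pt "0 0 0 -0.6 0" --pt "0 0 0 -0.6 0" --pt "0 0 0 -0.6 0" --pt "0 0 0 -0.6 0" --pt "0 0 0 -0.4 0"

```text
time_s: 52.6
position: [0.4238, 0.1094, 0.2416]
tcp_rot: [0.0, 0.718, 0.696, 0.004]
force: [0.5, 0.6, -0.3]
width: 0.0591
```

```bash
python3 idle.py; python3 cap.py k14 220 220 120 100 270 140 120 120
```

```text
t 52.6 P [0.424 0.109 0.242] zdir [0.007 0.005] xang 88.1 q [-1.42  0.21  1.24  2.17 -0.26  0.91 -0.05] F [ 0.5  0.6 -0.3] w 0.0591
52.7 [0.4248 0.1102 0.2421] [3.000e-04 7.181e-01 6.959e-01 6.300e-03] [-0.1  0.4 -1. ] 0.05920761184988231
```

View pics/k14.png

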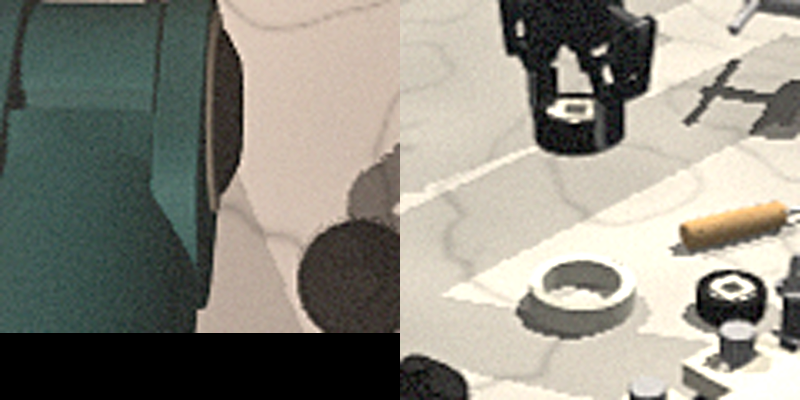

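```bash
python3 - <<'E'
from h import *
im=cv2.imread('pics/k14_s.png')[155:190,300:350];cv2.imwrite('pics/k14z.png',cv2.convertScaleAbs(cv2.resize(im,None,fx=14,fy=14,interpolation=cv2.INTER_CUBIC),alpha=1.7))
print(onz('scene',321.9,171.5,.2404),proj('scene',(.4248,.1102,.2404)))
from sim import *
seq([[.44,-.1,.27],[.5,-.18,.26],[.576,-.182,.24],[.576,-.182,.17]])
E
```

```text
[0.41928312 0.1148907  0.2404    ] [322.16351798 172.84374232]
[-1.    0.18  1.3   2.12 -0.22  0.98  0.39] True [ 0.43 -0.1   0.27]
[-0.54  0.44  1.09  1.94 -0.48  1.05  0.74] True [ 0.5  -0.18  0.25]
[-0.45  0.58  1.    1.78 -0.58  1.11  0.74] True [ 0.58 -0.18  0.23]
[-0.39  0.66  0.93  1.83 -0.65  1.01  0.8 ] True [ 0.57 -0.18  0.17]
```

View pics/k14z.png

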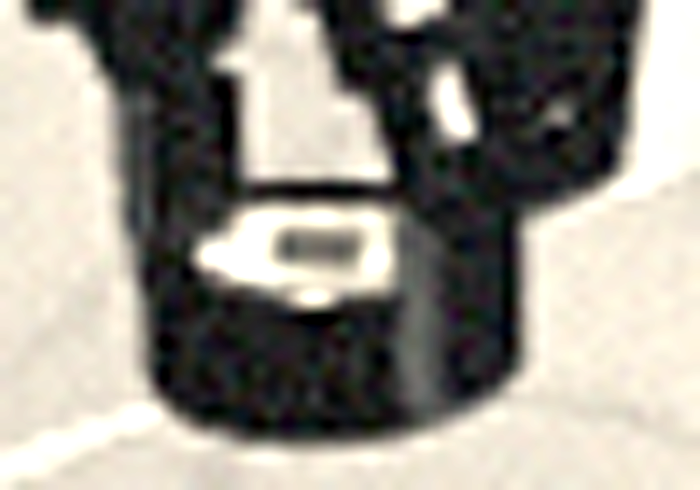

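Request:
jog_arm --pt "0 -0.6 0.2 -0.1 0" --pt "0 -0.7 0.3 -0.1 0" --pt "0 -0.7 0.3 -0.1 0" --pt "0 -0.7 0.4 0 0" --pt "0 -0.7 0.4 0 0" --pt "0 -0.7 0.4 0 0" --pt "0 -0.7 0.4 0 0" --pt "0 -0.4 0.2 0 0"

```text
time_s: 53.5
position: [0.548, -0.1537, 0.2448]
tcp_rot: [-0.007, 0.712, 0.702, 0.005]
force: [0.5, 0.1, -0.2]
width: 0.0589
```

```bash
python3 idle.py
```

```text
t 53.5 P [ 0.548 -0.154  0.245] zdir [-0.002  0.018] xang 89.3 q [-0.54  0.51  1.03  1.86 -0.51  1.07  0.68] F [ 0.5  0.1 -0.2] w 0.0589
```

```bash
python3 - <<'E'
from h import *
for n,u,v in(("a1",247.5,180.4),("a2",378.8,184.9),("a3",430.8,186.5)): P=onz("top",u,v,.161);print(n,P.round(4),proj("scene",P).round(1))
s=cv2.imread("pics/sceneA.png")
t=[cv2.resize(s[v-9:v+10,u-9:u+10],(266,266),interpolation=cv2.INTER_CUBIC) for u,v in((388,217),(310,262),(272,283))]
cv2.imwrite("pics/tC.png",cv2.convertScaleAbs(np.hstack(t),alpha=1.3))
E
```

```text
a1 [0.583  0.1716 0.161 ] [388.8 215.9]
a2 [ 0.5793 -0.0823  0.161 ] [310. 261.]
a3 [ 0.5782 -0.1822  0.161 ] [272.7 282.5]
```

View pics/tC.png

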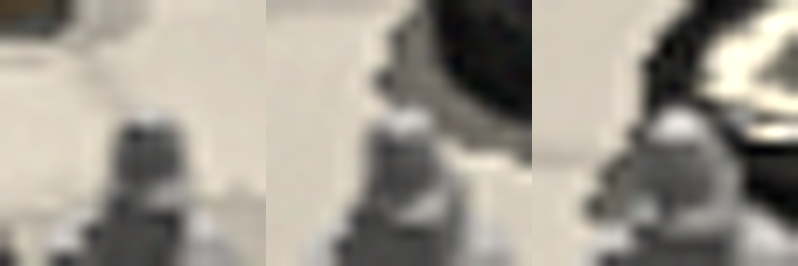

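Request:
jog_arm --pt "0 -0.4 0.4 0.2 0" --pt "0 -0.12 0.16 0.2 0" --pt "0 0 0 0.2 0" --pt "0 0 0 0 0"

```text
time_s: 53.9
position: [0.5739, -0.1851, 0.206]
tcp_rot: [-0.01, 0.714, 0.7, 0.003]
force: [0.6, 1.1, -1.7]
width: 0.0594
```

```bash
python3 idle.py; python3 cap.py k15 370 140 120 100 230 230 90 80
```

```text
t 53.9 P [ 0.574 -0.185  0.206] zdir [-0.01   0.019] xang 88.8 q [-0.42  0.61  0.96  1.8  -0.59  1.06  0.75] F [ 0.6  1.1 -1.7] w 0.0594
54.0 [ 0.5746 -0.1849  0.2078] [-0.0091  0.714   0.7001  0.0036] [-0.5  0.1 -1.7] 0.05914441840638703
```

View pics/k15.png

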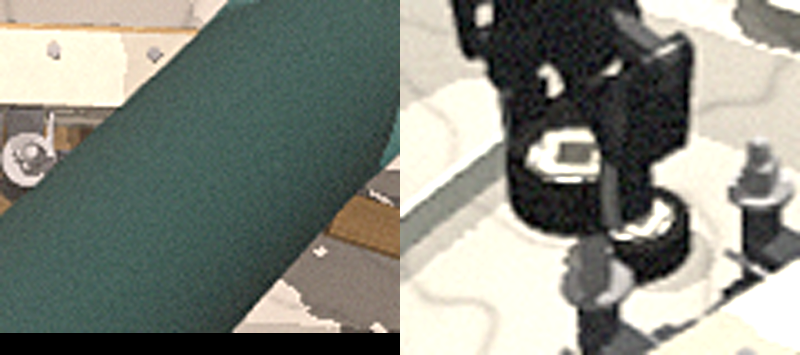

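Request:
jog_arm --pt "0 0.07 0.08 0.15 -0.3" --pt "0 0 0 0.15 -0.3" --pt "0 0 0 0.1 0"

```text
time_s: 54.3
position: [0.5798, -0.1781, 0.1884]
tcp_rot: [-0.008, 0.685, 0.729, 0.006]
force: [-0.3, -0.0, 0.1]
width: 0.0591
```

```bash
python3 idle.py
```

```text
t 54.3 P [ 0.58  -0.178  0.188] zdir [-0.004  0.02 ] xang 93.6 q [-0.4   0.63  0.92  1.81 -0.6   1.02  0.82] F [-0.3 -0.   0.1] w 0.0591
```

Request:
jog_arm --pt "0 -0.07 -0.03 0.06 0" --pt "0 0 0 0.12 0"

```text
time_s: 54.5
position: [0.579, -0.1802, 0.1793]
tcp_rot: [-0.008, 0.684, 0.729, 0.007]
force: [-1.3, -0.4, -0.1]
width: 0.0592
```

```bash
python3 idle.py
```

```text
t 54.5 P [ 0.579 -0.18   0.179] zdir [-0.003  0.02 ] xang 93.7 q [-0.39  0.64  0.91  1.82 -0.61  1.01  0.84] F [-1.3 -0.4 -0.1] w 0.0592
```

Request:
jog_arm --pt "0 0 0 0.1 0" --pt "0 0 0 0.12 0" --pt "0 0 0 0.1 0"

```text
time_s: 54.8
position: [0.5786, -0.1815, 0.1629]
tcp_rot: [-0.007, 0.685, 0.729, 0.006]
force: [-0.7, -0.1, -0.3]
width: 0.0587
```

```bash
python3 idle.py
```

```text
t 54.8 P [ 0.579 -0.181  0.163] zdir [-0.002  0.019] xang 93.6 q [-0.38  0.66  0.89  1.83 -0.63  0.98  0.85] F [-0.7 -0.1 -0.3] w 0.0587
```

Request:
jog_arm --pt "0 0 0 0.06 0" --pt "0 0 0 0.06 0"

```text
time_s: 55.0
position: [0.5786, -0.1814, 0.1596]
tcp_rot: [-0.008, 0.685, 0.729, 0.007]
force: [-16.1, 8.1, 45.3]
width: 0.0589
```

Seated (TCP .1596, 45 N). I'll release, lift and look.

Request:
jog_arm --pt "0 0 0 -0.04 0" --pt "1 0 0 0 0" --pt "1 0 0 0 0" --pt "1 0 0 -0.1 0" --pt "1 0 0 -0.4 0" --pt "1 0 0 -0.6 0" --pt "1 0 0 -0.6 0" --pt "1 0.3 -0.4 -0.2 0"

```text
time_s: 55.8
position: [0.5592, -0.169, 0.2584]
tcp_rot: [-0.009, 0.684, 0.729, 0.007]
force: [-0.1, 0.0, 0.1]
width: 0.0853
```

```bash
python3 idle.py; python3 cap.py k16 370 140 120 100 230 230 90 80
```

```text
t 55.8 P [ 0.559 -0.169  0.258] zdir [-0.005  0.022] xang 93.6 q [-0.49  0.51  1.    1.81 -0.5   1.11  0.75] F [-0.1  0.   0.1] w 0.0853
55.9 [ 0.5562 -0.1664  0.257 ] [-0.0123  0.6841  0.7293  0.0073] [-0.3 -0.   0.6] 0.08529486411336988
```

View pics/k16.png

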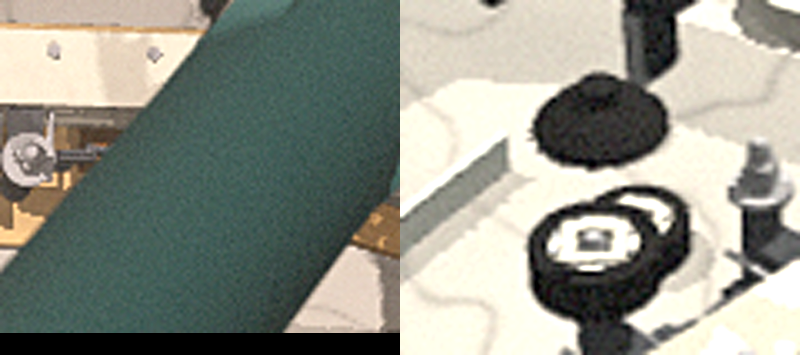

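Request:
jog_arm --pt "1 0.4 -0.6 0 0" --pt "1 0.5 -0.6 0.2 0" --pt "1 0.5 -0.5 0.4 0" --pt "1 0.5 -0.3 0.4 0" --pt "1 0.3 -0.1 0.4 0" --pt "1 0 0 0.3 0"

```text
time_s: 56.5
position: [0.4419, -0.0575, 0.1724]
tcp_rot: [-0.011, 0.684, 0.73, 0.008]
force: [-0.2, 0.1, -0.1]
width: 0.0856
```

```bash
python3 idle.py
```

```text
t 56.5 P [ 0.442 -0.058  0.172] zdir [-0.004  0.027] xang 93.7 q [-0.78  0.37  1.03  2.2  -0.48  0.81  0.63] F [-0.2  0.1 -0.1] w 0.0856
```

Request:
jog_arm --pt "1 0.1 0.05 0.5 0" --pt "1 0 0 0.6 0" --pt "1 0 0 0.6 0" --pt "1 0 0 0.5 0"

```text
time_s: 56.9
position: [0.4457, -0.0468, 0.0581]
tcp_rot: [-0.01, 0.682, 0.731, 0.01]
force: [0.3, -1.0, 0.2]
width: 0.0853
```

```bash
python3 idle.py; python3 cap.py k17 300 220 120 100 240 220 90 80
```

```text
t 56.9 P [ 0.446 -0.047  0.058] zdir [-0.001  0.027] xang 94.0 q [-0.56  0.59  0.75  2.24 -0.79  0.6   0.86] F [ 0.3 -1.   0.2] w 0.0853
57.0 [ 0.4439 -0.0471  0.0573] [-0.0115  0.6823  0.7309  0.0077] [ 0.5  0.2 -0.8] 0.08524337166347223
```

View pics/k17.png

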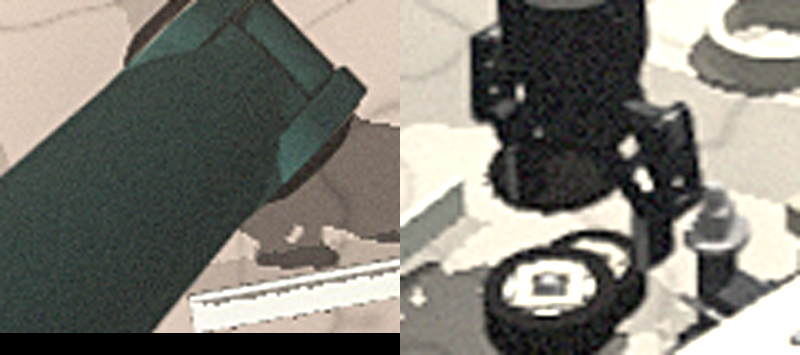

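Request:
jog_arm --pt "1 -0.05 0.01 0.4 0" --pt "1 0 0 0.28 0" --pt "0 0 0 0 0" --pt "0 0 0 0 0" --pt "0 0 0 0 0" --pt "0 0 0 0 0"

```text
time_s: 57.6
position: [0.4484, -0.0502, 0.0271]
tcp_rot: [-0.009, 0.683, 0.73, 0.01]
force: [-0.5, -0.1, -0.7]
width: 0.0587
```

```bash
python3 idle.py
```

```text
t 57.6 P [ 0.448 -0.05   0.027] zdir [-0.     0.026] xang 93.9 q [-0.49  0.64  0.67  2.24 -0.87  0.55  0.93] F [-0.5 -0.1 -0.7] w 0.0587
```

Request:
jog_arm --pt "0 0 0 -0.3 0" --pt "0 0 0 -0.6 0" --pt "0 0 0 -0.6 -0.5" --pt "0 0 0 -0.7 -0.5" --pt "0 0 0 -0.7 -0.5" --pt "0 0 0 -0.7 -0.5" --pt "0 0 0 -0.5 0"

```text
time_s: 58.3
position: [0.4463, -0.0561, 0.2398]
tcp_rot: [-0.01, 0.587, 0.809, 0.009]
force: [0.2, 0.3, -1.4]
width: 0.0589
```

```bash
python3 idle.py
```

```text
t 58.3 P [ 0.446 -0.056  0.24 ] zdir [-0.006  0.026] xang 108.1 q [-0.87  0.22  1.08  2.13 -0.27  0.93  0.68] F [ 0.2  0.3 -1.4] w 0.0589
```

Request:
jog_arm --pt "0 -0.25 0.45 0 0" --pt "0 -0.35 0.6 0 0" --pt "0 -0.35 0.6 0 0" --pt "0 -0.3 0.55 0 0" --pt "0 0 0 0 0"

```text
time_s: 58.8
position: [0.576, -0.078, 0.2471]
tcp_rot: [-0.008, 0.584, 0.811, 0.018]
force: [-0.6, 0.2, -1.4]
width: 0.0591
```

```bash
python3 idle.py
```

```text
t 58.8 P [ 0.576 -0.078  0.247] zdir [0.008 0.038] xang 108.5 q [-0.61  0.49  0.95  1.83 -0.49  1.07  0.85] F [-0.6  0.2 -1.4] w 0.0591
```

Request:
jog_arm --pt "0 -0.18 0.02 0.3 0" --pt "0 0 0 0.4 0" --pt "0 0 0 0.3 0" --pt "0 0 0 0 0"

```text
time_s: 59.2
position: [0.5787, -0.0847, 0.1967]
tcp_rot: [-0.008, 0.585, 0.811, 0.017]
force: [-0.5, 0.2, -1.7]
width: 0.0587
```

```bash
python3 idle.py; python3 cap.py k18 370 140 120 100 270 210 90 80
```

```text
t 59.2 P [ 0.579 -0.085  0.197] zdir [0.008 0.037] xang 108.4 q [-0.55  0.56  0.89  1.86 -0.56  0.99  0.92] F [-0.5  0.2 -1.7] w 0.0587
59.3 [ 0.58   -0.0851  0.1985] [-0.0064  0.5848  0.811   0.0183] [-0.2 -0.2 -1.2] 0.05876948431024195
```

View pics/k18.png

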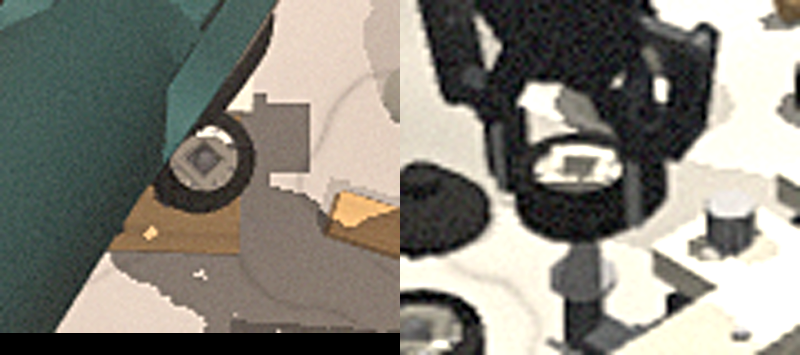

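Request:
jog_arm --pt "0 0 0 0.2 0" --pt "0 -0.02 0 0.2 0"

```text
time_s: 59.5
position: [0.5819, -0.0853, 0.1802]
tcp_rot: [-0.004, 0.584, 0.811, 0.02]
force: [-0.2, 0.3, -1.9]
width: 0.0588
```

```bash
python3 idle.py
```

```text
t 59.5 P [ 0.582 -0.085  0.18 ] zdir [0.016 0.038] xang 108.5 q [-0.54  0.58  0.87  1.87 -0.59  0.96  0.94] F [-0.2  0.3 -1.9] w 0.0588
```

Request:
jog_arm --pt "0 0.02 -0.04 0.08 0" --pt "0 0 0 0.1 0" --pt "0 0 0 0.1 0"

```text
time_s: 59.8
position: [0.5801, -0.0851, 0.1652]
tcp_rot: [-0.004, 0.585, 0.811, 0.02]
force: [0.2, -1.2, -0.1]
width: 0.0587
```

```bash
python3 idle.py
```

```text
t 59.8 P [ 0.58  -0.085  0.165] zdir [0.017 0.036] xang 108.5 q [-0.53  0.59  0.86  1.89 -0.61  0.93  0.95] F [ 0.2 -1.2 -0.1] w 0.0587
```

Request:
jog_arm --pt "0 0 0 0.08 0" --pt "0 0 0 0.06 0"

```text
time_s: 60.0
position: [0.5803, -0.0853, 0.1603]
tcp_rot: [-0.005, 0.585, 0.811, 0.021]
force: [-13.7, 4.6, 47.7]
width: 0.0588
```

Request:
jog_arm --pt "0 0 0 -0.04 0" --pt "1 0 0 0 0" --pt "1 0 0 0 0" --pt "1 0 0 -0.1 0" --pt "1 0 0 -0.4 0" --pt "1 0 0 -0.6 0.6" --pt "1 0 0 -0.6 0.6" --pt "1 0.2 -0.4 -0.2 0.6"

```text
time_s: 60.8
position: [0.5577, -0.0826, 0.2591]
tcp_rot: [-0.008, 0.671, 0.741, 0.019]
force: [0.2, 0.2, -0.0]
width: 0.0859
```

```bash
python3 idle.py; python3 cap.py k19 370 140 120 100 240 200 120 110
```

```text
t 60.8 P [ 0.558 -0.083  0.259] zdir [0.013 0.038] xang 95.6 q [-0.68  0.46  1.03  1.87 -0.5   1.08  0.66] F [ 0.2  0.2 -0. ] w 0.0859
60.9 [ 0.5543 -0.0813  0.2575] [-0.0107  0.6708  0.7414  0.0187] [-0.5  0.8  0.4] 0.08516683169659488
```

View pics/k19.png

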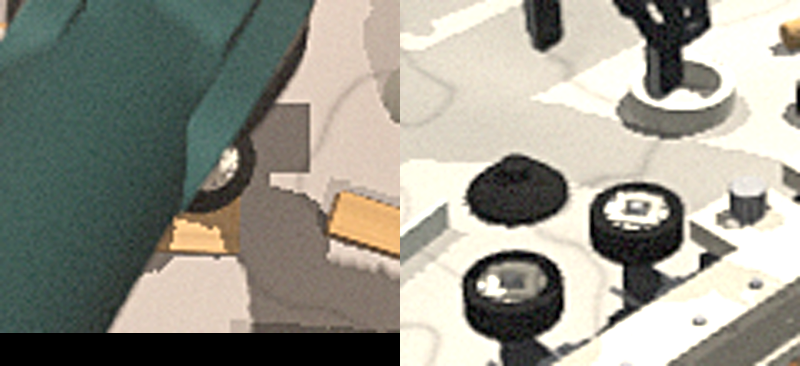

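Request:
jog_arm --pt "1 0.6 -0.4 0 0" --pt "1 0.7 -0.4 0 0" --pt "1 0.7 -0.3 0 0" --pt "1 0.7 -0.2 0 0" --pt "1 0.7 -0.1 0 0" --pt "1 0.7 0 0 0" --pt "1 0.7 0 0 0" --pt "1 0.7 0 0.1 0"

```text
time_s: 61.7
position: [0.4546, 0.1905, 0.2604]
tcp_rot: [-0.01, 0.67, 0.742, 0.019]
force: [0.8, -0.2, -0.3]
width: 0.0855
```

Request:
jog_arm --pt "1 0.5 0 0.2 0" --pt "1 0.4 0 0.4 0" --pt "1 0.2 0 0.4 0" --pt "1 0 0 0.2 0"

```text
time_s: 62.1
position: [0.4485, 0.2582, 0.1997]
tcp_rot: [-0.01, 0.664, 0.748, 0.02]
force: [0.0, 0.6, -0.2]
width: 0.0854
```

```bash
python3 idle.py; python3 cap.py k20 160 210 120 100 320 170 110 100
```

```text
t 62.1 P [0.449 0.258 0.2  ] zdir [0.012 0.042] xang 96.8 q [-1.36  0.44  0.99  2.04 -0.52  0.89  0.04] F [ 0.   0.6 -0.2] w 0.0854
62.2 [0.4487 0.256  0.2001] [-0.0095  0.665   0.7466  0.0191] [ 0.5 -0.2  0.5] 0.08523448565360212
```

View pics/k20.png

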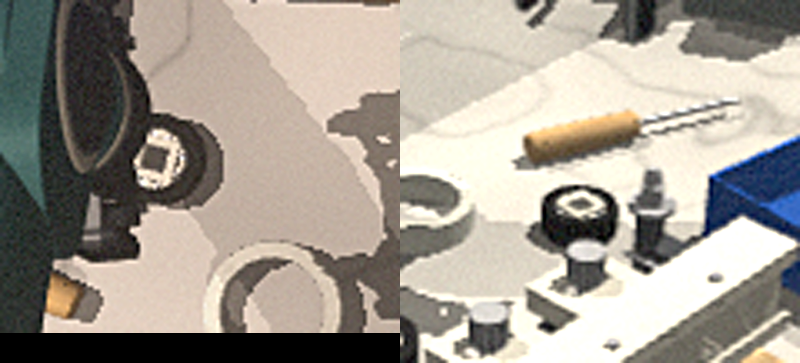

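Request:
jog_arm --pt "1 0.2 -0.12 0.5 0" --pt "1 0.1 -0.06 0.6 0" --pt "1 0 0 0.6 0" --pt "1 0 0 0.5 0"

```text
time_s: 62.6
position: [0.4458, 0.2733, 0.0938]
tcp_rot: [-0.008, 0.667, 0.745, 0.025]
force: [0.6, -0.1, 0.2]
width: 0.0855
```

```bash
python3 idle.py
```

```text
t 62.6 P [0.446 0.273 0.094] zdir [0.022 0.049] xang 96.4 q [-1.23  0.6   0.8   2.09 -0.74  0.7   0.18] F [ 0.6 -0.1  0.2] w 0.0855
```

Request:
jog_arm --pt "1 0.02 -0.12 0.4 0" --pt "1 0 -0.04 0.4 0" --pt "1 0 0 0.4 0" --pt "1 0 0 0.1 0"

```text
time_s: 63.0
position: [0.4427, 0.2729, 0.028]
tcp_rot: [-0.007, 0.669, 0.743, 0.027]
force: [0.1, -1.2, 0.3]
width: 0.0853
```

```bash
python3 idle.py
```

```text
t 63.0 P [0.443 0.273 0.028] zdir [0.025 0.049] xang 96.1 q [-1.13  0.7   0.67  2.11 -0.88  0.58  0.29] F [ 0.1 -1.2  0.3] w 0.0853
```

Request:
jog_arm --pt "1 0.08 -0.05 0.04 0" --pt "0 0 0 0 0" --pt "0 0 0 0 0" --pt "0 0 0 0 0" --pt "0 0 0 0 0"

```text
time_s: 63.5
position: [0.4424, 0.2765, 0.0303]
tcp_rot: [-0.006, 0.669, 0.742, 0.029]
force: [-0.0, -0.1, -2.0]
width: 0.0589
```

```bash
python3 idle.py
```

```text
t 63.5 P [0.442 0.277 0.03 ] zdir [0.029 0.052] xang 96.0 q [-1.14  0.7   0.67  2.11 -0.88  0.58  0.28] F [-0.  -0.1 -2. ] w 0.0589
```

Request:
jog_arm --pt "0 0 0 -0.3 0" --pt "0 0 0 -0.6 0" --pt "0 0 0 -0.7 0" --pt "0 0 0 -0.7 0" --pt "0 0 0 -0.7 0" --pt "0 0 0 -0.7 0" --pt "0 0 0 -0.4 0"

```text
time_s: 64.2
position: [0.4345, 0.2644, 0.2406]
tcp_rot: [-0.007, 0.67, 0.742, 0.026]
force: [-0.2, 1.4, -1.4]
width: 0.0587
```

```bash
python3 idle.py
```

```text
t 64.2 P [0.434 0.264 0.241] zdir [0.025 0.048] xang 95.9 q [-1.48  0.35  1.09  2.04 -0.43  0.94 -0.07] F [-0.2  1.4 -1.4] w 0.0587
```

Request:
jog_arm --pt "0 -0.35 0.45 0 0" --pt "0 -0.45 0.6 0 0" --pt "0 -0.45 0.6 0 0" --pt "0 -0.45 0.6 0 0" --pt "0 -0.35 0.45 0 0" --pt "0 0 0 0 0"

```text
time_s: 64.8
position: [0.5833, 0.1796, 0.2442]
tcp_rot: [-0.009, 0.665, 0.746, 0.031]
force: [-0.5, -0.6, -1.1]
width: 0.0585
```

```bash
python3 idle.py; python3 cap.py k21 200 140 120 100 340 170 110 100
```

```text
t 64.8 P [0.583 0.18  0.244] zdir [0.028 0.057] xang 96.6 q [-1.03  0.54  0.97  1.79 -0.57  1.06  0.26] F [-0.5 -0.6 -1.1] w 0.0585
64.9 [0.5806 0.1823 0.2435] [-0.0105  0.6638  0.7472  0.0304] [-0.3  0.3 -1. ] 0.05862747395817595
```

View pics/k21.png

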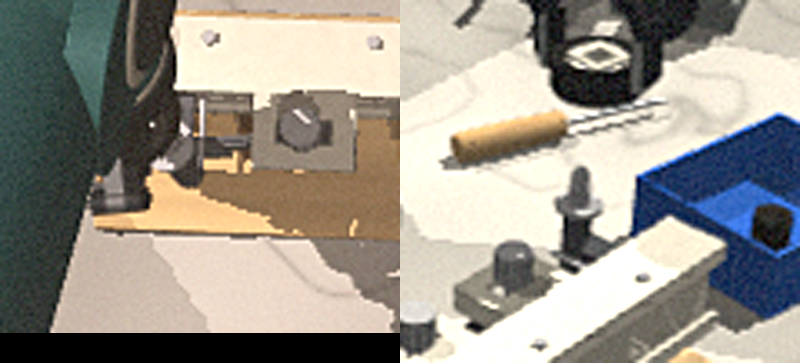

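```bash
python3 - <<'E'
from h import *
im=cv2.imread('pics/k21_s.png')[170:235,370:430];cv2.imwrite('pics/k21z.png',cv2.convertScaleAbs(cv2.resize(im,None,fx=9,fy=9,interpolation=cv2.INTER_CUBIC),alpha=1.6))
print(onz('scene',395.3,185.1,.237))
E
```

```text
[0.58397684 0.18585115 0.237     ]
```

View pics/k21z.png

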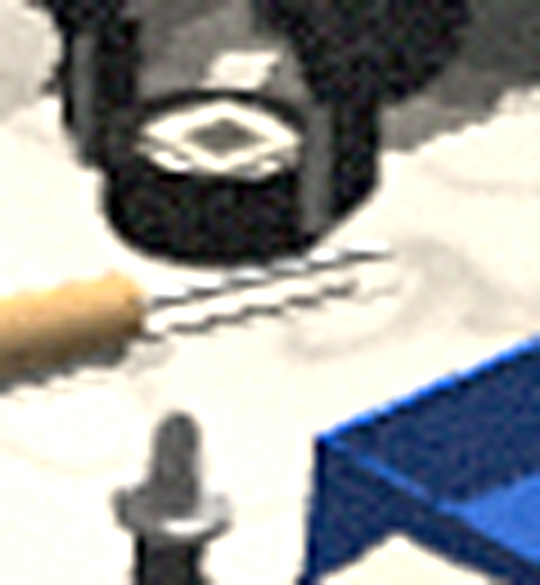

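Request:
jog_arm --pt "0 -0.3 -0.05 0 0.9" --pt "0 0 0 0.2 0.9" --pt "0 0 0 0.2 0.9" --pt "0 0 0 0.2 0.9" --pt "0 0 0 0.2 0.9" --pt "0 0 0 0 0"

```text
time_s: 65.5
position: [0.5733, 0.178, 0.2013]
tcp_rot: [-0.023, 0.842, 0.539, 0.026]
force: [-0.5, 0.6, -2.0]
width: 0.0582
```

```bash
python3 idle.py; python3 cap.py k22 200 140 120 100 355 180 70 65
```

```text
t 65.5 P [0.573 0.178 0.201] zdir [0.018 0.067] xang 65.2 q [-1.08  0.63  1.05  1.85 -0.72  1.04 -0.15] F [-0.5  0.6 -2. ] w 0.0582
65.6 [0.5744 0.1777 0.2026] [-0.023   0.8409  0.54    0.0269] [-0.4 -0.  -1.1] 0.05876639518503693
```

View pics/k22.png

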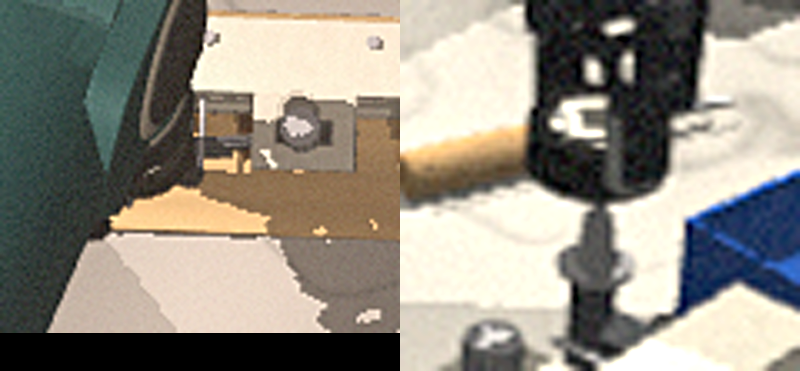

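```bash
python3 - <<'E'
from h import *
print(onz('scene',389.1,201,.196))
im=cv2.imread('pics/k22_s.png')[190:215,370:410];cv2.imwrite('pics/k22z.png',cv2.convertScaleAbs(cv2.resize(im,None,fx=16,fy=16,interpolation=cv2.INTER_CUBIC),alpha=1.6))
E
```

```text
[0.57623242 0.17747626 0.196     ]
```

View pics/k22z.png

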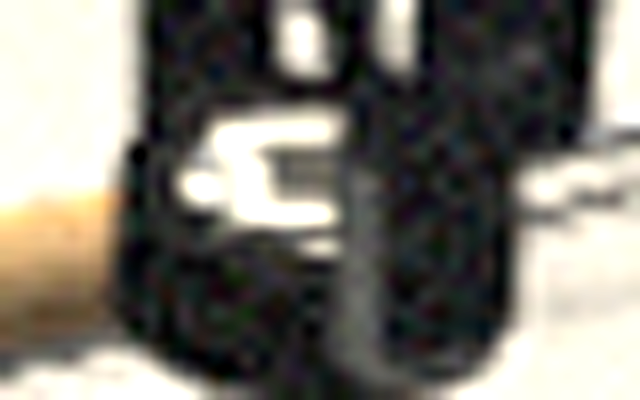

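Request:
jog_arm --pt "0 -0.05 0.16 0.06 0" --pt "0 -0.02 0 0.1 0"

```text
time_s: 65.8
position: [0.5813, 0.1725, 0.1959]
tcp_rot: [-0.023, 0.839, 0.542, 0.029]
force: [0.9, -0.3, -1.3]
width: 0.0585
```

```bash
python3 idle.py
```

```text
t 65.8 P [0.581 0.172 0.196] zdir [0.023 0.07 ] xang 65.7 q [-1.05  0.64  1.04  1.84 -0.73  1.03 -0.13] F [ 0.9 -0.3 -1.3] w 0.0585
```

Request:
jog_arm --pt "0 -0.02 0 0.12 0" --pt "0 -0.02 0 0.1 0"

```text
time_s: 66.0
position: [0.5813, 0.1709, 0.1846]
tcp_rot: [-0.023, 0.839, 0.542, 0.029]
force: [1.8, -0.7, -0.7]
width: 0.0584
```

```bash
python3 idle.py; python3 cap.py k23 200 140 120 100 355 180 70 65
```

```text
t 66.0 P [0.581 0.171 0.185] zdir [0.024 0.071] xang 65.7 q [-1.04  0.66  1.02  1.85 -0.75  1.01 -0.11] F [ 1.8 -0.7 -0.7] w 0.0584
66.1 [0.5811 0.1705 0.1841] [-0.0227  0.8395  0.5421  0.0289] [ 0.6 -1.7 -2. ] 0.058607121957709236
```

View pics/k23.png

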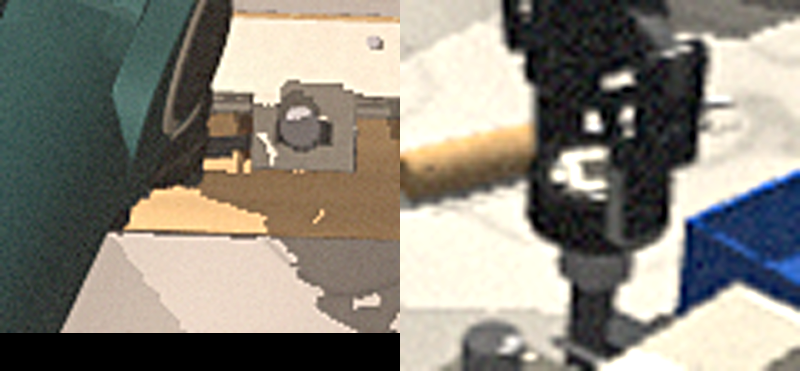

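Pilot engaged. I'll press down gently.

Request:
jog_arm --pt "0 0 0 0.1 0" --pt "0 0 0 0.1 0"

```text
time_s: 66.3
position: [0.5829, 0.1703, 0.1756]
tcp_rot: [-0.022, 0.84, 0.542, 0.03]
force: [-6.3, -2.7, 25.6]
width: 0.0585
```

```bash
python3 idle.py
```

```text
t 66.3 P [0.583 0.17  0.176] zdir [0.027 0.07 ] xang 65.7 q [-1.03  0.67  1.01  1.86 -0.76  1.   -0.1 ] F [-6.3 -2.7 25.6] w 0.0585
```

Request:
jog_arm --pt "0 0 0 0.03 0.6" --pt "0 0 0 0.05 0.6"

```text
time_s: 66.5
position: [0.5827, 0.1696, 0.1724]
tcp_rot: [-0.025, 0.878, 0.478, 0.028]
force: [-1.2, -1.0, 0.5]
width: 0.0585
```

```bash
python3 idle.py
```

```text
t 66.5 P [0.583 0.17  0.172] zdir [0.026 0.071] xang 57.1 q [-1.04  0.69  1.04  1.86 -0.79  1.01 -0.23] F [-1.2 -1.   0.5] w 0.0585
```

Request:
jog_arm --pt "0 0 0 0.08 0.2" --pt "0 0 0 0.08 0"

```text
time_s: 66.7
position: [0.5827, 0.17, 0.1641]
tcp_rot: [-0.025, 0.884, 0.467, 0.028]
force: [-11.1, -2.0, 34.3]
width: 0.0587
```

```bash
python3 idle.py
```

```text
t 66.7 P [0.583 0.17  0.164] zdir [0.025 0.071] xang 55.7 q [-1.04  0.7   1.04  1.87 -0.81  1.   -0.24] F [-11.1  -2.   34.3] w 0.0587
```

Request:
jog_arm --pt "0 0 0 -0.03 0" --pt "1 0 0 0 0" --pt "1 0 0 0 0" --pt "1 0 0 -0.1 0" --pt "1 0 0 -0.4 0" --pt "1 0 0 -0.6 0" --pt "1 0 0 -0.6 0" --pt "1 -0.1 -0.5 -0.2 0"

```text
time_s: 67.5
position: [0.5583, 0.1713, 0.2661]
tcp_rot: [-0.024, 0.883, 0.467, 0.028]
force: [-0.1, 0.7, 0.4]
width: 0.0856
```

Request:
jog_arm --pt "1 0 -0.6 -0.1 0" --pt "1 0.3 -0.6 0 0" --pt "1 0.5 -0.6 0 0" --pt "1 0.6 -0.5 0 0" --pt "1 0.6 -0.4 0 0" --pt "1 0.6 -0.2 0 0" --pt "1 0.6 0 0 0"

```text
time_s: 68.2
position: [0.5266, 0.3883, 0.3018]
tcp_rot: [-0.03, 0.885, 0.464, 0.034]
force: [0.8, -0.2, 1.0]
width: 0.0852
```

```bash
python3 idle.py; python3 cap.py k24 210 130 250 140 240 180 160 130
```

```text
t 68.2 P [0.527 0.388 0.302] zdir [0.033 0.085] xang 55.3 q [-1.44  0.64  1.19  1.65 -0.7   1.23 -0.72] F [ 0.8 -0.2  1. ] w 0.0852
68.3 [0.5282 0.3897 0.3017] [-0.0289  0.8839  0.4655  0.0355] [-0.1  0.1  0.7] 0.08522261321354353
```

View pics/k24.png

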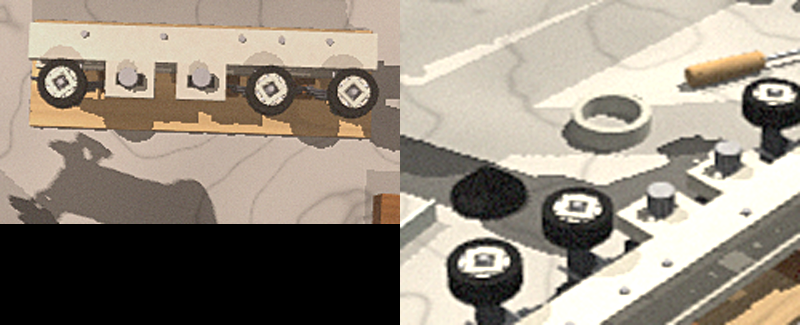

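```bash
python3 - <<'E'
from h import *
from wheel import rim
a=np.mean([read_camera("top").astype(float) for _ in range(5)],0).astype(np.uint8);s=np.mean([read_camera("scene").astype(float) for _ in range(5)],0).astype(np.uint8)
cv2.imwrite("pics/topF.png",a);cv2.imwrite("pics/sceneF.png",s)
ax=dict(a1=(.5833,.1719),a2=(.5797,-.0820),a3=(.5785,-.1816))
T=[];S=[]
for n,(x,y) in ax.items():
    pt=proj("top",(x,y,.159));ps=proj("scene",(x,y,.159))
    try:
        r=rim(a,*pt.round().astype(int)); print(n,"pred",pt.round(1),"rim",r[0].round(1),r[1],"world@.159",onz("top",*r[0],.159).round(4))
    except Exception as e: print(n,e)
    print("  scene pred",ps.round(1))
    u,v=pt.round().astype(int);T.append(cv2.resize(a[v-16:v+17,u-16:u+17],(264,264),interpolation=cv2.INTER_CUBIC))
    u,v=ps.round().astype(int);S.append(cv2.resize(s[v-20:v+21,u-20:u+21],(264,264),interpolation=cv2.INTER_CUBIC)); print(u,v)
cv2.imwrite("pics/tF.png",cv2.convertScaleAbs(np.vstack([np.hstack(T),np.hstack(S)]),alpha=1.4))
E
```

```text
a1 pred [247.5 180.4] rim [247.7 180.8] 280.5 world@.159 [0.5826 0.1715 0.159 ]
  scene pred [388.9 216.7]
389 217
a2 pred [378.5 184.9] rim [379.  185.3] 283.5 world@.159 [ 0.5789 -0.0828  0.159 ]
  scene pred [310.3 261.8]
310 262
a3 pred [430.3 186.5] rim [430.6 186.9] 282.5 world@.159 [ 0.5778 -0.1821  0.159 ]
  scene pred [273.1 283.2]
273 283
```

View pics/tF.png

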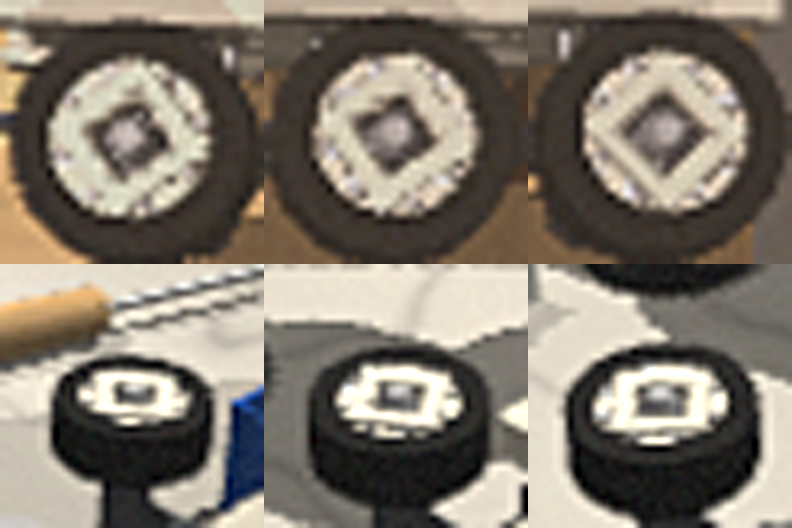

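Every wheel centre projects onto its axle at z=.159 in the top view, within 1 mm, and the scene view agrees. Both pin heads are down and the cap is in the bin, so I'm handing in.

```bash
python3 -c "
from workcell import *
print(finish_job())"
```

```text
the job is handed in; nothing more can be done
None
```

The job is handed in at about 69 s of the 210 s allowed. No verdict came back, so these are my own checks.

**What I did**
- **Cap:** the one cap, on the last rear axle, is in the blue bin.
- **Pins:** both were pushed home before any wheel was touched. I slid each tip along its slot until it dropped into the hole, then pressed until it stopped at about 40 and 51 N.
- **Wheels:** all three are on an axle each. The first two dropped straight on. The one on the front axle needed about 9° of turning under pressure before its square dropped in. All three were pressed down to a stop at 34–48 N. One wheel had been knocked aside during the run, so I measured it again before picking it up.

**Last checks**
- **Wheels:** in the top view, the centres are within about 1 mm of their axles at the seated height. The scene view agrees to about a pixel (roughly 2 mm).
- **Pins:** the front pin's head measured at the home height (0.140 m). I judged the rear pin by its stop height and because its head looks the same.
- **Cap, tape and glue:** I last measured nothing on these; the cap was still in the bin at my last clear views. I never went near the tape roll or glue bottle and saw no sign they had moved.

**What went wrong along the way**
- **Tool tilt:** the tool tilted by up to about 0.19 rad midway. I straightened it by pushing the closed fingertips against the fixed wooden block, at up to 27 N sideways (about 33 N in all).
- **Joint limits:** during an earlier attempt to fix the tilt, joints 4, 5 and 6 read 0.001–0.002 rad past their limits for a moment. If the joint range check has no tolerance, that could count as a failure.

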